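Dry the stone cups mouth down on the air board

ROBOT

A 6-joint arm with a two-finger parallel gripper is mounted at the origin on a cart in front of the work surface, level with it; the furniture and walls round the work are solid. World frame = base frame: x ahead of the robot, y to its left, z up, the work surface at z = 0. Lengths are in m, angles in degrees, forces in N, time in s.
With the tool pointing down it reaches from about 0.35 to 0.925 m from the base axis. Payload 6.4 kg.
Tool frame: the origin (TCP) lies between the finger pads; the fingertips stand 11 mm ahead of it and the grasp point (between the pads) lies 8 mm behind it; z points along the fingers, y is the direction in which the jaws open and shut (so a half turn about z gives the same grasp; the last joint's range is limited). The gripper opens to 85 mm and grips with 20 to 120 N. Pads are 22 mm wide; open, the fingers measure 114 mm over their backs; the gripper's body (76 mm by 85 mm) begins 54 mm behind the grasp point. The pads swing forward as they close: fully open they stand 13 mm farther back than shut.
Start: joints at [62.676, 14.043, 89.255, -0, 76.702, -9.975], TCP at [0.194, 0.62, 0.242] pointing down, gripper open.
Joint ranges: [-179.41, 179.41], [-58.25, 129.5], [7.25, 145.43], [-54.29, 234.29], [11.92, 165.04], [-157.13, 157.13]. Speed limits (degrees/s): [147.25, 147.25, 180, 180, 180, 180].

INTERFACE

Orientations are given as [roll, pitch, yaw] about the fixed x, y, z axes, in that order (R = Rz(yaw) Ry(pitch) Rx(roll)).
In Python, from bench import read_state, grab_frame, calibration, hand_in gives the robot as it stands. The module is installed in compiled form; this text tells all that it offers.
- The arm moves only by the tool send_rows, never from a script. Its argument "targets" is one flat list of numbers, 5 for each row, row after row: the opening, from 0 (shut) to 1 (fully open), then the shift along the world's x, y, z in m, then the turn about the world's z in degrees. A call has 1 to 8 rows; each row shifts and turns the pose as measured when the row begins; what a row does not reach is not made up. A row lasts 1/12 s, in which the tool goes at most 41.7 mm and 7.16 degrees, less where a joint would pass 70% of its speed; a pose out of reach is approached as far as the arm can. A call is refused whole if a number of a shift passes 0.0417 or a number of a turn 7.16, either way. A call with a gripper value outside its range is refused whole. The fingers move at their own pace and stop on an object; "force" is the grip in N (left out, the last holds). Time passes only in rows, so rows that do not move let the fingers close. It gives the time, the measured TCP pose, the force and the opening at its end, in the units of the state.
- read_state(): the state, without advancing time (a new reading comes with each control period).
- grab_frame(name): name is "side" or "top" or "wrist"; returns the picture (480x640x3 uint8, red, green, blue); there is no depth.
- calibration(name): a dict with "mtx" (3x3 intrinsics, pixels), "xyz" and "orientation" of the camera in the world; the wrist camera has in their place "mount" (4x4, takes a point from camera to tool coordinates, whose origin is the TCP and whose axes are the flange's). Camera axes: x right, y down, z forward; pixel columns grow to the right and rows downward; lengths in m; the calibration is good to about 2 mm. A picture is of the moment at which its call begins: read the wrist's pose just before it. calibration takes no time and is no camera call.
- hand_in(): hands the job in, once; it reports no verdict.
The state is a dict: "time_s": time; "joint_pos": joint angles; "dq": joint speeds; "joint_torque": joint torques, N m; "ee_pos": TCP position; "eef_rot": TCP orientation; "ft_force": force on the tool from outside, world axes, zero at the start; "wrist_torque": the same for the moment, N m; "width": finger opening in m.
Only numpy, scipy, OpenCV 4.12 (cv2) and the standard library are available. Lean on these libraries where they do the work, as an engineer would, in place of code of your own. Each camera call takes 0.05 s, during which the arm holds its last target.

TASK

The freshly rinsed stone cups (three or four of them) stand mouth up on the desk. Turn every cup over and stand it flat, mouth down, on the drying board, centred over an air outlet of its own; the little railed cradle is there to lay a cup on its side between the two halves of the turn. Only when all the cups stand there, turn the air selector's pointer to the long mark, going the shorter way round, and leave the other things on the desk where they are.

Things in the scene. Friction and masses are not known exactly. Their poses are not given: they have to be found in the camera images.
- cup1_center (a point): centre (half-way up) of stone cup 1: a turned grey granite cup, a plain round drum 62 mm across and 30 mm high, hollowed from its mouth 40 mm across and about 15 mm deep, closed flat underneath; hold it by its outside, the hollow is too small to grip in and behaves as if filled; 0.22 kg. z axis = the cup's own axis pointing out of its mouth (mouth up: z up; mouth down: z down). Stands mouth up on the desk at the start, or is absent.
- cup2_center (a point): centre (half-way up) of stone cup 2: a turned grey granite cup, a plain round drum 62 mm across and 30 mm high, hollowed from its mouth 40 mm across and about 15 mm deep, closed flat underneath; hold it by its outside, the hollow is too small to grip in and behaves as if filled; 0.22 kg. z axis = the cup's own axis pointing out of its mouth (mouth up: z up; mouth down: z down). Stands mouth up on the desk at the start, or is absent.
- cup3_center (a point): centre (half-way up) of stone cup 3: a turned grey granite cup, a plain round drum 62 mm across and 30 mm high, hollowed from its mouth 40 mm across and about 15 mm deep, closed flat underneath; hold it by its outside, the hollow is too small to grip in and behaves as if filled; 0.22 kg. z axis = the cup's own axis pointing out of its mouth (mouth up: z up; mouth down: z down). Stands mouth up on the desk at the start, or is absent.
- cup4_center (a point): centre (half-way up) of stone cup 4: a turned grey granite cup, a plain round drum 62 mm across and 30 mm high, hollowed from its mouth 40 mm across and about 15 mm deep, closed flat underneath; hold it by its outside, the hollow is too small to grip in and behaves as if filled; 0.22 kg. z axis = the cup's own axis pointing out of its mouth (mouth up: z up; mouth down: z down). Stands mouth up on the desk at the start, or is absent.
- board: drying board, fixed: bare aluminium panel 110 x 400 x 14 mm, origin at the centre of its underside, long side along its y; flat top 14 mm above the desk with four air outlets 100 mm apart in a row along y
- outlet1 (a point): air outlet 1: centre of a flat cluster of seven small dark holes in a thin ring 70 mm across, on the top face of the drying board (surface height 14 mm); a cup on it has its centre 15 mm higher; z up
- outlet2 (a point): air outlet 2: centre of a flat cluster of seven small dark holes in a thin ring 70 mm across, on the top face of the drying board (surface height 14 mm); a cup on it has its centre 15 mm higher; z up
- outlet3 (a point): air outlet 3: centre of a flat cluster of seven small dark holes in a thin ring 70 mm across, on the top face of the drying board (surface height 14 mm); a cup on it has its centre 15 mm higher; z up
- outlet4 (a point): air outlet 4: centre of a flat cluster of seven small dark holes in a thin ring 70 mm across, on the top face of the drying board (surface height 14 mm); a cup on it has its centre 15 mm higher; z up
- cradle_rest (a point): where the centre of a cup lies when it rests on its side in the turning cradle (44 mm above the desk), its axis along this point's x, either way round. The cradle is fixed: a wooden block 90 x 90 x 10 mm with two parallel rubber rods of 10 mm diameter along x, 34 mm apart between centres, tops 17 mm above the desk; z up
- selector (a joint): air selector knob, radians: 0 = pointer at the long mark, grows anticlockwise seen from above, turns endlessly without stops (one whole turn reads 6.283, and is the long mark again); starts somewhere between 0.9 and 5.38; light friction of 0.04 N m, stays where it is left
- selector_grip (a point): on the knob's axis, 54 mm above the desk: centre of the upper part of its black grip bar (48 mm long along this point's x, 14 mm wide, from 33 to 61 mm above the desk, on a disc of 66 mm diameter whose top is at 33 mm; the pointer line is on the +x half); z up. The fixed grey housing under it is 110 x 110 x 26 mm; the long white mark is on the far side of it as seen from the robot, the other seven marks are dots every 45 degrees
- selector_pointer (a point): outer end of the knob's pointer line, 30 mm from the axis, 33 mm above the desk; z up
- tape_measure: tape measure, 35 x 72 x 62 mm, a bystander; origin under its centre. Beyond it a row of fixed stone figures up to 264 mm high stands along the back of the desk (x 0.78 to 0.88 m): keep the arm clear of them, and of the bench vice at the front right corner of the desk (about x 0.15 to 0.35 m, y -0.28 to -0.46 m)
- wax_block: pale block of wax, 30 x 44 x 26 mm, a bystander; origin under its centre
- rubbing_stone_1: greenish-grey rubbing stone, 41 x 101 x 25 mm, a bystander; origin under its centre
- mallet_block: wooden tapping block, 36 x 113 x 23 mm, a bystander; origin under its centre
Things that resemble listed ones, but are neither listed nor needed, are in the scene too. Leave any turquoise or yellow look-alike of the part that bears cup2_center alone. What is shaped like the part that bears cup1_center but turquoise is not meant.

How it is judged (in metres and radians):
On the way, in this order (a step that is already met when the one before it is completed fails the run):
1. every cup stands mouth down over an air outlet of the drying board (angle between each of cup1_center, cup2_center, cup3_center, cup4_center's own z axis and vertical above 3 rad and (horizontal distance between cup1_center and outlet1 below 0.018 m or horizontal distance between cup1_center and outlet2 below 0.018 m or horizontal distance between cup1_center and outlet3 below 0.018 m or horizontal distance between cup1_center and outlet4 below 0.018 m) and (horizontal distance between cup2_center and outlet1 below 0.018 m or horizontal distance between cup2_center and outlet2 below 0.018 m or horizontal distance between cup2_center and outlet3 below 0.018 m or horizontal distance between cup2_center and outlet4 below 0.018 m) and (horizontal distance between cup3_center and outlet1 below 0.018 m or horizontal distance between cup3_center and outlet2 below 0.018 m or horizontal distance between cup3_center and outlet3 below 0.018 m or horizontal distance between cup3_center and outlet4 below 0.018 m) and (horizontal distance between cup4_center and outlet1 below 0.018 m or horizontal distance between cup4_center and outlet2 below 0.018 m or horizontal distance between cup4_center and outlet3 below 0.018 m or horizontal distance between cup4_center and outlet4 below 0.018 m) and height (world z) of cup1_center between 0.025 and 0.036 m and height (world z) of cup2_center between 0.025 and 0.036 m and height (world z) of cup3_center between 0.025 and 0.036 m and height (world z) of cup4_center between 0.025 and 0.036 m), for 0.3 s.
2. then the selector's pointer is at the long mark ((value of joint selector between -0.12 and 0.12 rad or value of joint selector between 6.163 and 6.403 rad)), for 0.3 s.
At the end, for the whole second after the job is handed in: Every cup that is present stands mouth down (within about 8 degrees) flat on the drying board, its centre within 18 mm of an air outlet, and the selector's pointer is within 0.12 rad of the long mark, having been turned after the cups were placed (all of step 1 and (value of joint selector between -0.12 and 0.12 rad or value of joint selector between 6.163 and 6.403 rad)); the robot touches nothing.
It fails at once if a bystander is moved more than 30 mm (distance of any of tape_measure, wax_block, rubbing_stone_1, mallet_block from where it was at the start of the episode above 0.03 m).
It fails at once if the selector is turned the longer way round (its pointer passes the point opposite to where it started, on the way to the mark) (distance of selector_pointer from where it was at the start of the episode above 0.0597 m and value of joint selector between 0.45 and 5.83 rad).
Of cup1, cup2, cup3, cup4 only 3 to 4 are there at a start; the rules pass over those that are not, and their reading is None.
At some moment in a run one of cup1, cup2, cup3, cup4 may be knocked a few centimetres aside while the robot is not near it.
It also fails if it takes over 210 s, if anything falls off the work surface, if the arm or the gripper's body presses on something with over 40 N, if the wrist force passes 120 N, or if a joint passes its speed limit or range.

## Working session

There is one attempt and no reset: what is moved stays moved. The work goes in short steps, Python scripts to look and compute and a tool call to move; the robot and the scene stay as the last step left them, time stands still between calls to the robot, and variables do not carry over. Pictures are saved under pics/ and viewed, and the job is handed in when it is done.

Besides the shell and the picture viewer there is one more tool, called after "Call:" as name(argument=value, ...) on one line, values as JSON. send_rows: Moves the arm, as the interface text tells. Its arguments: {"type":"object","properties":{"targets":{"type":"array","items":{"type":"number"}},"force":{"type":"number"}},"required":["targets"]}

```bash
mkdir -p pics; python3 - <<'E'
from bench import *
import cv2
s=read_state(); print({k:s[k] for k in('time_s','ee_pos','eef_rot','width','ft_force')})
for n in('side','top','wrist'):
    f=grab_frame(n); cv2.imwrite(f'pics/{n}0.png',f[:,:,::-1]); print(n,calibration(n))
E
```

```text
{'time_s': 0.0, 'ee_pos': array([0.1935654 , 0.61994595, 0.24116755]), 'eef_rot': array([-1.79890928e+02, -1.77397681e-02,  1.62650163e+02]), 'width': 0.08563982058022918, 'ft_force': array([-0.39547421,  0.64369254,  0.10141679])}
side {'mtx': array([[604.84134238,   0.        , 318.28971292],
       [  0.        , 604.84134238, 242.37436787],
       [  0.        ,   0.        ,   1.        ]]), 'xyz': array([ 0.45149642, -1.13493244,  0.92244185]), 'orientation': array([-126.19851892,   -0.92523491,   -3.81464424])}
top {'mtx': array([[595.18338548,   0.        , 322.93746231],
       [  0.        , 595.18338548, 231.67168385],
       [  0.        ,   0.        ,   1.        ]]), 'xyz': array([0.22684118, 0.02231987, 1.54064101]), 'orientation': array([-1.68892235e+02, -1.58685693e-01, -8.89740855e+01])}
wrist {'mtx': array([[419.4134723 ,   0.        , 316.48939619],
       [  0.        , 419.4134723 , 239.32919945],
       [  0.        ,   0.        ,   1.        ]]), 'mount': array([[ 1.16375072e-03, -9.56252737e-01, -2.92539483e-01,
         7.30503007e-02],
       [ 9.99999068e-01,  1.32181471e-03, -3.42652198e-04,
        -7.98077046e-04],
       [ 7.14345092e-04, -2.92538811e-01,  9.56253384e-01,
        -1.32193803e-01],
       [ 0.00000000e+00,  0.00000000e+00,  0.00000000e+00,
         1.00000000e+00]])}
```

Top view: grey cups at (376,194), (430,201), (447,252) and (219,272). The look-alikes to leave alone are turquoise at (419,293) and (226,316), and yellow at (151,174). The cradle is at (374,253), the selector at (303,269), and the board runs from (185,222) to (338,190).

```bash
cat > h.py <<'E'
import numpy as np, cv2
from bench import *
from scipy.spatial.transform import Rotation as Ro
def cam(n,s=None):
    c=calibration(n)
    if n!='wrist':
        return c['mtx'],np.array(c['xyz']),Ro.from_euler('xyz',c['orientation'],degrees=True).as_matrix()
    s=s or read_state(); R=Ro.from_euler('xyz',s['eef_rot'],degrees=True).as_matrix(); m=np.array(c['mount'])
    return c['mtx'],np.array(s['ee_pos'])+R@m[:3,3],R@m[:3,:3]
def ray(C,uv,z):
    K,p,R=C; d=R@np.linalg.inv(K)@np.array([uv[0],uv[1],1.]); return p+d*(z-p[2])/d[2]
def proj(C,P):
    K,p,R=C; q=K@(R.T@(np.array(P)-p)); return q[:2]/q[2]
def snap(n,name,crop=None,k=1):
    s=read_state(); C=cam(n,s); f=grab_frame(n)[:,:,::-1].copy()
    g=f if crop is None else cv2.resize(f[crop[1]:crop[3],crop[0]:crop[2]],None,fx=k,fy=k,interpolation=cv2.INTER_CUBIC)
    cv2.imwrite(f'pics/{name}.png',g); return C,f
E
python3 - <<'E'
from h import *
C,f=snap('top','t1',(160,140,480,330),2.5)
np.set_printoptions(precision=4,suppress=True)
f=cv2.imread('pics/top0.png'); hsv=cv2.cvtColor(f,cv2.COLOR_BGR2HSV)
T=cam('top'); 
for uv in[(376,194),(430,201),(447,252),(219,272)]: print('cup',ray(T,uv,.03))
# outlets dark
for uv in[(204,215),(242,208),(279,200),(317,192)]: print('out',ray(T,uv,.014))
print('cradle',ray(T,(374,253),.01),'sel',ray(T,(303,269),.03))
for uv in[(334,226),(486,223),(407,152),(278,146)]: print(ray(T,uv,0.02))
E
```

```text
cup [ 0.6266 -0.1137  0.03  ]
cup [ 0.6103 -0.2549  0.03  ]
cup [ 0.4761 -0.2964  0.03  ]
cup [0.4137 0.2867 0.03  ]
out [0.5655 0.3366 0.014 ]
out [0.5862 0.2377 0.014 ]
out [0.6097 0.141  0.014 ]
out [0.6334 0.0411 0.014 ]
cradle [ 0.4733 -0.1105  0.01  ] sel [0.4253 0.0726 0.03  ]
[ 0.541  -0.0051  0.02  ]
[ 0.5564 -0.4022  0.02  ]
[ 0.7467 -0.1975  0.02  ]
[0.757 0.148 0.02 ]
```

```bash
python3 - <<'E'
from h import *
np.set_printoptions(precision=4,suppress=True)
c=calibration('wrist'); m=np.array(c['mount']);C=(c['mtx'],m[:3,3],m[:3,:3])
for z in(-.03,-.02,-.01,-.002,.005,.011):
    print(z,[proj(C,(x,y,z)).round() for x in(.011,-.011) for y in(-.0425,.0425)])
f=cv2.imread('pics/top0.png');T=cam('top')
g=cv2.cvtColor(f,cv2.COLOR_BGR2GRAY)
cv2.imwrite('pics/w1.png',cv2.resize(cv2.imread('pics/wrist0.png')[290:480,60:580],None,fx=1.5,fy=1.5))
for n,(u,v) in enumerate([(376,194),(430,201),(447,252),(219,272)]):
    p=g[v-20:v+20,u-20:u+20]; p2=cv2.resize(p,None,fx=4,fy=4,interpolation=cv2.INTER_CUBIC)
    cs=cv2.HoughCircles(p2,cv2.HOUGH_GRADIENT,1,100,param1=80,param2=15,minRadius=38,maxRadius=56)
    print(n,cs, None if cs is None else ray(T,(cs[0,0,0]/4+u-20-.375,cs[0,0,1]/4+v-20-.375),.03))
print('turq',ray(T,(419,293),.03),ray(T,(226,316),.03))
S=cam('side');sf=cv2.imread('pics/side0.png')
for uv in[(359,298),(362,344),(297,361),(265,204)]:print(ray(S,uv,.03))
print('cr side',ray(S,(292,303),.01))
# crop coords of rods (top)
for a in[(520,245),(577,297),(499,268),(555,320)]: print('rod',ray(T,(a[0]/2.5+160,a[1]/2.5+140),.017))
for a in[(535,225),(597,282),(540,342),(478,285)]: print('blk',ray(T,(a[0]/2.5+160,a[1]/2.5+140),.01))
for a in[(58,152),(80,248),(447,170),(424,74)]: print('brd',ray(T,(a[0]/2.5+160,a[1]/2.5+140),.014))
E
```

```text
-0.03 [array([166., 346.]), array([473., 346.]), array([173., 412.]), array([465., 413.])]
-0.02 [array([177., 328.]), array([461., 328.]), array([184., 390.]), array([454., 391.])]
-0.01 [array([187., 312.]), array([451., 313.]), array([193., 371.]), array([445., 372.])]
-0.002 [array([194., 302.]), array([444., 302.]), array([199., 358.]), array([438., 358.])]
0.005 [array([199., 293.]), array([438., 293.]), array([204., 348.]), array([433., 348.])]
0.011 [array([204., 286.]), array([434., 287.]), array([208., 339.]), array([429., 339.])]
0 [[[79.5 85.5 49. ]]] [ 0.6239 -0.1124  0.03  ]
1 [[[84.5 75.5 44.9]]] [ 0.6144 -0.257   0.03  ]
2 [[[83.5 76.5 46.3]]] [ 0.4794 -0.2978  0.03  ]
3 [[[79.5 81.5 46. ]]] [0.4137 0.288  0.03  ]
turq [ 0.3695 -0.223   0.03  ] [0.3028 0.2634 0.03  ]
[ 0.6235 -0.132   0.03  ]
[ 0.6126 -0.2724  0.03  ]
[ 0.4788 -0.3118  0.03  ]
[0.4135 0.2644 0.03  ]
cr side [ 0.4749 -0.119   0.01  ]
rod [ 0.5114 -0.0942  0.017 ]
rod [ 0.4578 -0.1533  0.017 ]
rod [ 0.4867 -0.0724  0.017 ]
rod [ 0.4334 -0.1305  0.017 ]
blk [ 0.5343 -0.1104  0.01  ]
blk [ 0.475 -0.175  0.01 ]
blk [ 0.4111 -0.1157  0.01  ]
blk [ 0.4695 -0.0511  0.01  ]
brd [0.6028 0.3937 0.014 ]
brd [0.5003 0.3643 0.014 ]
brd [ 0.5909 -0.0172  0.014 ]
brd [0.6957 0.0087 0.014 ]
```

```bash
python3 - <<'E'
from h import *
f=cv2.imread('pics/side0.png'); cv2.imwrite('pics/s1.png',cv2.resize(f[180:390,220:420],None,fx=3.8,fy=2.8,interpolation=cv2.INTER_CUBIC))
S=cam('side')
for P in[(.6239,-.1124,.03),(.6144,-.257,.03),(.4794,-.2978,.03),(.4137,.288,.03),(.4723,-.1126,.01),(.6334,.0411,.014)]:
    p=proj(S,P);print(p.round(1),((p-[220,180])*[3.8,2.8]).round())
E
```

```text
[358.1 292.2] [525. 314.]
[361.9 338.5] [539. 444.]
[297.  355.7] [293. 492.]
[265.1 199.4] [171.  54.]
[290.8 301.1] [269. 339.]
[354.1 256.2] [510. 213.]
```

Call:
send_rows(targets=[1,0.0195,-0.033,0,-7,1,0.0195,-0.033,0,-7,1,0.0195,-0.033,0,-7,1,0.0195,-0.033,0,-7,1,0.0195,-0.033,0,-7,1,0.0195,-0.033,0,-7,1,0.0195,-0.033,0,-7,1,0.0195,-0.033,0,-7], force=20)

```text
time_s: 0.87
ee_pos: [0.3488, 0.3491, 0.2388]
eef_rot: [-179.9, -0.1, 105.5]
ft_force: [0.4, 0.3, -0.4]
width: 0.0851
```

Call:
send_rows(targets=[1,0.0195,-0.033,0,-7,1,0.0195,-0.033,0,-7,1,0.0195,-0.033,0,-7,1,0.0195,-0.033,0,-7,1,0.0195,-0.033,0,-7,1,0.0195,-0.033,0,-7,1,0.0195,-0.033,0,-7,1,0.0195,-0.033,0,-7])

```text
time_s: 1.53
ee_pos: [0.5084, 0.0703, 0.2392]
eef_rot: [180.0, -0.2, 48.2]
ft_force: [0.5, 0.7, 0.6]
width: 0.0856
```

Call:
send_rows(targets=[1,0.019,-0.03,0,0,1,0.019,-0.03,0,0,1,0.019,-0.03,0,0,1,0.019,-0.03,0,0,1,0.019,-0.03,0,0,1,0.015,-0.025,0,0,1,0,0,0,0])

```text
time_s: 2.12
ee_pos: [0.6237, -0.1216, 0.2379]
eef_rot: [179.9, -0.1, 47.4]
ft_force: [0.7, 0.6, -0.3]
width: 0.0852
```

```bash
python3 - <<'E'
from h import *
np.set_printoptions(precision=4,suppress=True)
C,f=snap('wrist','w2'); print(read_state()['ee_pos'],proj(C,(.624,-.112,.03)))
E
```

```text
[ 0.6227 -0.1197  0.2376] [306.1636 196.9659]
```

```bash
python3 - <<'E'
from h import *
np.set_printoptions(precision=4,suppress=True)
s=read_state();C=cam('wrist',s)
for n,uv in dict(A=(314.5,189.5),B=(410,314),Cc=(330,426)).items(): print(n,ray(C,uv,.03))
print('out4',ray(C,(180,38),.014))
for uv in[(138,251),(238,251),(243,339),(147,341)]:print('blk',ray(C,uv,.01))
for uv in[(168,259),(206,259),(211,339)]:print('rod',ray(C,uv,.017))
print('wax',ray(C,(143,158),.02),'brd corner',ray(C,(203,132),.014),ray(C,(272,12),.014))
E
```

```text
A [ 0.6321 -0.1099  0.03  ]
B [ 0.6191 -0.2505  0.03  ]
Cc [ 0.4852 -0.2922  0.03  ]
out4 [0.6334 0.0455 0.014 ]
blk [ 0.474  -0.0459  0.01  ]
blk [ 0.5406 -0.107   0.01  ]
blk [ 0.4801 -0.1731  0.01  ]
blk [ 0.41   -0.1119  0.01  ]
rod [ 0.4918 -0.0693  0.017 ]
rod [ 0.5168 -0.0922  0.017 ]
rod [ 0.4615 -0.1505  0.017 ]
wax [0.5444 0.0035 0.02  ] brd corner [ 0.5948 -0.0148  0.014 ] [0.6985 0.0103 0.014 ]
```

Call:
send_rows(targets=[1,0.003,0.004,-0.038,0,1,0.003,0.004,-0.038,0,1,0,0,-0.038,0,1,0,0,0,0,1,0,0,0,0])

```text
time_s: 2.58
ee_pos: [0.629, -0.1095, 0.1237]
eef_rot: [179.8, -0.3, 47.5]
ft_force: [0.2, -0.7, 1.3]
width: 0.0851
```

```bash
python3 - <<'E'
from h import *
np.set_printoptions(precision=4,suppress=True)
C,f=snap('wrist','w3'); print(read_state()['ee_pos'],proj(C,(.629,-.111,.03)))
E
```

```text
[ 0.6283 -0.1092  0.1231] [314.2523 251.0487]
```

Call:
send_rows(targets=[0.74,0.0022,-0.0034,0,0,0.74,0,0,0,0,0.74,0,0,0,0,0.74,0,0,0,0])

```text
time_s: 2.97
ee_pos: [0.6343, -0.1133, 0.1319]
eef_rot: [179.2, -0.6, 47.6]
ft_force: [0.0, 0.3, 0.1]
width: 0.0633
```

```bash
python3 - <<'E'
from h import *
np.set_printoptions(precision=4,suppress=True)
C,f=snap('wrist','w4',(120,220,520,480),2); s=read_state(); print(s['ee_pos'],s['width'])
c=calibration('wrist'); m=np.array(c['mount']);C=(c['mtx'],m[:3,3],m[:3,:3])
w=s['width']/2
for z in(-.02,-.015,-.01,-.005,0,.005,.011):
    print(z,[((proj(C,(.011,y,z))-[120,220])*2).round() for y in(-w,w)],[((proj(C,(-.011,y,z))-[120,220])*2).round() for y in(-w,w)])
E
```

```text
[ 0.6346 -0.1134  0.1322] 0.062796873278752
-0.02 [array([171., 224.]), array([590., 224.])] [array([182., 348.]), array([580., 349.])]
-0.015 [array([180., 208.]), array([583., 208.])] [array([189., 329.]), array([574., 329.])]
-0.01 [array([187., 193.]), array([576., 193.])] [array([196., 310.]), array([568., 310.])]
-0.005 [array([194., 179.]), array([570., 179.])] [array([203., 293.]), array([562., 293.])]
0 [array([201., 166.]), array([564., 166.])] [array([209., 277.]), array([557., 277.])]
0.005 [array([207., 153.]), array([559., 154.])] [array([214., 262.]), array([552., 262.])]
0.011 [array([214., 140.]), array([552., 140.])] [array([221., 245.]), array([546., 245.])]
```

```bash
python3 - <<'E'
from h import *
np.set_printoptions(precision=4,suppress=True)
s=read_state();C=cam('wrist',s);print(s['time_s'],s['ee_pos'],s['eef_rot'],ray(C,(308,248),.03))
E
```

```text
3.0167 [ 0.6346 -0.1134  0.1322] [179.1785  -0.5715  47.5528] [ 0.6323 -0.1135  0.03  ]
```

Call:
send_rows(targets=[1,0,0,-0.035,0,1,0,0,-0.035,0,1,0,0,-0.02,0,1,0,0,0,0])

```text
time_s: 3.35
ee_pos: [0.6396, -0.1153, 0.0476]
eef_rot: [178.3, -0.9, 47.6]
ft_force: [-0.4, 0.6, -0.2]
width: 0.0854
```

Call:
send_rows(targets=[1,-0.004,0.001,-0.016,0,1,-0.0035,0.001,-0.016,0,1,0,0,0,0])

```text
time_s: 3.6
ee_pos: [0.6342, -0.1142, 0.0185]
eef_rot: [178.1, -1.0, 47.5]
ft_force: [-0.0, 0.5, -0.2]
width: 0.0854
```

Call:
send_rows(targets=[0.5,-0.001,0.0005,-0.003,0,0.5,0,0,0,0,0.5,0,0,0,0,0.5,0,0,0,0], force=25)

```text
time_s: 3.93
ee_pos: [0.6363, -0.1146, 0.0211]
eef_rot: [177.8, -1.2, 47.6]
ft_force: [-0.2, -0.7, -1.8]
width: 0.0612
```

```bash
python3 - <<'E'
from h import *
C,f=snap('wrist','w5'); s=read_state(); print(s['ee_pos'],s['eef_rot'],s['width'],s['ft_force'])
E
```

```text
[ 0.63661254 -0.11476671  0.02138225] [177.71092848  -1.18508363  47.55161277] 0.06116586586053643 [ 0.22175697 -0.28668196 -1.16898113]
```

Call:
send_rows(targets=[0.5,0,0,0.02,0,0.5,0,0,0.02,0,0.5,0,0,0.02,0,0.5,0,0,0,0])

```text
time_s: 4.32
ee_pos: [0.636, -0.1146, 0.0835]
eef_rot: [177.8, -1.2, 47.6]
ft_force: [0.4, -0.5, -1.1]
width: 0.0612
```

Call:
send_rows(targets=[0.5,0,0,0,0,0.5,0,0,0,0,0.5,0,0,0,0])

```text
time_s: 4.57
ee_pos: [0.6359, -0.1146, 0.0829]
eef_rot: [177.7, -1.2, 47.5]
ft_force: [-0.6, 1.1, -1.9]
width: 0.0612
```

```bash
python3 - <<'E'
from h import *
np.set_printoptions(precision=4,suppress=True)
C,f=snap('side','s2',(220,180,420,390),3); s=read_state(); print(s['time_s'],s['ee_pos'],s['eef_rot'],s['width'],s['ft_force'])
print(Ro.from_euler('xyz',s['eef_rot'],degrees=True).as_matrix()[:,2])
E
```

```text
4.6167 [ 0.6358 -0.1146  0.0826] [177.7578  -1.1576  47.5462] 0.06085885009755301 [ 0.105   0.4738 -1.9758]
[ 0.0425 -0.0115 -0.999 ]
```

Call:
send_rows(targets=[0.5,-0.03,-0.007,0,0,0.5,-0.03,-0.007,0,0,0.5,-0.03,-0.007,0,0,0.5,-0.03,-0.007,0,0,0.5,-0.03,-0.007,0,0,0.5,-0.03,-0.007,0,0,0.5,-0.03,-0.007,0,0,0.5,0,0,0,0])

```text
time_s: 5.28
ee_pos: [0.4131, -0.1604, 0.0726]
eef_rot: [178.6, -1.0, 47.8]
ft_force: [-0.6, -0.4, -1.8]
width: 0.0608
```

```bash
python3 - <<'E'
from h import *
np.set_printoptions(precision=4,suppress=True)
C,f=snap('wrist','w6'); s=read_state(); print(s['time_s'],s['ee_pos'],s['eef_rot'],s['width'],s['ft_force'])
E
```

```text
5.3333 [ 0.4151 -0.1607  0.0732] [178.4569  -1.0597  47.7527] 0.060693964667648787 [ 0.1055  0.9556 -3.0698]
```

```bash
cat >> h.py <<'E'
np.set_printoptions(precision=4,suppress=True)
def tl(P,s,yaw=None):
    a=np.radians(s['eef_rot'][2] if yaw is None else yaw); d=np.array(P)[:2]-np.array(s['ee_pos'])[:2]
    return d@[np.cos(a),np.sin(a)], d@[np.sin(a),-np.cos(a)]  # forward(tool x), right(tool y)
E
python3 - <<'E'
from h import *
s=read_state();C=cam('wrist',s)
for uv in[(304,194),(378,193),(301,3),(383,3)]:
    P=ray(C,uv,.017);print(P,tl(P,s))
for uv in[(246,203),(434,202)]:
    P=ray(C,uv,.01);print(P,tl(P,s))
E
```

```text
[ 0.4398 -0.1301  0.017 ] (np.float64(0.03925823152332925), np.float64(-0.0023217257617372633))
[ 0.4651 -0.1526  0.017 ] (np.float64(0.03958251515843728), np.float64(0.03156121676904349))
[ 0.4918 -0.0719  0.017 ] (np.float64(0.11728559525169231), np.float64(-0.002950332982809785))
[ 0.5167 -0.0941  0.017 ] (np.float64(0.11752747189846623), np.float64(0.030394223486117894))
[ 0.4158 -0.1156  0.01  ] (np.float64(0.03385909795667078), np.float64(-0.029846408887091686))
[ 0.4823 -0.1759  0.01  ] (np.float64(0.0339262904651473), np.float64(0.05995086783046305))
```

Call:
send_rows(targets=[0.5,0.0054,-0.0049,-0.01,0,0.5,0.0053,-0.0048,-0.01,0,0.5,0,0,-0.01,0,0.5,0,0,-0.008,0,0.5,0,0,0,0])

```text
time_s: 5.75
ee_pos: [0.428, -0.1709, 0.0328]
eef_rot: [178.3, -1.1, 47.7]
ft_force: [0.8, -0.1, -1.4]
width: 0.0612
```

```bash
python3 - <<'E'
from h import *
C,f=snap('wrist','w7'); s=read_state(); print(s['time_s'],s['ee_pos'],s['eef_rot'],s['width'],s['ft_force'])
print(tl((.4525,-.1413),s))
E
```

```text
5.8 [ 0.4282 -0.171   0.0333] [178.3129  -1.1193  47.7256] 0.06105972205989926 [-0.1684  0.3531 -1.0374]
(np.float64(0.038319905037771065), np.float64(-0.0019524267999091792))
```

Call:
send_rows(targets=[0.5,0.0065,0.0102,0,0,0.5,0.0036,0.004,0.005,0,0.5,0.0047,0.0052,0.0048,0,0.5,0.0053,0.0058,0.0028,0,0.5,0,0,0,0])

```text
time_s: 6.22
ee_pos: [0.4482, -0.1438, 0.0463]
eef_rot: [178.5, -1.0, 47.8]
ft_force: [-1.2, 0.1, -0.9]
width: 0.0611
```

```bash
python3 - <<'E'
from h import *
C,f=snap('wrist','w8'); s=read_state(); print(s['time_s'],s['ee_pos'],s['eef_rot'],s['width'],s['ft_force'])
print(tl((.4525,-.1413),s))
E
```

```text
6.2667 [ 0.4479 -0.1441  0.0461] [178.5359  -0.9417  47.8294] 0.061425296634194895 [-0.2762 -0.3957 -1.1684]
(np.float64(0.005156656742068812), np.float64(0.0015620102161509517))
```

Call:
send_rows(targets=[0.5,-0.01,-0.011,0,0,0.5,-0.01,-0.011,-0.006,0,0.5,0,0,-0.007,0,0.5,0,0,0,0])

```text
time_s: 6.6
ee_pos: [0.4289, -0.1667, 0.034]
eef_rot: [178.3, -1.0, 48.0]
ft_force: [0.3, 0.7, -1.8]
width: 0.0612
```

Call:
send_rows(targets=[0.5,0.002,0.0022,0,0,0.5,0.002,0.0022,0,0,0.5,0.002,0.0022,0,0])

```text
time_s: 6.85
ee_pos: [0.4355, -0.1594, 0.0339]
eef_rot: [178.3, -1.0, 47.9]
ft_force: [-0.3, -0.4, -1.4]
width: 0.0611
```

Call:
send_rows(targets=[0.5,0.002,0.0022,0,0,0.5,0.002,0.0022,0,0])

```text
time_s: 7.02
ee_pos: [0.438, -0.1566, 0.0347]
eef_rot: [178.5, -0.4, 48.3]
ft_force: [-12.3, -12.2, 7.3]
width: 0.061
```

```bash
python3 - <<'E'
from h import *
C,f=snap('wrist','w9'); C,f=snap('side','s3',(220,240,400,390),4);s=read_state(); print(s['time_s'],s['ee_pos'],s['eef_rot'],s['width'],s['ft_force'])
print(tl((.4525,-.1413),s))
E
```

```text
7.1167 [ 0.4381 -0.1564  0.0347] [178.4733  -0.4641  48.2655] 0.06105069571073826 [-12.3836  -8.3367   6.6171]
(np.float64(0.020833400304770995), np.float64(0.0006842553633202249))
```

Call:
send_rows(targets=[0.5,0.003,0.0033,0.002,0,0.5,0.003,0.0033,0.003,0,0.5,0.003,0.0033,0.003,0])

```text
time_s: 7.37
ee_pos: [0.444, -0.1466, 0.0418]
eef_rot: [178.9, 0.0, 48.4]
ft_force: [-4.8, -2.7, -1.8]
width: 0.0611
```

```bash
python3 - <<'E'
from h import *
C,f=snap('wrist','w10'); s=read_state(); print(s['time_s'],s['ee_pos'],s['eef_rot'],s['width'],s['ft_force'])
print(tl((.4525,-.1413),s))
E
```

```text
7.4167 [ 0.445  -0.1461  0.0425] [178.7823  -0.0514  48.4426] 0.060993347217697884 [ 1.1944  1.4925 -0.4275]
(np.float64(0.008555012069730417), np.float64(0.0023798335354983276))
```

Call:
send_rows(targets=[0.5,-0.005,-0.0055,0,0,0.5,-0.005,-0.0055,-0.001,0,0.5,0,0,-0.003,0,0.5,0.002,0.0022,0,0,0.5,0.002,0.0022,0,0])

```text
time_s: 7.83
ee_pos: [0.4395, -0.1532, 0.0386]
eef_rot: [178.6, -0.1, 48.5]
ft_force: [-0.7, -0.3, -1.2]
width: 0.0612
```

Call:
send_rows(targets=[0.5,0.002,0.0022,0.001,0,0.5,0.002,0.0022,0.001,0,0.5,0.002,0.0022,0.001,0])

```text
time_s: 8.08
ee_pos: [0.4452, -0.1463, 0.0412]
eef_rot: [178.7, -0.0, 48.5]
ft_force: [-5.4, -3.2, -1.2]
width: 0.0609
```

```bash
python3 - <<'E'
from h import *
C,f=snap('wrist','w11'); s=read_state(); print(s['time_s'],s['ee_pos'],s['eef_rot'],s['width'],s['ft_force'])
print(tl((.4525,-.1413),s))
E
```

```text
8.1333 [ 0.4455 -0.146   0.0414] [178.7374  -0.0327  48.5139] 0.06111738925833854 [-3.7053 -2.3222 -1.9638]
(np.float64(0.008157018071937031), np.float64(0.0021747086116942604))
```

Call:
send_rows(targets=[0.5,0.002,0.0022,0.0005,0,0.5,0.002,0.0022,0.0005,0,0.5,0.002,0.0022,0.0005,0,0.5,0.002,0.0022,0.0005,0])

```text
time_s: 8.47
ee_pos: [0.4527, -0.137, 0.0434]
eef_rot: [178.9, 0.2, 48.6]
ft_force: [-3.1, -2.1, -1.6]
width: 0.0602
```

```bash
python3 - <<'E'
from h import *
C,f=snap('wrist','w12'); s=read_state(); print(s['time_s'],s['ee_pos'],s['eef_rot'],s['width'],s['ft_force'])
print(tl((.4525,-.1413),s)); K=cam('wrist'); c=calibration('wrist'); m=np.array(c['mount']);C=(c['mtx'],m[:3,3],m[:3,:3])
print([proj(C,(x,0,-.009)) for x in(0,-.005,-.01)])
E
```

```text
8.5167 [ 0.453  -0.1366  0.0435] [178.8655   0.1391  48.5957] 0.06060012151167741 [-3.8364 -0.5035 -0.3446]
(np.float64(-0.003861729278573225), np.float64(0.002722760746172208))
[array([310.9391, 344.8023]), array([310.9792, 357.9281]), array([311.0186, 370.7843])]
```

Call:
send_rows(targets=[0.5,0.002,0.0022,0.0002,0,0.5,0.002,0.0022,0.0002,0,0.5,0.002,0.0022,0.0,0,0.5,0.002,0.0022,0.0,0,0.5,0.002,0.0022,0.0,0])

```text
time_s: 8.93
ee_pos: [0.4654, -0.124, 0.0446]
eef_rot: [178.7, -0.1, 48.5]
ft_force: [-1.0, -0.3, 0.0]
width: 0.0601
```

```bash
python3 - <<'E'
from h import *
C,f=snap('wrist','w13'); s=read_state(); print(s['time_s'],s['ee_pos'],s['eef_rot'],s['width'],s['ft_force'])
print(tl((.4525,-.1413),s))
E
```

```text
8.9833 [ 0.4658 -0.1237  0.0447] [178.7187  -0.0853  48.5534] 0.060303721469356523 [ 0.9932  0.1438 -0.8414]
(np.float64(-0.021974808915747757), np.float64(0.001678340818606445))
```

Call:
send_rows(targets=[0.5,-0.009,-0.01,0.003,0,0.5,-0.009,-0.01,0,0,0.5,-0.009,-0.01,0,0,0.5,0,0,-0.004,0,0.5,0,0,0,0])

```text
time_s: 9.4
ee_pos: [0.4403, -0.1533, 0.0438]
eef_rot: [178.5, -0.3, 48.7]
ft_force: [0.2, 1.4, -1.3]
width: 0.0601
```

Call:
send_rows(targets=[0.5,0.002,0.0022,-0.0005,0,0.5,0.002,0.0022,0,0,0.5,0.002,0.0022,0,0])

```text
time_s: 9.65
ee_pos: [0.4474, -0.1455, 0.0429]
eef_rot: [178.5, -0.3, 48.6]
ft_force: [-0.6, -0.1, -1.9]
width: 0.0605
```

Call:
send_rows(targets=[0.5,0.002,0.0022,0,0,0.5,0.002,0.0022,0,0,0.5,0.002,0.0022,0,0])

```text
time_s: 9.9
ee_pos: [0.4547, -0.1373, 0.0429]
eef_rot: [178.5, -0.3, 48.7]
ft_force: [-1.6, -2.0, -1.5]
width: 0.0606
```

```bash
python3 - <<'E'
from h import *
C,f=snap('side','s4',(220,240,400,390),4); s=read_state(); print(s['time_s'],s['ee_pos'],s['eef_rot'],s['width'],s['ft_force'])
print(tl((.4525,-.1413),s))
E
```

```text
9.95 [ 0.4548 -0.1371  0.0429] [178.5346  -0.3159  48.7641] 0.06046752667431961 [-1.2    -1.444  -0.8467]
(np.float64(-0.004719142734284143), np.float64(0.0010456263268060731))
```

Call:
send_rows(targets=[0.5,0.002,0.0022,0,0,0.5,0.002,0.0022,0,0,0.5,0.002,0.0022,0,0,0.5,0.002,0.0022,0,0])

```text
time_s: 10.28
ee_pos: [0.4625, -0.1279, 0.0428]
eef_rot: [178.6, -0.1, 48.8]
ft_force: [-3.0, -1.6, -1.2]
width: 0.0602
```

```bash
python3 - <<'E'
from h import *
C,f=snap('side','s5',(220,240,400,390),4); C,f=snap('wrist','w14');s=read_state(); print(s['time_s'],s['ee_pos'],s['eef_rot'],s['width'],s['ft_force'])
print(tl((.4525,-.1413),s))
E
```

```text
10.3833 [ 0.4629 -0.1276  0.0431] [178.6289  -0.2031  48.8174] 0.060273152631790325 [-2.5106  1.6847  2.5283]
(np.float64(-0.017103952470036893), np.float64(0.0011884045855455538))
```

Call:
send_rows(targets=[0.5,0.002,0.0022,-0.001,0,0.5,0.002,0.0022,-0.001,0,0.5,0.002,0.0022,-0.001,0,0.5,0.002,0.0022,0,0])

```text
time_s: 10.72
ee_pos: [0.4716, -0.1183, 0.0404]
eef_rot: [178.6, -0.2, 48.8]
ft_force: [-2.1, -1.4, 1.1]
width: 0.06
```

```bash
python3 - <<'E'
from h import *
C,f=snap('side','s6',(220,240,400,390),4); C,f=snap('wrist','w15');s=read_state(); print(s['time_s'],s['ee_pos'],s['eef_rot'],s['width'],s['ft_force'])
print(tl((.4525,-.1413),s))
E
```

```text
10.8167 [ 0.472  -0.1181  0.0407] [178.5976  -0.2618  48.7937] 0.05989436115314255 [-1.609   1.2279  3.1211]
(np.float64(-0.030345024004537584), np.float64(0.0006070454108276864))
```

Call:
send_rows(targets=[0.5,0.002,0.0022,-0.0015,0,0.5,0.002,0.0022,-0.0015,0,0.5,0.002,0.0022,-0.0015,0,0.5,0,0,-0.001,0,0.5,0,0,-0.001,0])

```text
time_s: 11.23
ee_pos: [0.4798, -0.1101, 0.0346]
eef_rot: [178.6, -0.4, 48.7]
ft_force: [-3.4, 4.2, 7.2]
width: 0.0598
```

```bash
python3 - <<'E'
from h import *
C,f=snap('side','s7',(220,240,400,390),4); s=read_state(); print(s['time_s'],s['ee_pos'],s['eef_rot'],s['width'],s['ft_force'])
print(tl((.4525,-.1413),s))
E
```

```text
11.2833 [ 0.4799 -0.1101  0.0346] [178.559   -0.4023  48.7456] 0.05970869006702376 [-1.5822  4.065   7.4326]
(np.float64(-0.04152163776561309), np.float64(1.7419635854552896e-05))
```

Call:
send_rows(targets=[0.85,0,0,0.001,0,1,0,0,0,0,1,0,0,0,0,1,0,0,0,0])

```text
time_s: 11.62
ee_pos: [0.4814, -0.1101, 0.0356]
eef_rot: [178.4, -0.5, 48.8]
ft_force: [-0.1, 0.2, 0.6]
width: 0.0855
```

```bash
python3 - <<'E'
from h import *
C,f=snap('side','s8',(220,240,400,390),4); C,f=snap('wrist','w16');s=read_state(); print(s['time_s'],s['ee_pos'],s['eef_rot'],s['width'],s['ft_force'])
print(tl((.4525,-.1413),s))
E
```

```text
11.7167 [ 0.4813 -0.1101  0.0356] [178.3755  -0.4998  48.7652] 0.08543241627519708 [-0.4715  0.4978  1.426 ]
(np.float64(-0.04241219339500531), np.float64(-0.001077303507374175))
```

```bash
python3 - <<'E'
from h import *
s=read_state();C=cam('wrist',s)
for uv,z in[((303,415),.075),((303,318),.013),((211,362),.044),((396,368),.044)]: print(tl(ray(C,uv,z),s))
E
```

```text
(np.float64(-0.0029803540721910697), np.float64(-0.0028576259741538695))
(np.float64(-0.006365978238757205), np.float64(-0.003003019233779866))
(np.float64(-0.006380333151092801), np.float64(-0.03384496335638627))
(np.float64(-0.00983960471857012), np.float64(0.028870898455413747))
```

Call:
send_rows(targets=[1,-0.0107,-0.0106,0,0,1,-0.0107,-0.0106,0,0,1,0,0,0,0,1,0,0,0,0])

```text
time_s: 12.05
ee_pos: [0.4597, -0.1319, 0.0356]
eef_rot: [178.3, -0.5, 48.8]
ft_force: [0.0, -0.3, -1.0]
width: 0.0854
```

```bash
python3 - <<'E'
from h import *
C,f=snap('wrist','w17');s=read_state(); print(s['time_s'],s['ee_pos'],s['eef_rot'],s['width'],s['ft_force'])
E
```

```text
12.1 [ 0.4598 -0.1318  0.0355] [178.3227  -0.5218  48.8092] 0.0853701218236126 [-0.2773 -0.0498 -0.3541]
```

```bash
python3 - <<'E'
from h import *
s=read_state();C=cam('wrist',s)
for uv,z in[((308,312),.075),((308,408),.075),((308,244),.013),((209,290),.044),((406,295),.044)]: print(tl(ray(C,uv,z),s))
E
```

```text
(np.float64(0.02702304154276492), np.float64(-0.0014244626538477954))
(np.float64(-0.0007727365296061382), np.float64(-0.0015588441572462817))
(np.float64(0.025310395099734383), np.float64(-0.0007852420669729613))
(np.float64(0.019815748786645326), np.float64(-0.032627684488552564))
(np.float64(0.017303796421939965), np.float64(0.03061964295299176))
```

Call:
send_rows(targets=[1,0.002,0.0022,0.0,0,0.5,0,0,0,0,0.5,0,0,0,0,0.5,0,0,0,0,0.5,0,0,0,0], force=30)

```text
time_s: 12.52
ee_pos: [0.4611, -0.1265, 0.0351]
eef_rot: [178.7, -0.4, 49.0]
ft_force: [-0.1, -0.6, -0.1]
width: 0.061
```

Call:
send_rows(targets=[0.5,0,0,0.01,0,0.5,0,0,0.02,0,0.5,0,0,0.03,0,0.5,0,0,0.02,0,0.5,0,0,0,0])

```text
time_s: 12.93
ee_pos: [0.4593, -0.1242, 0.1173]
eef_rot: [179.0, -0.4, 49.0]
ft_force: [1.0, -0.5, -2.1]
width: 0.0607
```

```bash
python3 - <<'E'
from h import *
C,f=snap('side','s9',(220,200,400,350),4); C,f=snap('wrist','w18');s=read_state(); print(s['time_s'],s['ee_pos'],s['eef_rot'],s['width'],s['ft_force'])
E
```

```text
13.0333 [ 0.4575 -0.1234  0.1139] [179.3494  -0.3427  49.0213] 0.060886844030033103 [-0.0959  0.2816 -2.1861]
```

Call:
send_rows(targets=[0.5,0.003,0.036,0.005,-7,0.5,0.003,0.036,0.003,-7,0.5,0.003,0.036,0.003,-7,0.5,0.003,0.036,0,-7,0.5,0.003,0.036,0,-7,0.5,0.003,0.036,0,0,0.5,0.003,0.036,0,0,0.5,0.003,0.036,0,0])

```text
time_s: 13.7
ee_pos: [0.4726, 0.1532, 0.1117]
eef_rot: [179.8, 0.6, 16.1]
ft_force: [1.6, -0.2, -1.6]
width: 0.0613
```

Call:
send_rows(targets=[0.5,0.002,0.02,0,0,0.5,0,0.01,0,0,0.5,0,0,0,0,0.5,0,0,0,0])

```text
time_s: 14.03
ee_pos: [0.4688, 0.1905, 0.1034]
eef_rot: [180.0, 1.3, 16.7]
ft_force: [-0.1, -0.6, -1.1]
width: 0.061
```

```bash
python3 - <<'E'
from h import *
C,f=snap('wrist','w19');s=read_state(); print(s['time_s'],s['ee_pos'],s['eef_rot'],s['width'],s['ft_force'])
print(tl((.5862,.2377),s),proj(C,(.5862,.2377,.014)))
E
```

```text
14.0833 [0.4686 0.1902 0.1032] [-179.9997    1.3494   16.6498] 0.06088457491141801 [-0.8811 -0.0048 -2.7537]
(np.float64(0.12631501295640504), np.float64(-0.011838956478667591)) [288.1832  -8.2312]
```

```bash
python3 - <<'E'
from h import *
s=read_state();C=cam('wrist',s)
for uv in[(20,92),(300,108),(620,127)]: P=ray(C,uv,.014);print(P,tl(P,s),tl(P,s,13))
for uv in[(290,-8)]: pass
E
```

```text
[0.5057 0.3524 0.014 ] (np.float64(0.08207301528599299), np.float64(-0.14476979382429184)) (np.float64(0.0726907467032012), np.float64(-0.1497007962096189))
[0.5382 0.2179 0.014 ] (np.float64(0.07469047980921549), np.float64(-0.006579769059972313)) (np.float64(0.0741201317925606), np.float64(-0.01132109526798715))
[0.5761 0.06   0.014 ] (np.float64(0.06568420573677594), np.float64(0.1555311395050717)) (np.float64(0.07545183527649513), np.float64(0.15103433646832043))
```

Call:
send_rows(targets=[0.5,0.012,0.007,-0.01,-1.8,0.5,0.012,0.007,-0.015,-1.8,0.5,0,0.005,-0.015,0,0.5,0,0,-0.01,0,0.5,0,0,0,0])

```text
time_s: 14.5
ee_pos: [0.493, 0.2041, 0.0491]
eef_rot: [179.9, 1.5, 12.5]
ft_force: [-0.4, -0.0, -2.4]
width: 0.0611
```

```bash
python3 - <<'E'
from h import *
C,f=snap('wrist','w20');s=read_state(); print(s['time_s'],s['ee_pos'],s['eef_rot'],s['width'],s['ft_force'])
print(tl((.5862,.2377),s))
E
```

```text
14.55 [0.4932 0.2042 0.0498] [179.9342   1.4677  12.4673] 0.0612950803989611 [-0.141  -0.292  -2.0443]
(np.float64(0.09800837366806586), np.float64(-0.012690853262267333))
```

Call:
send_rows(targets=[0.5,0.001,0.006,-0.006,0,0.5,0.003,0.006,-0.008,0,0.5,0.003,0.001,-0.007,0,0.5,0,0,0,0])

```text
time_s: 14.88
ee_pos: [0.502, 0.2169, 0.029]
eef_rot: [179.9, 1.3, 12.3]
ft_force: [-0.7, -0.0, -1.3]
width: 0.061
```

```bash
python3 - <<'E'
from h import *
s=read_state(); print(s['time_s'],s['ee_pos'],s['eef_rot'],s['width'],s['ft_force'])
print(tl((.5862,.2377),s))
E
```

```text
14.8833 [0.502  0.2169 0.029 ] [179.9239   1.2703  12.327 ] 0.060999257947212164 [-0.6556 -0.0046 -1.2917]
(np.float64(0.08670313588049927), np.float64(-0.0023855331007308204))
```

Call:
send_rows(targets=[0.5,0.003,0.0007,-0.0005,0,0.5,0.003,0.0007,0,0,0.5,0.003,0.0007,0,0,0.5,0.003,0.0007,0,0])

```text
time_s: 15.22
ee_pos: [0.5131, 0.2198, 0.0283]
eef_rot: [179.9, 1.6, 12.4]
ft_force: [-12.8, -3.3, 6.2]
width: 0.0611
```

Contact with the board edge. Now I sweep over it along the arc.

Call:
send_rows(targets=[0.5,0.003,0.0007,0.002,0,0.5,0.003,0.0007,0.002,0,0.5,0.003,0.0007,0.0015,0,0.5,0.003,0.0007,0.001,0])

```text
time_s: 15.55
ee_pos: [0.5135, 0.22, 0.0295]
eef_rot: [179.8, 3.6, 12.6]
ft_force: [-10.1, -3.2, 4.7]
width: 0.0611
```

```bash
python3 - <<'E'
from h import *
C,f=snap('wrist','w21');s=read_state(); print(s['time_s'],s['ee_pos'],s['eef_rot'],s['width'],s['ft_force'])
print(tl((.5862,.2377),s))
E
```

```text
15.6 [0.5136 0.22   0.0296] [179.8206   3.5853  12.5891] 0.06117937984679629 [-8.8737 -2.1708  2.039 ]
(np.float64(0.07469736253191875), np.float64(-0.0014733899716472812))
```

Call:
send_rows(targets=[0.5,0.006,0.0014,0.001,0,0.5,0.008,0.0018,0.002,0,0.5,0.008,0.0018,0.002,0], force=20)

```text
time_s: 15.85
ee_pos: [0.5213, 0.2216, 0.0311]
eef_rot: [179.7, 6.0, 12.8]
ft_force: [-11.5, -3.1, 4.5]
width: 0.0612
```

```bash
python3 - <<'E'
from h import *
C,f=snap('wrist','w22');s=read_state(); print(s['time_s'],s['ee_pos'],s['eef_rot'],s['width'],s['ft_force'])
print(tl((.5862,.2377),s))
E
```

```text
15.9 [0.5226 0.2218 0.0314] [179.6961   5.9198  12.7767] 0.06093148523851451 [-12.3675  -3.7857   4.6292]
(np.float64(0.06556030836136446), np.float64(-0.0013887521781974484))
```

Call:
send_rows(targets=[0.5,0.012,0.0027,0.003,0,0.5,0.012,0.0027,0.002,0])

```text
time_s: 16.07
ee_pos: [0.5365, 0.2252, 0.0329]
eef_rot: [179.7, 7.5, 12.9]
ft_force: [-11.4, -3.2, -0.3]
width: 0.0613
```

```bash
python3 - <<'E'
from h import *
C,f=snap('wrist','w23');s=read_state(); print(s['time_s'],s['ee_pos'],s['eef_rot'],s['width'],s['ft_force'])
print(tl((.5862,.2377),s))
E
```

```text
16.1167 [0.5383 0.2255 0.0332] [179.6648   7.4055  12.8507] 0.06105446785982368 [-9.5607 -3.013   1.585 ]
(np.float64(0.0493867781592266), np.float64(-0.0012202325130189328))
```

Call:
send_rows(targets=[0.5,0.01,0.0022,0,0,0.5,0.01,0.0022,-0.001,0])

```text
time_s: 16.28
ee_pos: [0.5508, 0.2285, 0.03]
eef_rot: [179.6, 8.7, 12.9]
ft_force: [-9.6, -2.1, 3.0]
width: 0.0608
```

```bash
python3 - <<'E'
from h import *
C,f=snap('wrist','w24');C,f=snap('side','s10',(220,160,400,310),4);s=read_state(); print(s['time_s'],s['ee_pos'],s['eef_rot'],s['width'],s['ft_force'])
print(tl((.5862,.2377),s))
E
```

```text
16.3833 [0.5521 0.2287 0.0301] [179.6486   8.5503  12.9044] 0.06100088312444399 [-6.2726 -1.7126  1.9591]
(np.float64(0.03521068666883722), np.float64(-0.001140500908677256))
```

Call:
send_rows(targets=[0.5,0.01,0.0022,0,0,0.5,0.01,0.0022,-0.002,0,0.5,0.005,0.001,-0.003,0])

```text
time_s: 16.63
ee_pos: [0.5726, 0.2336, 0.0252]
eef_rot: [179.6, 9.5, 13.0]
ft_force: [-2.6, -0.9, 4.7]
width: 0.061
```

```bash
python3 - <<'E'
from h import *
C,f=snap('wrist','w25');C,f=snap('side','s11',(300,160,420,260),6);s=read_state(); print(s['time_s'],s['ee_pos'],s['eef_rot'],s['width'],s['ft_force'])
print(tl((.5862,.2377),s))
E
```

```text
16.7333 [0.5735 0.2337 0.0251] [179.654    9.3118  12.9415] 0.06069537460815906 [-0.6212  0.0471  2.7799]
(np.float64(0.013271170141315446), np.float64(-0.0010535333249742913))
```

Call:
send_rows(targets=[0.5,0.008,0.0018,-0.002,0,0.5,0.008,0.0018,-0.003,0,0.5,0,0,-0.003,0])

```text
time_s: 16.98
ee_pos: [0.591, 0.2379, 0.0206]
eef_rot: [179.7, 9.3, 13.0]
ft_force: [-6.3, -1.5, 21.7]
width: 0.0609
```

```bash
python3 - <<'E'
from h import *
C,f=snap('wrist','w26');C,f=snap('side','s12',(300,160,420,260),6);s=read_state(); print(s['time_s'],s['ee_pos'],s['eef_rot'],s['width'],s['ft_force'])
print(tl((.5862,.2377),s))
E
```

```text
17.0833 [0.591  0.2379 0.0209] [179.6553   9.2061  12.9787] 0.06087645468009903 [-0.7531 -0.7658  9.9481]
(np.float64(-0.004765514800009408), np.float64(-0.0009055213329382378))
```

```bash
python3 - <<'E'
from h import *
s=read_state();C=cam('wrist',s)
a=tl(ray(C,(315,287),.016),s);b=tl(ray(C,(310,242),.014),s);c=tl(ray(C,(317,358),.044),s);print(a,b,c)
E
```

```text
(np.float64(0.016290431741174623), np.float64(0.00112345917391473)) (np.float64(0.03277360841518346), np.float64(-0.0005504924686787679)) (np.float64(0.009557862218833512), np.float64(0.0016177941070598912))
```

Call:
send_rows(targets=[0.5,0.007,0.0025,0.0005,0,0.5,0.007,0.0025,-0.0005,0,0.5,0,0,0,0])

```text
time_s: 17.33
ee_pos: [0.6077, 0.2434, 0.0219]
eef_rot: [179.6, 8.9, 13.0]
ft_force: [-1.0, -0.1, -1.4]
width: 0.0612
```

Call:
send_rows(targets=[0.8,0,0,0,0,1,0,0,0,0,1,0,0,0,0,1,0,0,0,0])

```text
time_s: 17.67
ee_pos: [0.6082, 0.2433, 0.0209]
eef_rot: [179.6, 8.8, 13.0]
ft_force: [0.1, 0.3, -0.3]
width: 0.0854
```

```bash
python3 - <<'E'
from h import *
C,f=snap('wrist','w27');C,f=snap('side','s13',(300,160,420,260),6);s=read_state(); print(s['time_s'],s['ee_pos'],s['eef_rot'],s['width'],s['ft_force'])
print(tl((.5862,.2377),s))
E
```

```text
17.7667 [0.6081 0.2434 0.021 ] [179.637    8.793   12.9722] 0.08534189772437838 [ 0.133  -0.1056  1.1998]
(np.float64(-0.02264522427370679), np.float64(0.0005834241514504051))
```

```bash
python3 - <<'E'
from h import *
s=read_state();C=cam('wrist',s)
print(tl(ray(C,(317,268),.014),s),tl(ray(C,(317,317),.044),s))
# outlets 1 and 3 centre holes
a=ray(C,(55,366),.014);b=ray(C,(573,362),.014);print(a,b,(a+b)/2,tl((a+b)/2,s))
# board rear edge
print(tl(ray(C,(317,224),.014),s))
E
```

```text
(np.float64(0.022655618017043157), np.float64(0.001819666129724652)) (np.float64(0.02402028344868967), np.float64(0.0015720651899375564))
[0.5653 0.3361 0.014 ] [0.6118 0.1394 0.014 ] [0.5885 0.2377 0.014 ] (np.float64(-0.020370024569430503), np.float64(0.0010610483848353062))
(np.float64(0.039252711800780944), np.float64(0.0017754623522373307))
```

Call:
send_rows(targets=[1,-0.0068,-0.0016,0.001,0,0.5,0,0,0,0,0.5,0,0,0,0,0.5,0,0,0,0,0.5,-0.006,-0.0014,0,0,0.5,-0.0055,-0.0013,0,0,0.5,0,0,0,0])

```text
time_s: 18.35
ee_pos: [0.588, 0.2386, 0.0221]
eef_rot: [179.6, 8.7, 13.0]
ft_force: [-0.8, 0.0, 0.9]
width: 0.0617
```

Call:
send_rows(targets=[0.8,0,0,0,0,1,0,0,0,0,1,0,0,0,0,1,0,0,0.02,0,1,0,0,0.03,0,1,0,0,0.03,0,1,0,0,0.02,0,1,0,0,0,0])

```text
time_s: 19.02
ee_pos: [0.5845, 0.2378, 0.1232]
eef_rot: [179.6, 9.2, 13.0]
ft_force: [1.0, 0.1, -0.2]
width: 0.0857
```

```bash
python3 - <<'E'
from h import *
C,f=snap('wrist','w28');C,f=snap('top','t2',(160,140,480,330),2.5);s=read_state(); print(s['time_s'],s['ee_pos'],s['eef_rot'],s['width'],s['ft_force'])
print(tl((.5862,.2377),s))
E
```

```text
19.1167 [0.5826 0.2373 0.1193] [179.6503   9.5143  12.9632] 0.08508852974625636 [-0.0149  0.426   0.6671]
(np.float64(0.003616199654788903), np.float64(0.00043746696300205295))
```

```bash
python3 - <<'E'
from h import *
s=read_state();C=cam('wrist',s)
a=ray(C,(140,207),.014);b=ray(C,(486,205),.014);o=(a+b)/2;c=ray(C,(316,221.5),.044);print(a,b,o,c,c-o)
print(ray(C,(200,405),.03))
E
```

```text
[0.5658 0.3345 0.014 ] [0.6113 0.1418 0.014 ] [0.5886 0.2382 0.014 ] [0.5925 0.2377 0.044 ] [ 0.0039 -0.0005  0.03  ]
[0.4344 0.2826 0.03  ]
```

Call:
send_rows(targets=[0,-0.015,-0.0275,0,0,0,-0.015,-0.0275,0,0,0,-0.015,-0.0275,0,0,0,-0.015,-0.0275,0,0,0,-0.012,-0.0275,0,0,0,0,0,0,0,0,0,0,0,0,0,0,0,0,0])

```text
time_s: 19.78
ee_pos: [0.4982, 0.0954, 0.1042]
eef_rot: [180.0, 10.8, 13.1]
ft_force: [-0.8, 0.3, -0.6]
width: 0.0
```

```bash
python3 - <<'E'
from h import *
C,f=snap('wrist','w29');s=read_state(); print(s['time_s'],s['ee_pos'],s['eef_rot'],s['width'],s['ft_force'])
C,f=snap('top','t3',(160,140,480,330),2.5)
E
```

```text
19.8333 [0.4983 0.0957 0.1041] [179.9612  10.8316  13.1685] 0.00010822177011314026 [ 0.2014  0.4174 -1.1468]
```

```bash
python3 - <<'E'
from h import *
s=read_state();C=cam('wrist',s)
for uv in[(222,252),(318,246),(413,241)]:P=ray(C,uv,.0);print(P,tl(P,s))
for uv in[(226,270),(318,264),(416,258)]:P=ray(C,uv,.026);print(P,tl(P,s))
E
```

```text
[0.4607 0.1437 0.    ] (np.float64(-0.026111253517301945), np.float64(-0.05517813698523683))
[0.478  0.0883 0.    ] (np.float64(-0.02195886862179039), np.float64(0.0027506820590170677))
[0.4942 0.034  0.    ] (np.float64(-0.018539688110917274), np.float64(0.05933277273424098))
[0.4658 0.137  0.026 ] (np.float64(-0.022659123647190516), np.float64(-0.047504447780628574))
[0.481  0.0891 0.026 ] (np.float64(-0.01882893690334828), np.float64(0.002615624903813071))
[0.4967 0.0388 0.026 ] (np.float64(-0.01505349337164401), np.float64(0.05522697357332427))
```

Call:
send_rows(targets=[0,0.006,0.0014,-0.02,0,0,0.006,0.0014,-0.025,0,0,0,0,-0.02,0,0,0,0,-0.012,0,0,0,0,0,0])

```text
time_s: 20.3
ee_pos: [0.5152, 0.103, 0.0257]
eef_rot: [179.9, 10.4, 13.5]
ft_force: [-0.3, 0.3, -0.6]
width: -0.0
```

Call:
send_rows(targets=[0,-0.006,-0.0015,0,0,0,-0.006,-0.0015,0,0,0,-0.006,-0.0015,0,0,0,-0.006,-0.0015,0,0,0,-0.006,-0.0015,0,0])

```text
time_s: 20.72
ee_pos: [0.4885, 0.097, 0.0286]
eef_rot: [179.8, 9.5, 13.6]
ft_force: [20.9, 10.3, -16.1]
width: 0.0001
```

Call:
send_rows(targets=[0,-0.005,-0.0012,0,0,0,-0.005,-0.0012,0,0,0,-0.005,-0.0012,0,0,0,-0.005,-0.0012,0,0,0,-0.005,-0.0012,0,0,0,-0.005,-0.0012,0,0])

```text
time_s: 21.22
ee_pos: [0.4751, 0.0923, 0.0383]
eef_rot: [179.6, 6.1, 13.3]
ft_force: [0.0, 0.4, -0.7]
width: 0.0001
```

Call:
send_rows(targets=[0,0.015,0.0035,0.003,0,0,0.015,0.0035,0,0,0,0,0,-0.01,0,0,0,0,-0.009,0,0,0,0,0,0])

```text
time_s: 21.63
ee_pos: [0.4992, 0.0984, 0.0203]
eef_rot: [179.6, 6.5, 13.3]
ft_force: [0.0, 0.1, 0.4]
width: -0.0003
```

Call:
send_rows(targets=[0,-0.006,-0.0015,0,0,0,-0.006,-0.0015,0,0,0,-0.005,-0.0012,-0.001,0,0,-0.005,-0.0012,-0.002,0,0,-0.005,-0.0012,-0.002,0])

```text
time_s: 22.05
ee_pos: [0.4887, 0.0956, 0.0197]
eef_rot: [179.6, 3.2, 12.9]
ft_force: [13.6, 8.4, -2.0]
width: -0.0001
```

Working. I'll continue a few more rows.

Call:
send_rows(targets=[0,-0.005,-0.0012,-0.002,0,0,-0.005,-0.0012,-0.002,0,0,-0.005,-0.0012,-0.002,0,0,-0.005,-0.0012,-0.002,0,0,-0.005,-0.0012,-0.002,0])

```text
time_s: 22.47
ee_pos: [0.4885, 0.0955, 0.0207]
eef_rot: [179.6, -1.4, 12.3]
ft_force: [15.9, 10.0, -7.7]
width: -0.0005
```

Call:
send_rows(targets=[0,-0.005,-0.0012,-0.002,0,0,-0.005,-0.0012,-0.002,0,0,-0.005,-0.0012,-0.002,0,0,0.015,0.0035,0.002,0,0,0.01,0.002,0.03,0,0,0,0,0.035,0,1,0,0,0.035,0,1,0,0,0,0])

```text
time_s: 23.13
ee_pos: [0.5068, 0.1011, 0.1234]
eef_rot: [179.7, -3.8, 11.9]
ft_force: [1.7, -0.3, 1.0]
width: 0.0234
```

Call:
send_rows(targets=[1,-0.015,0.0315,0,6,1,-0.015,0.0315,0,6,1,-0.015,0.0315,0,6,1,-0.015,0.0315,0,6,1,-0.015,0.0315,0,6,1,-0.012,0.028,0,6,1,0,0,0,0,1,0,0,0,0])

```text
time_s: 23.8
ee_pos: [0.4096, 0.2892, 0.124]
eef_rot: [179.6, -4.0, 49.4]
ft_force: [-0.8, -1.4, -0.2]
width: 0.0856
```

```bash
python3 - <<'E'
from h import *
C,f=snap('wrist','w30');s=read_state(); print(s['time_s'],s['ee_pos'],s['eef_rot'],s['width'],s['ft_force'])
print(proj(C,(.4175,.288,.03)))
E
```

```text
23.85 [0.4096 0.2888 0.1239] [179.6713  -3.9411  49.3631] 0.085347388899102 [-0.7208 -0.0607 -0.1176]
[324.0067 251.7215]
```

Call:
send_rows(targets=[1,0.004,0,-0.035,0,1,0.004,-0.0005,-0.035,0,1,0,0,-0.022,0,1,0,0,-0.008,0,1,0,0,0,0])

```text
time_s: 24.27
ee_pos: [0.4205, 0.284, 0.0227]
eef_rot: [179.4, -4.3, 48.8]
ft_force: [0.5, -0.8, -0.1]
width: 0.0852
```

```bash
python3 - <<'E'
from h import *
s=read_state(); print(s['time_s'],s['ee_pos'],s['eef_rot'],tl((.4173,.2882),s))
E
```

```text
24.2667 [0.4205 0.284  0.0227] [179.4306  -4.2539  48.8198] (np.float64(0.0010333278782352284), np.float64(-0.005198690420333647))
```

Call:
send_rows(targets=[1,-0.0038,0.0033,-0.004,0,0.5,0,0,0,0,0.5,0,0,0,0,0.5,0,0,0,0,0.5,0,0,0,0], force=20)

```text
time_s: 24.68
ee_pos: [0.4189, 0.287, 0.0221]
eef_rot: [179.3, -4.5, 48.6]
ft_force: [-0.1, -0.3, -2.5]
width: 0.0612
```

Call:
send_rows(targets=[0.5,0,0,0.02,0,0.5,0,0,0.03,0,0.5,0,0,0.03,0,0.5,0,0,0,0])

```text
time_s: 25.02
ee_pos: [0.4171, 0.2863, 0.1047]
eef_rot: [179.4, -4.3, 48.6]
ft_force: [1.7, 1.0, -1.1]
width: 0.0611
```

```bash
python3 - <<'E'
from h import *
C,f=snap('wrist','w31');s=read_state(); print(s['time_s'],s['ee_pos'],s['eef_rot'],s['width'],s['ft_force'])
E
```

```text
25.0667 [0.4157 0.2857 0.1022] [179.4522  -4.1612  48.634 ] 0.061215618557987427 [ 0.0787  0.1152 -2.4828]
```

Call:
send_rows(targets=[0.5,0.003,-0.036,0.012,0,0.5,0.003,-0.038,0.005,0,0.5,0.003,-0.038,0,0,0.5,0.003,-0.038,0,0,0.5,0.001,-0.038,0,0,0.5,0,-0.038,0,0,0.5,0,-0.038,0,0,0.5,0,-0.038,0,0])

```text
time_s: 25.73
ee_pos: [0.4208, -0.0216, 0.112]
eef_rot: [179.8, -3.9, 49.6]
ft_force: [0.5, 0.1, -2.1]
width: 0.061
```

```bash
python3 - <<'E'
from h import *
s=read_state(); print(s['time_s'],s['ee_pos'],s['eef_rot'],s['width'],s['ft_force'])
E
```

```text
25.7333 [ 0.4208 -0.0216  0.112 ] [179.84    -3.8936  49.5904] 0.06104100870297816 [ 0.5176  0.1259 -2.1238]
```

Call:
send_rows(targets=[0.5,0.001,-0.036,0,-1,0.5,0.001,-0.036,0,-1,0.5,0.001,-0.036,-0.01,0,0.5,0.001,-0.028,-0.02,0,0.5,0,0,-0.015,0,0.5,0,0,0,0])

```text
time_s: 26.23
ee_pos: [0.42, -0.1704, 0.0604]
eef_rot: [180.0, -3.8, 46.9]
ft_force: [-0.9, 0.2, -2.0]
width: 0.0615
```

```bash
python3 - <<'E'
from h import *
C,f=snap('wrist','w32');s=read_state(); print(s['time_s'],s['ee_pos'],s['eef_rot'],s['width'],s['ft_force'])
print(tl((.4525,-.1413),s))
E
```

```text
26.2833 [ 0.4206 -0.1706  0.0615] [179.8501  -3.7476  46.9292] 0.061031876933239984 [-1.0177 -0.1421 -2.168 ]
(np.float64(0.04313241132254261), np.float64(0.0032934060695965772))
```

Call:
send_rows(targets=[0.5,0.003,0.003,-0.009,0.8,0.5,0.003,0.003,-0.009,0,0.5,0.003,0.003,-0.008,0,0.5,0,0,0,0])

```text
time_s: 26.62
ee_pos: [0.4303, -0.1597, 0.0347]
eef_rot: [179.8, -3.7, 47.9]
ft_force: [-1.7, -3.3, -4.6]
width: 0.0611
```

```bash
python3 - <<'E'
from h import *
s=read_state(); print(s['time_s'],s['ee_pos'],s['eef_rot'],s['width'],s['ft_force'])
print(tl((.4525,-.1413),s))
E
```

```text
26.6167 [ 0.4303 -0.1597  0.0347] [179.77    -3.6834  47.9068] 0.06108461057280095 [-1.6517 -3.3025 -4.5585]
(np.float64(0.028532180501331963), np.float64(0.004150640490105681))
```

Call:
send_rows(targets=[0.5,0.004,0.0044,0,0,0.5,0.004,0.0044,0.001,0,0.5,0.004,0.0044,0.002,0,0.5,0.004,0.0044,0.002,0])

```text
time_s: 26.95
ee_pos: [0.4441, -0.1444, 0.0411]
eef_rot: [179.8, -2.8, 48.5]
ft_force: [-3.0, -3.9, -1.8]
width: 0.0612
```

```bash
python3 - <<'E'
from h import *
C,f=snap('wrist','w33');s=read_state(); print(s['time_s'],s['ee_pos'],s['eef_rot'],s['width'],s['ft_force'])
print(tl((.4525,-.1413),s))
E
```

```text
27.0 [ 0.4449 -0.1438  0.0416] [179.7626  -2.8785  48.5115] 0.06104732491614239 [-3.0456 -1.8001  1.2711]
(np.float64(0.006896638551984172), np.float64(0.0040561798025969))
```

Call:
send_rows(targets=[0.5,0.004,0.0044,0,0,0.5,0.004,0.0044,0,0,0.5,0.004,0.0044,0,0])

```text
time_s: 27.25
ee_pos: [0.4571, -0.1301, 0.0429]
eef_rot: [179.7, -2.7, 48.6]
ft_force: [-2.2, -2.5, -0.6]
width: 0.0608
```

```bash
python3 - <<'E'
from h import *
C,f=snap('wrist','w34');C,f=snap('side','s14',(220,240,400,390),4);s=read_state(); print(s['time_s'],s['ee_pos'],s['eef_rot'],s['width'],s['ft_force'])
print(tl((.4525,-.1413),s))
E
```

```text
27.35 [ 0.4576 -0.1297  0.0432] [179.7217  -2.8021  48.6826] 0.060653227342498235 [-2.2572  0.2674  4.3217]
(np.float64(-0.012072239900604693), np.float64(0.003800500601796217))
```

Call:
send_rows(targets=[0.5,0.004,0.0044,0,0,0.5,0.004,0.0044,-0.0005,0,0.5,0.004,0.0044,-0.001,0])

```text
time_s: 27.6
ee_pos: [0.4704, -0.1157, 0.0419]
eef_rot: [179.7, -2.8, 48.6]
ft_force: [-1.7, -0.6, 1.4]
width: 0.0609
```

```bash
python3 - <<'E'
from h import *
C,f=snap('side','s15',(220,240,400,390),4);s=read_state(); print(s['time_s'],s['ee_pos'],s['eef_rot'],s['width'],s['ft_force'])
print(tl((.4525,-.1413),s))
E
```

```text
27.65 [ 0.471  -0.115   0.0419] [179.6997  -2.8754  48.6536] 0.06045507423547866 [-0.0574  1.635   3.7881]
(np.float64(-0.03193202769380308), np.float64(0.003465898557250033))
```

Continuing with downward pressure, then releasing.

Call:
send_rows(targets=[0.5,0.003,0.0033,-0.0015,0,0.5,0.003,0.0033,-0.002,0,0.5,0,0,-0.002,0,0.5,0,0,-0.002,0,0.5,0,0,-0.0015,0,0.8,0,0,0.001,0,1,0,0,0,0,1,0,0,0,0])

```text
time_s: 28.32
ee_pos: [0.4818, -0.1043, 0.035]
eef_rot: [179.6, -3.3, 48.6]
ft_force: [-1.5, -0.3, 0.4]
width: 0.0855
```

```bash
python3 - <<'E'
from h import *
C,f=snap('side','s16',(220,240,400,390),4);C,f=snap('wrist','w35');s=read_state(); print(s['time_s'],s['ee_pos'],s['eef_rot'],s['width'],s['ft_force'])
print(tl((.4525,-.1413),s))
E
```

```text
28.4167 [ 0.4816 -0.1044  0.035 ] [179.645   -3.336   48.5998] 0.08532308538603339 [-0.7145  0.0719  0.1097]
(np.float64(-0.046959889651096105), np.float64(0.002562697145008848))
```

```bash
python3 - <<'E'
from h import *
s=read_state();C=cam('wrist',s)
for uv,z in[((314,420),.075),((314,327),.013)]: print(tl(ray(C,uv,z),s))
E
```

```text
(np.float64(-0.005933661861936291), np.float64(0.0009137438340655375))
(np.float64(-0.00886557892219463), np.float64(0.000973752647335251))
```

Call:
send_rows(targets=[1,-0.0099,-0.0112,0,0,1,-0.0095,-0.0108,0,0,1,0,0,0,0,0.5,0,0,0,0,0.5,0,0,0,0,0.5,0,0,0,0,0.5,0,0,0,0], force=25)

```text
time_s: 29.0
ee_pos: [0.461, -0.1257, 0.0349]
eef_rot: [179.9, -3.3, 48.6]
ft_force: [-0.0, -2.3, -0.1]
width: 0.0612
```

```bash
python3 - <<'E'
from h import *
C,f=snap('wrist','w36');s=read_state(); print(s['time_s'],s['ee_pos'],s['eef_rot'],s['width'],s['ft_force'])
E
```

```text
29.05 [ 0.4611 -0.1257  0.0349] [179.8852  -3.3113  48.6253] 0.06125396739064469 [-2.5103 -0.3596  1.961 ]
```

Call:
send_rows(targets=[0.5,0,0,0.02,0,0.5,0,0,0.03,0,0.5,0,0.01,0.035,0,0.5,0.001,0.035,0.005,-7,0.5,0.002,0.036,0,-7,0.5,0.002,0.036,0,-7,0.5,0.002,0.036,0,-7,0.5,0.001,0.036,0,-6])

```text
time_s: 29.72
ee_pos: [0.4686, 0.0494, 0.1266]
eef_rot: [-179.9, -3.6, 17.1]
ft_force: [-0.1, -0.2, -2.4]
width: 0.0608
```

Call:
send_rows(targets=[0.5,0.001,0.036,0,0,0.5,0.001,0.036,0,0,0.5,0.001,0.036,0,0,0.5,0.001,0.036,0,0,0.5,0,0.036,0,0,0.5,0,0.03,0,0,0.5,0,0.015,0,0,0.5,0,0,0,0])

```text
time_s: 30.38
ee_pos: [0.4668, 0.2948, 0.1233]
eef_rot: [-179.7, -3.5, 17.4]
ft_force: [0.1, -0.2, -2.9]
width: 0.0612
```

```bash
python3 - <<'E'
from h import *
C,f=snap('wrist','w37');s=read_state(); print(s['time_s'],s['ee_pos'],s['eef_rot'],s['width'],s['ft_force'])
print(tl((.5655,.336),s),tl((.5655,.336),s,12.9))
E
```

```text
30.4333 [0.4667 0.2936 0.123 ] [-179.7077   -3.4623   17.4157] 0.06106506672560643 [ 0.2347  1.3299 -2.4181]
(np.float64(0.10696484832935504), np.float64(-0.01085102698530655)) (np.float64(0.1057784706319555), np.float64(-0.019238989462087214))
```

```bash
python3 - <<'E'
from h import *
s=read_state();C=cam('wrist',s)
for uv in[(200,257),(115,257)]: P=ray(C,uv,.012);print(P,tl(P,s,12.9))
P=ray(C,(300,163),.014);print(P,tl(P,s,12.9)); P=ray(C,(298,62),.014);print('o1',P,tl(P,s,12.9))
E
```

```text
[0.4421 0.3596 0.012 ] (np.float64(-0.009235684382690682), np.float64(-0.0697919323870489))
[0.4263 0.4095 0.012 ] (np.float64(-0.013493766895311926), np.float64(-0.12190800679735457))
[0.5151 0.3176 0.014 ] (np.float64(0.052539616665576855), np.float64(-0.01255769186246037))
o1 [0.5668 0.3345 0.014 ] (np.float64(0.10670009372442253), np.float64(-0.017509762020320407))
```

Call:
send_rows(targets=[0.5,0.009,0.004,-0.02,-2.2,0.5,0.0045,0.007,-0.03,-2.2,0.5,0,0.006,-0.025,0,0.5,0,0.004,-0.013,0,0.5,0,0,0,0])

```text
time_s: 30.85
ee_pos: [0.4812, 0.3123, 0.0321]
eef_rot: [-179.8, -3.6, 12.7]
ft_force: [-0.5, -0.6, -2.6]
width: 0.0613
```

```bash
python3 - <<'E'
from h import *
C,f=snap('wrist','w38');s=read_state(); print(s['time_s'],s['ee_pos'],s['eef_rot'],s['width'],s['ft_force'])
print(tl((.5665,.335),s),tl((.5655,.336),s,12.9))
E
```

```text
30.9 [0.4815 0.3121 0.033 ] [-179.7788   -3.6307   12.6758] 0.06112566157966101 [-0.557   0.1022 -2.6199]
(np.float64(0.08792212450654494), np.float64(-0.0037024030310156297)) (np.float64(0.08718443014686886), np.float64(-0.0045562856904709445))
```

Call:
send_rows(targets=[0.5,0.0035,0.003,-0.003,0,0.5,0.0035,0.003,-0.002,0,0.5,0.005,0.001,0,0,0.5,0.007,0.0016,0,0], force=20)

```text
time_s: 31.23
ee_pos: [0.4955, 0.3177, 0.0286]
eef_rot: [-179.9, -2.6, 12.6]
ft_force: [-17.5, -5.4, 12.1]
width: 0.0608
```

Call:
send_rows(targets=[0.5,0.01,0.0022,0.001,0,0.5,0.012,0.0027,0.002,0,0.5,0.012,0.0027,0.003,0])

```text
time_s: 31.48
ee_pos: [0.5177, 0.3226, 0.0327]
eef_rot: [180.0, -0.6, 12.7]
ft_force: [-11.7, -2.7, -0.8]
width: 0.0611
```

```bash
python3 - <<'E'
from h import *
C,f=snap('wrist','w39');s=read_state(); print(s['time_s'],s['ee_pos'],s['eef_rot'],s['width'],s['ft_force'])
print(tl((.566,.335),s))
E
```

```text
31.5333 [0.5206 0.3232 0.0339] [179.9744  -0.8143  12.6334] 0.0611296331945271 [-8.656  -1.2785  2.2021]
(np.float64(0.04690918810101497), np.float64(-0.001603574453073019))
```

Excellent, it rotates fast. Continuing the sweep.

Call:
send_rows(targets=[0.5,0.01,0.0022,0,0,0.5,0.01,0.0022,-0.001,0,0.5,0.01,0.0022,-0.002,0])

```text
time_s: 31.78
ee_pos: [0.5449, 0.3285, 0.0313]
eef_rot: [179.9, 0.3, 12.7]
ft_force: [-3.4, -1.1, 5.7]
width: 0.0614
```

```bash
python3 - <<'E'
from h import *
C,f=snap('wrist','w40');s=read_state(); print(s['time_s'],s['ee_pos'],s['eef_rot'],s['width'],s['ft_force'])
print(tl((.566,.335),s))
E
```

```text
31.8333 [0.5478 0.329  0.0321] [179.9453  -0.0339  12.6188] 0.06083007187377825 [ 0.0259  0.311  -0.3143]
(np.float64(0.019025189590488042), np.float64(-0.0018446740375693883))
```

Call:
send_rows(targets=[0.5,0.006,0.0014,-0.003,0,0.5,0.006,0.0014,-0.004,0,0.5,0.004,0.001,-0.003,0,0.5,0.003,0.001,-0.002,0])

```text
time_s: 32.17
ee_pos: [0.5709, 0.3348, 0.0259]
eef_rot: [180.0, -0.3, 12.6]
ft_force: [-4.5, -0.6, 6.0]
width: 0.0611
```

```bash
python3 - <<'E'
from h import *
C,f=snap('wrist','w41');C,f=snap('side','s17',(260,140,400,245),5);s=read_state(); print(s['time_s'],s['ee_pos'],s['eef_rot'],s['width'],s['ft_force'])
print(tl((.566,.335),s))
E
```

```text
32.2667 [0.5717 0.3351 0.0261] [-179.9819   -0.4371   12.5795] 0.06130280603760105 [0.3115 0.07   3.8145]
(np.float64(-0.005612625581644789), np.float64(-0.0011100622028051921))
```

Call:
send_rows(targets=[0.5,0.003,0.0005,-0.003,0,0.5,0,0,-0.003,0,0.5,0,0,-0.001,0,0.8,0,0,0.001,0,1,0,0,0,0,1,0,0,0,0])

```text
time_s: 32.77
ee_pos: [0.5784, 0.3366, 0.0237]
eef_rot: [-179.9, -1.0, 12.6]
ft_force: [0.9, -0.2, 1.0]
width: 0.0852
```

Call:
send_rows(targets=[1,0,0,0.02,0,1,0,0,0.03,0,1,0,0,0.035,0,1,0,0,0.02,0,1,0,0,0,0])

```text
time_s: 33.18
ee_pos: [0.5758, 0.3352, 0.1283]
eef_rot: [180.0, -0.7, 12.6]
ft_force: [-0.5, 0.1, 0.4]
width: 0.0852
```

```bash
python3 - <<'E'
from h import *
C,f=snap('wrist','w42');s=read_state(); print(s['time_s'],s['ee_pos'],s['eef_rot'],s['width'],s['ft_force'])
print(proj(C,(.566,.335,.014)))
E
```

```text
33.2333 [0.5753 0.3349 0.1266] [179.9852  -0.6438  12.576 ] 0.08518484572894991 [ 0.4755 -0.7053 -0.054 ]
[310.5207 256.5945]
```

```bash
python3 - <<'E'
from h import *
s=read_state();C=cam('wrist',s)
# outlet3 hole centre (634,252); ring2 left 416..; cups base centres
o3=ray(C,(634,252),.014);c1=ray(C,(315,261.5),.044);c2=ray(C,(491,262),.044)
print('o3',o3,'c1',c1,'c2',c2)
f=cv2.imread('pics/w42.png')
print('exp o1',o3[:2]+2*np.array([-.0224,.0985])*1.0,'o2',o3[:2]+np.array([-.0224,.0985]))
E
```

```text
o3 [0.6123 0.1409 0.014 ] c1 [0.5736 0.3336 0.044 ] c2 [0.5943 0.24   0.044 ]
exp o1 [0.5675 0.3379] o2 [0.5899 0.2394]
```

Call:
send_rows(targets=[1,0.0025,-0.037,0.003,5,1,0.0025,-0.037,0.003,5,1,0.0025,-0.037,0,5,1,0.0025,-0.037,0,5,1,0.0025,-0.037,0,5,1,0.0025,-0.037,0,5,1,0.0025,-0.037,0,5,1,0.0025,-0.037,0,0])

```text
time_s: 33.9
ee_pos: [0.5865, 0.0339, 0.1178]
eef_rot: [-179.4, -0.1, 50.1]
ft_force: [1.7, 0.1, 0.1]
width: 0.0854
```

Call:
send_rows(targets=[1,0.0025,-0.037,0,0,1,0.0025,-0.037,0,0,1,0.0025,-0.037,0,0,1,0.0025,-0.037,0,0,1,0.0025,-0.037,0,0,1,0.0025,-0.037,0,0,1,0.0025,-0.037,0,0,1,0,0,0,0])

```text
time_s: 34.57
ee_pos: [0.5939, -0.2418, 0.0994]
eef_rot: [-178.4, 0.4, 49.7]
ft_force: [0.0, 0.0, 0.3]
width: 0.0855
```

```bash
python3 - <<'E'
from h import *
s=read_state(); print(s['time_s'],s['ee_pos'],s['eef_rot'],s['width'],s['ft_force'])
E
```

```text
34.5667 [ 0.5939 -0.2418  0.0994] [-178.3762    0.3584   49.7491] 0.08548402990928748 [0.0122 0.0122 0.3281]
```

Call:
send_rows(targets=[1,0.011,-0.006,0.008,-2,1,0.011,-0.006,0.008,0,1,0,0,0,0,1,0,0,0,0])

```text
time_s: 34.9
ee_pos: [0.6112, -0.2547, 0.1052]
eef_rot: [-177.6, 0.5, 47.3]
ft_force: [-0.8, -0.6, -0.6]
width: 0.0855
```

```bash
python3 - <<'E'
from h import *
C,f=snap('wrist','w43');s=read_state(); print(s['time_s'],s['ee_pos'],s['eef_rot'],s['width'],s['ft_force'])
E
```

```text
34.95 [ 0.611  -0.2544  0.1051] [-177.5618    0.5009   47.3344] 0.08527194841725239 [-0.6461  0.75    0.7819]
```

```bash
python3 - <<'E'
from h import *
s=read_state();C=cam('wrist',s); P=ray(C,(332,250),.03);print(P,P-s['ee_pos'],tl(P,s))
P=ray(C,(218,430),.03);print('C',P)
E
```

```text
[ 0.6191 -0.2556  0.03  ] [ 0.0081 -0.0012 -0.0751] (np.float64(0.004614960020923417), np.float64(0.006735410173503396))
C [ 0.4895 -0.2956  0.03  ]
```

Call:
send_rows(targets=[1,0.004,-0.0005,-0.03,0,1,0.004,-0.0005,-0.03,0,1,0,0,-0.018,0,1,0,0,-0.006,0,1,0,0,0,0])

```text
time_s: 35.37
ee_pos: [0.6163, -0.2504, 0.0152]
eef_rot: [-177.4, 0.5, 47.6]
ft_force: [0.5, 0.9, 0.4]
width: 0.0852
```

```bash
python3 - <<'E'
from h import *
s=read_state(); print(s['time_s'],s['ee_pos'],s['eef_rot'],tl((.6191,-.2556),s))
E
```

```text
35.3667 [ 0.6163 -0.2504  0.0152] [-177.3762    0.5305   47.5556] (np.float64(-0.0019436607398482211), np.float64(0.005575020049978628))
```

Call:
send_rows(targets=[1,0.0028,-0.005,0.004,0,0.5,0,0,0,0,0.5,0,0,0,0,0.5,0,0,0,0,0.5,0,0,0,0], force=20)

```text
time_s: 35.78
ee_pos: [0.62, -0.2553, 0.0227]
eef_rot: [-177.5, 0.5, 47.6]
ft_force: [-0.1, 0.6, -2.3]
width: 0.061
```

```bash
python3 - <<'E'
from h import *
C,f=snap('wrist','w44');s=read_state(); print(s['time_s'],s['ee_pos'],s['eef_rot'],s['width'],s['ft_force'])
E
```

```text
35.8333 [ 0.6201 -0.2554  0.0229] [-177.5541    0.4961   47.6223] 0.06109055916393636 [ 0.188  -1.0846 -1.2658]
```

Call:
send_rows(targets=[0.5,0,0,0.02,0,0.5,0,0,0.03,0,0.5,-0.031,0.0135,0.01,0,0.5,-0.031,0.0135,0,0,0.5,-0.031,0.0135,0,0,0.5,-0.031,0.0135,0,0,0.5,-0.031,0.0135,0,0,0.5,-0.031,0.0135,0,0])

```text
time_s: 36.5
ee_pos: [0.4325, -0.1752, 0.0875]
eef_rot: [-178.2, 0.4, 47.6]
ft_force: [0.7, 0.0, -1.9]
width: 0.061
```

```bash
python3 - <<'E'
from h import *
s=read_state(); print(s['time_s'],s['ee_pos'],s['eef_rot'],tl((.4525,-.1413),s))
E
```

```text
36.5 [ 0.4325 -0.1752  0.0875] [-178.2498    0.3989   47.6157] (np.float64(0.03847068456820618), np.float64(-0.008088631913704404))
```

Call:
send_rows(targets=[0.5,-0.004,0.003,-0.015,0,0.5,-0.005,0.002,-0.015,0,0.5,0,0,0,0,0.5,0,0,0,0])

```text
time_s: 36.83
ee_pos: [0.4166, -0.1658, 0.0571]
eef_rot: [-178.2, 0.4, 47.6]
ft_force: [0.6, -1.0, -1.7]
width: 0.0613
```

```bash
python3 - <<'E'
from h import *
C,f=snap('wrist','w45');s=read_state(); print(s['time_s'],s['ee_pos'],s['eef_rot'],tl((.4525,-.1413),s))
E
```

```text
36.8833 [ 0.4165 -0.1657  0.057 ] [-178.113     0.4262   47.5935] (np.float64(0.042327404281704596), np.float64(0.010118202908343015))
```

Call:
send_rows(targets=[0.5,0.005,0.001,-0.008,0,0.5,0.005,0.002,-0.008,0,0.5,0.003,0.003,-0.006,0,0.5,0,0,0,0])

```text
time_s: 37.22
ee_pos: [0.4344, -0.1621, 0.0373]
eef_rot: [-178.5, 0.4, 47.6]
ft_force: [-1.3, -0.0, -1.6]
width: 0.0615
```

```bash
python3 - <<'E'
from h import *
s=read_state(); print(s['time_s'],s['ee_pos'],s['eef_rot'],s['ft_force'],tl((.4525,-.1413),s))
E
```

```text
37.2167 [ 0.4344 -0.1621  0.0373] [-178.5337    0.3678   47.5677] [-1.2522 -0.0032 -1.6351] (np.float64(0.027598539338301496), np.float64(-0.0006716142664384928))
```

Call:
send_rows(targets=[0.5,-0.0018,0.002,-0.0025,0,0.5,0.004,0.0044,-0.0005,0,0.5,0.004,0.0044,0,0,0.5,0.004,0.0044,0.001,0,0.5,0.004,0.0044,0.002,0,0.5,0.004,0.0044,0.001,0])

```text
time_s: 37.72
ee_pos: [0.4533, -0.1392, 0.0402]
eef_rot: [-178.5, 0.7, 47.7]
ft_force: [0.0, -0.5, -2.3]
width: 0.061
```

```bash
python3 - <<'E'
from h import *
C,f=snap('wrist','w46');s=read_state(); print(s['time_s'],s['ee_pos'],s['eef_rot'],s['ft_force'],tl((.4525,-.1413),s))
E
```

```text
37.7667 [ 0.454  -0.1386  0.0404] [-178.5182    0.704    47.7727] [ 0.7542  0.6014 -1.9087] (np.float64(-0.002975804252269743), np.float64(0.0007130309949659597))
```

Call:
send_rows(targets=[0.5,-0.011,-0.012,0,0,0.5,-0.011,-0.012,0,0,0.5,0,0,-0.004,0,0.5,0,0,-0.002,0,0.5,0,0,0,0])

```text
time_s: 38.18
ee_pos: [0.4329, -0.1612, 0.0341]
eef_rot: [-178.6, 0.6, 48.0]
ft_force: [-0.1, 0.2, -2.4]
width: 0.0611
```

```bash
python3 - <<'E'
from h import *
s=read_state(); print(s['time_s'],s['ee_pos'],s['eef_rot'],s['ft_force'],tl((.4525,-.1413),s))
E
```

```text
38.1833 [ 0.4329 -0.1612  0.0341] [-178.5892    0.6436   47.9771] [-0.1303  0.2056 -2.3594] (np.float64(0.02788905303981369), np.float64(0.0012039772108819954))
```

Call:
send_rows(targets=[0.5,0.0035,0.0044,-0.0005,0,0.5,0.004,0.0044,-0.0005,0,0.5,0.004,0.0044,0,0])

```text
time_s: 38.43
ee_pos: [0.4397, -0.1523, 0.0343]
eef_rot: [-178.2, 1.9, 48.5]
ft_force: [-16.4, -10.5, 12.6]
width: 0.0609
```

```bash
python3 - <<'E'
from h import *
s=read_state(); print(s['time_s'],s['ee_pos'],s['eef_rot'],s['ft_force'],tl((.4525,-.1413),s))
E
```

```text
38.4333 [ 0.4397 -0.1523  0.0343] [-178.1587    1.8676   48.4618] [-16.3965 -10.4679  12.5709] (np.float64(0.01672105125783064), np.float64(0.0022241109901482764))
```

Hooked this time. Continuing.

Call:
send_rows(targets=[0.5,0.005,0.0055,0.001,0,0.5,0.005,0.0055,0.001,0,0.5,0.004,0.0044,0.001,0])

```text
time_s: 38.68
ee_pos: [0.4515, -0.1382, 0.0383]
eef_rot: [-177.8, 2.5, 48.6]
ft_force: [-3.1, -1.3, -2.1]
width: 0.0602
```

```bash
python3 - <<'E'
from h import *
C,f=snap('wrist','w47');s=read_state(); print(s['time_s'],s['ee_pos'],s['eef_rot'],s['ft_force'],tl((.4525,-.1413),s))
E
```

```text
38.7333 [ 0.4522 -0.1375  0.0385] [-177.818     2.4532   48.6439] [-2.2146  0.1426  0.6485] (np.float64(-0.0026587195358862294), np.float64(0.002755473726752464))
```

Call:
send_rows(targets=[0.5,0.004,0.0044,0.001,0,0.5,0.004,0.0044,0.0005,0,0.5,0.004,0.0044,0,0])

```text
time_s: 38.98
ee_pos: [0.4647, -0.1226, 0.0396]
eef_rot: [-177.7, 2.5, 48.7]
ft_force: [-1.2, -0.2, -0.6]
width: 0.0595
```

```bash
python3 - <<'E'
from h import *
C,f=snap('side','s18',(220,240,400,390),4);s=read_state(); print(s['time_s'],s['ee_pos'],s['eef_rot'],s['ft_force'],tl((.4525,-.1413),s))
E
```

```text
39.0333 [ 0.4655 -0.122   0.0399] [-177.7616    2.4147   48.6851] [-1.424   2.0339  3.6346] (np.float64(-0.02309628934452249), np.float64(0.003030865175810661))
```

Call:
send_rows(targets=[0.5,0.003,0.0033,-0.001,0,0.5,0.003,0.0033,-0.0015,0,0.5,0.002,0.0022,-0.002,0,0.5,0,0,-0.002,0])

```text
time_s: 39.37
ee_pos: [0.4762, -0.1107, 0.0343]
eef_rot: [-177.8, 2.2, 48.7]
ft_force: [-1.6, 8.3, 12.4]
width: 0.0585
```

```bash
python3 - <<'E'
from h import *
C,f=snap('side','s19',(220,240,400,390),4);s=read_state(); print(s['time_s'],s['ee_pos'],s['eef_rot'],s['width'],s['ft_force'],tl((.4525,-.1413),s))
E
```

```text
39.4167 [ 0.4762 -0.1106  0.0343] [-177.7917    2.2047   48.6606] 0.05838171718500331 [-0.7292  7.2861  8.2997] (np.float64(-0.03869645874563882), np.float64(0.002436075239457905))
```

Call:
send_rows(targets=[0.5,0.001,0.001,-0.0015,0,0.75,0,0,0.001,0,0.9,0,0,0,0,1,0,0,0,0,1,0,0,0,0,1,0,0,0,0])

```text
time_s: 39.92
ee_pos: [0.48, -0.1083, 0.0349]
eef_rot: [-177.9, 1.9, 48.6]
ft_force: [-0.3, 1.2, 0.3]
width: 0.0851
```

```bash
python3 - <<'E'
from h import *
C,f=snap('side','s20',(220,240,400,390),4);C,f=snap('wrist','w48');s=read_state(); print(s['time_s'],s['ee_pos'],s['eef_rot'],s['width'],s['ft_force'],tl((.4525,-.1413),s))
E
```

```text
40.0167 [ 0.4799 -0.1083  0.0348] [-177.9109    1.9256   48.5914] 0.08503459636727538 [ 0.1088  0.6827 -0.885 ] (np.float64(-0.0428801860008793), np.float64(0.001316478623357951))
```

```bash
python3 - <<'E'
from h import *
f=cv2.imread('pics/w48.png'); cv2.imwrite('pics/w48b.png',cv2.resize(f[300:460,200:440],None,fx=3.3,fy=3.3,interpolation=cv2.INTER_CUBIC))
C,f=snap('top','t4',(320,200,440,300),6)
E
```

Call:
send_rows(targets=[1,0,0,0.03,0,1,0,0,0.03,0,1,-0.01,-0.011,0.03,0,1,-0.01,-0.011,0.03,0,1,0,0,0,0,1,0,0,0,0])

```text
time_s: 40.57
ee_pos: [0.456, -0.1302, 0.1576]
eef_rot: [-177.6, 2.1, 48.6]
ft_force: [-0.2, -0.5, -0.7]
width: 0.0856
```

```bash
python3 - <<'E'
from h import *
C,f=snap('wrist','w49');s=read_state(); print(s['time_s'],s['ee_pos'],s['eef_rot'],s['width'],s['ft_force'],tl((.4525,-.1413),s))
E
```

```text
40.6167 [ 0.4565 -0.1304  0.1579] [-177.6419    2.0638   48.6162] 0.0853565425218492 [0.709  0.1094 0.7788] (np.float64(-0.010858009813741977), np.float64(0.004198498935576156))
```

```bash
python3 - <<'E'
from h import *
s=read_state();C=cam('wrist',s)
m1=ray(C,(303,184),.044);m2=ray(C,(386,234),.044);b1=ray(C,(279,230),.044);b2=ray(C,(364,272),.044)
for a,b in((m1,m2),(b1,b2)):
    d=b-a; print(np.linalg.norm(d),np.degrees(np.arctan2(d[1],d[0]))+90)
for a,b in((b1,m1),(b2,m2)):
    d=a-b; d=-d; print(np.linalg.norm(d),np.degrees(np.arctan2(d[1],d[0])))
print((m1+m2)/2,(b1+b2)/2,(m1+m2+b1+b2)/4)
E
```

```text
0.05862649685275028 17.46700029573745
0.05932925080985406 21.511650449386323
0.03230894257780699 20.901257563590946
0.02817647512155699 22.537744102273344
[ 0.4766 -0.1293  0.044 ] [ 0.4485 -0.1405  0.044 ] [ 0.4625 -0.1349  0.044 ]
```

Call:
send_rows(targets=[1,-0.0012,-0.004,-0.02,-7.1,1,-0.0012,-0.004,-0.02,-7.1,1,0,0,-0.02,-7.1,1,0,0,-0.01,-7.1,1,0,0,0,0,1,0,0,0,0])

```text
time_s: 41.12
ee_pos: [0.452, -0.136, 0.0802]
eef_rot: [-177.4, 2.5, 19.7]
ft_force: [0.3, -0.4, 0.9]
width: 0.0852
```

```bash
python3 - <<'E'
from h import *
C,f=snap('wrist','w50');s=read_state(); print(s['time_s'],s['ee_pos'],s['eef_rot'],tl((.4625,-.1349),s))
E
```

```text
41.1667 [ 0.4519 -0.1359  0.0803] [-177.3896    2.4695   19.723 ] (np.float64(0.010321532713026844), np.float64(0.0026411540181826773))
```

Call:
send_rows(targets=[1,0.0015,-0.001,-0.02,0,1,0,0,-0.017,0,1,0,0,-0.008,0,1,0,0,0,0])

```text
time_s: 41.5
ee_pos: [0.456, -0.1374, 0.0364]
eef_rot: [-177.6, 2.2, 20.3]
ft_force: [-0.8, 0.1, -0.5]
width: 0.0854
```

```bash
python3 - <<'E'
from h import *
C,f=snap('wrist','w51');s=read_state(); print(s['time_s'],s['ee_pos'],s['eef_rot'],tl((.4625,-.1349),s))
E
```

```text
41.55 [ 0.4564 -0.1376  0.0372] [-177.6889    2.2072   20.2928] (np.float64(0.006690947454326912), np.float64(-0.00043707823750711996))
```

```bash
python3 - <<'E'
from h import *
s=read_state();C=cam('wrist',s)
for uv,z in[((296,355),.075),((296,428),.075),((305,241),.013),((195,300),.044),((396,290),.044)]: print(tl(ray(C,uv,z),s))
E
```

```text
(np.float64(0.016988454902916172), np.float64(-0.0020403468615221945))
(np.float64(-0.006474435946516772), np.float64(-0.0024278264527503248))
(np.float64(0.026022329381788615), np.float64(-0.0037102714345285254))
(np.float64(0.01586521410965773), np.float64(-0.03809984536215186))
(np.float64(0.02075265193146953), np.float64(0.027437640324446833))
```

Call:
send_rows(targets=[1,-0.0014,0.0038,-0.001,0,0.5,0,0,0,0,0.5,0,0,0,0,0.5,0,0,0,0,0.5,0,0,0,0], force=25)

```text
time_s: 41.97
ee_pos: [0.456, -0.1325, 0.0397]
eef_rot: [-177.7, 2.1, 20.4]
ft_force: [0.7, -0.7, -2.4]
width: 0.0615
```

Call:
send_rows(targets=[0.5,0,0,0.02,0,0.5,0,0,0.03,0,0.5,0,0,0.03,0,0.5,0,0,0.01,0,0.5,0,0,0,0])

```text
time_s: 42.38
ee_pos: [0.4535, -0.1317, 0.1314]
eef_rot: [-177.6, 2.2, 20.5]
ft_force: [0.1, -0.0, -1.4]
width: 0.0612
```

```bash
python3 - <<'E'
from h import *
C,f=snap('wrist','w52');C,f=snap('side','s21',(220,200,400,350),4);s=read_state(); print(s['time_s'],s['ee_pos'],s['eef_rot'],s['width'])
E
```

```text
42.4833 [ 0.4525 -0.1311  0.1292] [-177.4012    2.3785   20.4879] 0.06124444301233665
```

```bash
python3 - <<'E'
from h import *
C,f=snap('top','t5',(160,140,480,330),2.5)
E
```

Call:
send_rows(targets=[0.5,0.0092,0.0335,0,-3.5,0.5,0.0092,0.0335,0,-3.5,0.5,0.0092,0.0335,0,0,0.5,0.0092,0.0335,0,0,0.5,0.0092,0.0335,0,0,0.5,0.0092,0.0335,0,0,0.5,0.006,0.02,0,0,0.5,0,0,0,0])

```text
time_s: 43.2
ee_pos: [0.5049, 0.0995, 0.1114]
eef_rot: [-176.7, 3.9, 12.7]
ft_force: [0.5, -0.4, -3.1]
width: 0.0611
```

```bash
python3 - <<'E'
from h import *
C,f=snap('wrist','w53');s=read_state(); print(s['time_s'],s['ee_pos'],s['eef_rot'],s['width'],tl((.611,.1405),s),tl((.611,.1405),s,12.9))
E
```

```text
43.25 [0.504  0.0983 0.1109] [-176.7509    3.9744   12.6476] 0.060892770495013925 (np.float64(0.11365784630342637), np.float64(-0.01773847798221671)) (np.float64(0.11373489727986971), np.float64(-0.017237539505287912))
```

Call:
send_rows(targets=[0.5,0.01,0.002,-0.02,0,0.5,0.01,0.002,-0.025,0,0.5,0,0,-0.02,0,0.5,0,0,-0.012,0,0.5,0,0,0,0])

```text
time_s: 43.67
ee_pos: [0.5224, 0.0996, 0.0262]
eef_rot: [-176.7, 4.2, 12.5]
ft_force: [1.5, 3.0, 5.6]
width: 0.0611
```

```bash
python3 - <<'E'
from h import *
C,f=snap('wrist','w54');s=read_state(); print(s['time_s'],s['ee_pos'],s['eef_rot'],s['width'],s['ft_force'],tl((.611,.1405),s))
E
```

```text
43.7167 [0.5224 0.0994 0.0268] [-176.7688    4.2605   12.5543] 0.06101777452801651 [-0.3049  0.1777 -2.383 ] (np.float64(0.0954252170665964), np.float64(-0.02089282916938322))
```

Call:
send_rows(targets=[0.5,0.007,0.0016,0.001,0,0.5,0.007,0.0016,0,0,0.5,0.008,0.0018,0,0,0.5,0.01,0.0022,0.001,0,0.5,0.012,0.0027,0.002,0], force=20)

```text
time_s: 44.13
ee_pos: [0.557, 0.1061, 0.0287]
eef_rot: [-176.6, 6.2, 12.6]
ft_force: [-8.7, -3.1, -0.1]
width: 0.061
```

```bash
python3 - <<'E'
from h import *
C,f=snap('wrist','w55');s=read_state(); print(s['time_s'],s['ee_pos'],s['eef_rot'],s['width'],s['ft_force'],tl((.611,.1405),s))
E
```

```text
44.1833 [0.5596 0.1064 0.0293] [-176.65      5.9208   12.5919] 0.06084606436656939 [-9.6939 -3.0484  1.2512] (np.float64(0.057575812195769106), np.float64(-0.022041936877015857))
```

Call:
send_rows(targets=[0.5,0.012,0.0027,0.003,0,0.5,0.012,0.0027,0.003,0])

```text
time_s: 44.35
ee_pos: [0.5774, 0.1109, 0.0329]
eef_rot: [-176.6, 7.0, 12.7]
ft_force: [-6.0, -1.4, 0.3]
width: 0.0606
```

```bash
python3 - <<'E'
from h import *
C,f=snap('wrist','w56');s=read_state(); print(s['time_s'],s['ee_pos'],s['eef_rot'],s['width'],s['ft_force'],tl((.611,.1405),s))
E
```

```text
44.4 [0.5801 0.1112 0.034 ] [-176.5918    6.7887   12.657 ] 0.060865574589324706 [-4.4912 -0.8795  1.3658] (np.float64(0.036527535226454994), np.float64(-0.021821404940163047))
```

Call:
send_rows(targets=[0.5,0.01,0.0022,-0.001,0,0.5,0.01,0.0022,-0.002,0,0.5,0.008,0.0018,-0.003,0])

```text
time_s: 44.65
ee_pos: [0.6087, 0.1172, 0.0296]
eef_rot: [-176.6, 7.0, 12.7]
ft_force: [-2.0, -1.3, 2.5]
width: 0.0613
```

```bash
python3 - <<'E'
from h import *
C,f=snap('wrist','w57');C,f=snap('side','s22',(280,180,420,285),5);s=read_state(); print(s['time_s'],s['ee_pos'],s['eef_rot'],s['width'],s['ft_force'],tl((.611,.1405),s))
E
```

```text
44.75 [0.6103 0.1174 0.0298] [-176.6396    6.7361   12.6747] 0.06089116589287197 [1.6405 0.3521 1.6679] (np.float64(0.00571758451661943), np.float64(-0.022398245101901356))
```

Call:
send_rows(targets=[0.5,0.006,0.0014,-0.003,0,0.5,0.004,0.001,-0.004,0,0.5,0.003,0.001,-0.004,0,0.5,0,0,-0.003,0])

```text
time_s: 45.08
ee_pos: [0.6228, 0.1201, 0.0217]
eef_rot: [-176.7, 7.4, 12.6]
ft_force: [-13.3, 1.1, 31.2]
width: 0.0608
```

```bash
python3 - <<'E'
from h import *
C,f=snap('wrist','w58');C,f=snap('side','s23',(280,180,420,285),5);s=read_state(); print(s['time_s'],s['ee_pos'],s['eef_rot'],s['width'],s['ft_force'],tl((.611,.1405),s))
E
```

```text
45.1833 [0.6228 0.1201 0.0218] [-176.713     7.348    12.6556] 0.06123125767203717 [-13.6719  -1.5515  24.5035] (np.float64(-0.007022470102983489), np.float64(-0.022456453426542056))
```

Call:
send_rows(targets=[0.5,0,0,0.005,0,0.5,0.0045,-0.0255,0,0,0.5,0.0045,-0.0255,0,0,0.5,0.0045,-0.0255,0,0,0.5,0,0,-0.001,0,0.5,0,0,0,0])

```text
time_s: 45.68
ee_pos: [0.6369, 0.0422, 0.024]
eef_rot: [-176.8, 7.1, 12.8]
ft_force: [0.0, 0.7, -2.0]
width: 0.0612
```

```bash
python3 - <<'E'
from h import *
C,f=snap('wrist','w59');C,f=snap('side','s24',(280,180,420,285),5);s=read_state(); print(s['time_s'],s['ee_pos'],s['eef_rot'],s['width'],s['ft_force'],tl((.6344,.042),s))
E
```

```text
45.7833 [0.6368 0.0428 0.0243] [-176.7784    7.1299   12.8811] 0.061057713215136304 [-0.2514  0.2672 -2.1149] (np.float64(-0.0025719111187204073), np.float64(0.0002824603927183404))
```

Call:
send_rows(targets=[0.5,0.006,0.0014,-0.001,0,0.5,0,0,-0.001,0,0.7,0,0,0,0,0.9,0,0,0,0,1,0,0,0.001,0,1,0,0,0.02,0,1,0,0,0.035,0,1,0,0,0.035,0])

```text
time_s: 46.45
ee_pos: [0.6372, 0.0494, 0.1071]
eef_rot: [-176.4, 8.0, 13.2]
ft_force: [1.0, -0.7, 0.5]
width: 0.0851
```

Call:
send_rows(targets=[1,0,0.02,0.01,0,1,0,0.02,0,0,1,0,0,0,0,1,0,0,0,0])

```text
time_s: 46.78
ee_pos: [0.6429, 0.0913, 0.1296]
eef_rot: [-176.7, 6.9, 13.2]
ft_force: [0.2, 0.1, 0.1]
width: 0.0856
```

```bash
python3 - <<'E'
from h import *
C,f=snap('wrist','w60');s=read_state(); print(s['time_s'],s['ee_pos'],s['eef_rot'],s['width'],s['ft_force'],tl((.6344,.042),s))
E
```

```text
46.8333 [0.6428 0.0913 0.1294] [-176.6482    6.9626   13.1953] 0.08512160949899031 [ 0.6442  0.442  -0.3221] (np.float64(-0.01939370997836239), np.float64(0.046074611198497165))
```

```bash
python3 - <<'E'
from h import *
s=read_state();C=cam('wrist',s)
o3=ray(C,(236,243),.014);o2=ray(C,(82,241),.014);o4=o3+(o3-o2);c4=ray(C,(406,259),.044);c2=ray(C,(54,300),.044)
print(o3,o2,o4,c4-o4,c2,c2-o2)
E
```

```text
[0.6121 0.1416 0.014 ] [0.5886 0.2393 0.014 ] [0.6356 0.0439 0.014 ] [0.0056 0.0002 0.03  ] [0.5621 0.2393 0.044 ] [-0.0265  0.0001  0.03  ]
```

Call:
send_rows(targets=[1,-0.016,0.029,0,0,1,-0.016,0.029,0,0,1,-0.016,0.029,0,0,1,-0.016,0.029,0,0,1,-0.012,0.026,0,0,1,0,0,0,0,1,0,0,0,0])

```text
time_s: 47.42
ee_pos: [0.5617, 0.2323, 0.1245]
eef_rot: [-176.7, 7.4, 12.8]
ft_force: [-0.6, -1.2, 0.1]
width: 0.0855
```

```bash
python3 - <<'E'
from h import *
C,f=snap('wrist','w61');s=read_state(); print(s['time_s'],s['ee_pos'],s['eef_rot'],s['width'],s['ft_force'],tl((.562,.239),s))
E
```

```text
47.4667 [0.5617 0.2322 0.1243] [-176.6568    7.4319   12.7255] 0.08511114281444626 [-0.8546  0.314  -0.0466] (np.float64(0.001826748839597292), np.float64(-0.006608419984148363))
```

```bash
python3 - <<'E'
from h import *
s=read_state();C=cam('wrist',s)
c=ray(C,(307,232),.044);o=ray(C,(325,173),.014);print(c,o,o-c,tl(c,s),c-s['ee_pos'])
c=ray(C,(133,171),.044);o3=ray(C,(507,172),.014);print(c,o3,c-(2*o-o3))
E
```

```text
[0.564  0.2409 0.044 ] [0.5888 0.238  0.014 ] [ 0.0248 -0.0029 -0.03  ] (np.float64(0.004228517749376662), np.float64(-0.00796593876635099)) [ 0.0024  0.0087 -0.0803]
[0.5759 0.3334 0.044 ] [0.6124 0.1404 0.014 ] [ 0.0107 -0.0022  0.03  ]
```

Call:
send_rows(targets=[1,0.0012,0.0045,-0.035,0,1,0.0012,0.0045,-0.035,0,1,0,0,-0.02,0,1,0,0,-0.007,0,1,0,0,0,0])

```text
time_s: 47.88
ee_pos: [0.5687, 0.2357, 0.0252]
eef_rot: [-176.7, 7.1, 12.3]
ft_force: [-0.2, 0.2, 0.6]
width: 0.0854
```

```bash
python3 - <<'E'
from h import *
C,f=snap('wrist','w62');s=read_state(); print(s['time_s'],s['ee_pos'],s['eef_rot'],s['width'],s['ft_force'],tl((.564,.241),s))
E
```

```text
47.9333 [0.569  0.2357 0.0259] [-176.7353    7.0799   12.3047] 0.08500341021907412 [-0.7361 -0.381  -0.4652] (np.float64(-0.00372940024936662), np.float64(-0.006276122381547795))
```

Call:
send_rows(targets=[1,-0.005,0.005,0.001,0,0.5,0,0,0,0,0.5,0,0,0,0,0.5,0,0,0,0,0.5,0.008,-0.001,0.003,0,0.5,0.009,-0.001,0,0,0.5,0.007,-0.001,0,0,0.5,0,0,0,0])

```text
time_s: 48.6
ee_pos: [0.5949, 0.2375, 0.0376]
eef_rot: [-176.8, 6.4, 12.2]
ft_force: [0.4, 0.2, -1.5]
width: 0.0613
```

```bash
python3 - <<'E'
from h import *
C,f=snap('wrist','w63');s=read_state(); print(s['time_s'],s['ee_pos'],s['eef_rot'],s['width'],s['ft_force'],tl((.5888,.238),s))
E
```

```text
48.65 [0.5943 0.2376 0.0374] [-176.7453    6.4337   12.2169] 0.061450326181219116 [ 0.3898 -0.5436 -1.6524] (np.float64(-0.005248325599353724), np.float64(-0.001564301876751516))
```

Call:
send_rows(targets=[0.5,0.001,0,-0.003,0,0.5,0,0,-0.003,0,0.5,0,0,-0.002,0])

```text
time_s: 48.9
ee_pos: [0.596, 0.2375, 0.031]
eef_rot: [-176.7, 6.5, 12.2]
ft_force: [-9.4, -3.4, 25.6]
width: 0.0612
```

```bash
python3 - <<'E'
from h import *
C,f=snap('wrist','w64');s=read_state(); print(s['time_s'],s['ee_pos'],s['eef_rot'],s['width'],s['ft_force'],tl((.5888,.238),s))
E
```

```text
48.95 [0.5959 0.2375 0.0311] [-176.7448    6.5379   12.2244] 0.061264146489527785 [-5.2714 -2.2313 12.7332] (np.float64(-0.006863926846469258), np.float64(-0.0019963538973457994))
```

Call:
send_rows(targets=[0.7,0,0,0.001,0,0.9,0,0,0,0,1,0,0,0,0,1,0,0,0.03,0,1,0,0,0.035,0,1,-0.01,0.02,0.03,0,1,-0.01,0.025,0,0,1,0,0,0,0])

```text
time_s: 49.62
ee_pos: [0.5724, 0.2826, 0.1275]
eef_rot: [-176.7, 6.9, 12.1]
ft_force: [0.2, -0.2, -0.3]
width: 0.0851
```

```bash
python3 - <<'E'
from h import *
C,f=snap('wrist','w65');s=read_state(); print(s['time_s'],s['ee_pos'],s['eef_rot'],s['width'],s['ft_force'])
E
```

```text
49.6667 [0.5739 0.2813 0.1282] [-176.7319    6.8234   12.0322] 0.08576727525559759 [0.9097 0.2976 0.8564]
```

```bash
python3 - <<'E'
from h import *
s=read_state();C=cam('wrist',s)
o3=ray(C,(584.5,206.5),.014);e=np.array([-.0228,.0975,0])
print(o3)
for uv,k in(((232,215.5),2),((420.5,224.5),1)):
    c=ray(C,uv,.044);print(c,c-(o3+k*e))
E
```

```text
[0.6145 0.137  0.014 ]
[0.5759 0.3309 0.044 ] [ 0.007  -0.0012  0.03  ]
[0.5932 0.2329 0.044 ] [ 0.0016 -0.0017  0.03  ]
```

Call:
send_rows(targets=[0,-0.0095,-0.03,0,0,0,-0.0095,-0.03,0,0,0,-0.0095,-0.03,0,0,0,-0.0095,-0.03,0,0,0,-0.0095,-0.03,0,0,0,-0.008,-0.025,0,0,0,0,0,-0.03,0,0,0,0,-0.03,0])

```text
time_s: 50.33
ee_pos: [0.5187, 0.0957, 0.0679]
eef_rot: [-177.0, 6.3, 12.1]
ft_force: [0.0, 0.3, -0.5]
width: -0.0001
```

```bash
python3 - <<'E'
from h import *
C,f=snap('wrist','w66');s=read_state(); print(s['time_s'],s['ee_pos'],s['eef_rot'],s['width'],s['ft_force'])
E
```

```text
50.3833 [0.5149 0.0956 0.0622] [-176.8795    6.8545   12.1248] 0.0002759820568135577 [-4.2644 -1.1994 -3.2688]
```

```bash
cat h.py; python3 - <<'E'
from h import *
s=read_state();print(s['time_s'],s['ee_pos'],s['eef_rot'],s['width'],s['ft_force'],s['joint_pos'])
E
```

```text
import numpy as np, cv2
from bench import *
from scipy.spatial.transform import Rotation as Ro
def cam(n,s=None):
    c=calibration(n)
    if n!='wrist':
        return c['mtx'],np.array(c['xyz']),Ro.from_euler('xyz',c['orientation'],degrees=True).as_matrix()
    s=s or read_state(); R=Ro.from_euler('xyz',s['eef_rot'],degrees=True).as_matrix(); m=np.array(c['mount'])
    return c['mtx'],np.array(s['ee_pos'])+R@m[:3,3],R@m[:3,:3]
def ray(C,uv,z):
    K,p,R=C; d=R@np.linalg.inv(K)@np.array([uv[0],uv[1],1.]); return p+d*(z-p[2])/d[2]
def proj(C,P):
    K,p,R=C; q=K@(R.T@(np.array(P)-p)); return q[:2]/q[2]
def snap(n,name,crop=None,k=1):
    s=read_state(); C=cam(n,s); f=grab_frame(n)[:,:,::-1].copy()
    g=f if crop is None else cv2.resize(f[crop[1]:crop[3],crop[0]:crop[2]],None,fx=k,fy=k,interpolation=cv2.INTER_CUBIC)
    cv2.imwrite(f'pics/{name}.png',g); return C,f
np.set_printoptions(precision=4,suppress=True)
def tl(P,s,yaw=None):
    a=np.radians(s['eef_rot'][2] if yaw is None else yaw); d=np.array(P)[:2]-np.array(s['ee_pos'])[:2]
    return d@[np.cos(a),np.sin(a)], d@[np.sin(a),-np.cos(a)]  # forward(tool x), right(tool y)
50.3833 [0.5149 0.0956 0.0622] [-176.8795    6.8545   12.1248] 0.0002759820568135577 [-4.2644 -1.1994 -3.2688] [ -2.5093  15.0895 109.2556   1.45    63.0794  74.8124]
```

Call:
send_rows(targets=[0,0,0,-0.02,0,0,0,0,-0.02,0,0,-0.01,-0.002,0,0,0,-0.01,-0.0024,0,0,0,-0.006,-0.0012,0,0,0,-0.005,-0.0012,-0.002,0])

```text
time_s: 50.88
ee_pos: [0.4914, 0.088, 0.0174]
eef_rot: [-176.8, 5.7, 11.6]
ft_force: [12.3, 11.9, 4.3]
width: 0.0
```

```bash
python3 - <<'E'
from h import *
s=read_state();print(s['time_s'],s['ee_pos'],s['eef_rot'],s['width'],s['ft_force'])
E
```

```text
50.8833 [0.4914 0.088  0.0174] [-176.7527    5.6992   11.6455] 4.4397657835323556e-05 [12.2948 11.9139  4.3361]
```

Call:
send_rows(targets=[0,-0.005,-0.0012,-0.002,0,0,-0.005,-0.0012,-0.002,0,0,-0.005,-0.0012,-0.002,0,0,-0.005,-0.0012,-0.002,0,0,-0.005,-0.0012,-0.002,0,0,-0.005,-0.0012,-0.002,0])

```text
time_s: 51.38
ee_pos: [0.4913, 0.0879, 0.0184]
eef_rot: [-176.5, 1.3, 10.7]
ft_force: [12.9, 10.0, -4.3]
width: -0.0001
```

Call:
send_rows(targets=[0,-0.005,-0.0012,-0.002,0,0,-0.005,-0.0012,-0.002,0,0,-0.005,-0.0012,-0.002,0,0,-0.005,-0.0012,-0.002,0,0,-0.005,-0.0012,-0.002,0,0,0.012,0.003,0,0,0,0.012,0.003,0.002,0])

```text
time_s: 51.97
ee_pos: [0.515, 0.094, 0.0216]
eef_rot: [-176.2, -2.5, 9.9]
ft_force: [0.1, 0.2, 0.8]
width: 0.0
```

Call:
send_rows(targets=[0,0,0,0.04,0,0,0,0,0.04,0,0,0,0,0.04,0,0,0,-0.04,0.01,6.3,0.5,0,-0.0415,0,6.3,1,-0.003,-0.0415,0,6.3,1,-0.006,-0.0415,0,6.3,1,-0.006,-0.0415,0,6.3])

```text
time_s: 52.63
ee_pos: [0.4983, -0.102, 0.1557]
eef_rot: [-176.3, -1.7, 42.3]
ft_force: [0.5, -0.1, 0.4]
width: 0.0481
```

Call:
send_rows(targets=[1,-0.006,-0.0415,0,6.3,1,-0.006,-0.0415,0,0,1,-0.003,-0.0415,0,0,1,0,-0.03,-0.01,0,1,0,-0.015,0,0,1,0,0,0,0])

```text
time_s: 53.13
ee_pos: [0.4799, -0.2809, 0.1481]
eef_rot: [-176.4, -1.6, 48.6]
ft_force: [0.1, -0.5, -0.7]
width: 0.0854
```

```bash
python3 - <<'E'
from h import *
s=read_state();C,f=snap('wrist','w70')
print(s['time_s'],s['ee_pos'],s['eef_rot'],s['width'],proj(C,[.4895,-.2956,.03]))
E
```

```text
53.1333 [ 0.4799 -0.2809  0.1481] [-176.4256   -1.5759   48.5778] 0.08541363764397102 [352.2945 248.6535]
```

View pics/w70.png

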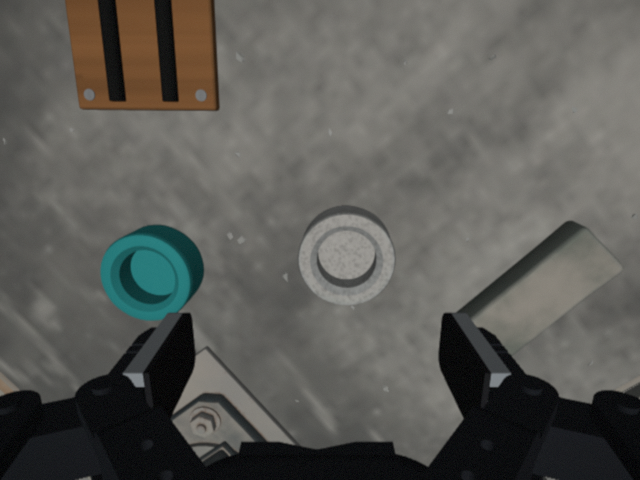

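```bash
python3 - <<'E'
from h import *
s=read_state();C=cam('wrist',s)
for z in (.03,): print(ray(C,(347,258),z),ray(C,(347,258),z)[:2]-s['ee_pos'][:2])
print('rod ends',ray(C,(113,101),.017),ray(C,(169,101),.017))
E
```

```text
[ 0.4828 -0.2964  0.03  ] [ 0.0032 -0.017 ]
rod ends [ 0.4353 -0.1287  0.017 ] [ 0.4619 -0.1521  0.017 ]
```

Call:
send_rows(targets=[1,0.003,-0.014,-0.025,0,1,0,-0.002,-0.035,-1,1,0,0,0,0])

```text
time_s: 53.43
ee_pos: [0.4835, -0.2945, 0.0883]
eef_rot: [-176.5, -1.6, 47.7]
ft_force: [0.5, 1.0, -1.2]
width: 0.0853
```

```bash
python3 - <<'E'
from h import *
s=read_state();C,f=snap('wrist','w71')
print(s['time_s'],s['ee_pos'],s['eef_rot'],s['width'],proj(C,[.4828,-.2964,.03]))
E
```

```text
53.4333 [ 0.4835 -0.2945  0.0883] [-176.4794   -1.6237   47.6718] 0.08527325269417518 [321.5629 277.9521]
```

View pics/w71.png

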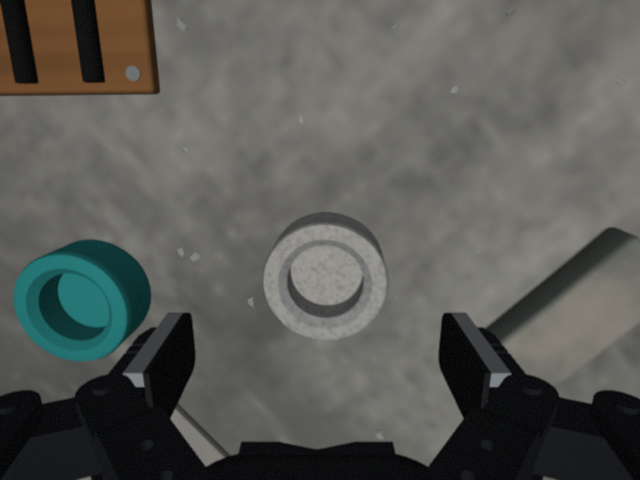

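Call:
send_rows(targets=[1,0,-0.004,-0.03,0,1,0,0,-0.03,0,1,0,0,-0.01,0,0.5,0,0,0,0,0.5,0,0,0,0,0.5,0,0,0,0,0.5,0,0,0,0,0.5,0,0,0,0], force=20)

```text
time_s: 54.15
ee_pos: [0.4926, -0.299, 0.0347]
eef_rot: [-177.7, -1.6, 48.3]
ft_force: [-0.1, -0.0, -1.2]
width: 0.0607
```

```bash
python3 - <<'E'
from h import *
s=read_state();C,f=snap('wrist','w72')
snap('side','s30')
print(s['time_s'],s['ee_pos'],s['eef_rot'],s['width'],s['ft_force'])
E
```

```text
54.15 [ 0.4926 -0.299   0.0347] [-177.6721   -1.6412   48.332 ] 0.060668086210686485 [-0.0624 -0.0266 -1.2161]
```

View pics/w72.png

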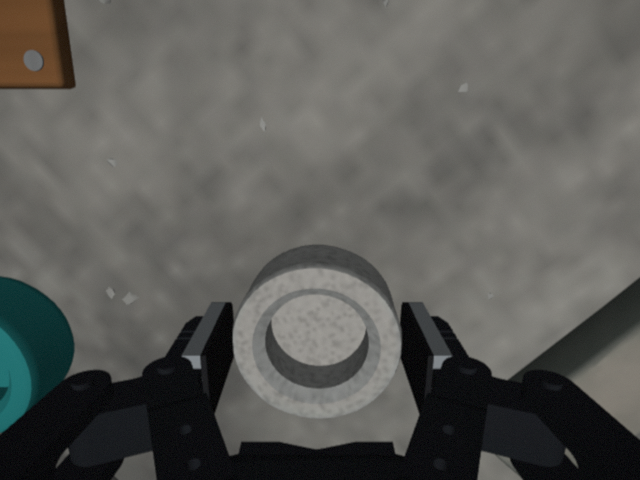

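View pics/s30.png

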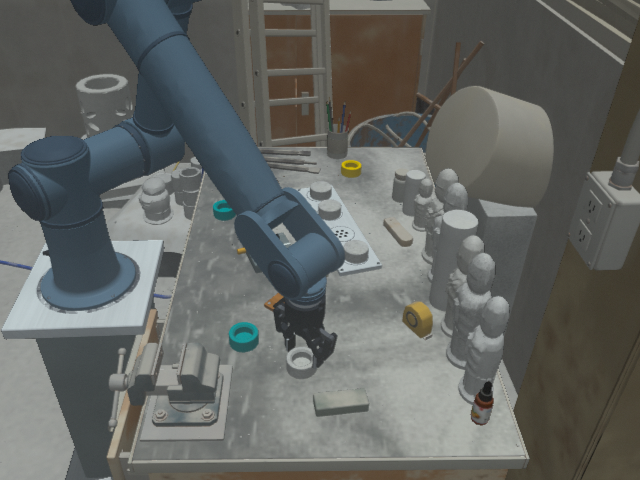

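```bash
python3 - <<'E'
from h import *
s=read_state();C=cam('wrist',s)
for z in (.03,.04): 
  P=ray(C,(317,341),z);r=ray(C,(317+84,341),z); print(z,P,tl(P,s),np.linalg.norm(r-P))
print(s['joint_pos'])
E
```

```text
0.03 [ 0.4897 -0.305   0.03  ] (np.float64(-0.006341156622696267), np.float64(0.001832239303130119)) 0.030643416451856337
0.04 [ 0.4936 -0.3011  0.04  ] (np.float64(-0.0007911338518761509), np.float64(0.002208314798112972)) 0.028433664826933554
[-43.2121  21.2403 104.6895   1.8884  56.4672  -2.6449]
```

Call:
send_rows(targets=[1,0,0,0,0,1,0,0,0,0,1,0,0,0,0,1,0,0,0,0])

```text
time_s: 54.58
ee_pos: [0.4936, -0.3002, 0.0364]
eef_rot: [-177.9, -1.6, 48.3]
ft_force: [-0.4, -0.5, 0.9]
width: 0.0854
```

```bash
python3 - <<'E'
from h import *
s=read_state();C,f=snap('wrist','w73')
print(s['time_s'],s['ee_pos'],s['eef_rot'],s['width'],s['ft_force'])
E
```

```text
54.5833 [ 0.4936 -0.3002  0.0364] [-177.8678   -1.6375   48.3079] 0.08541559888727575 [-0.3812 -0.4637  0.8955]
```

View pics/w73.png

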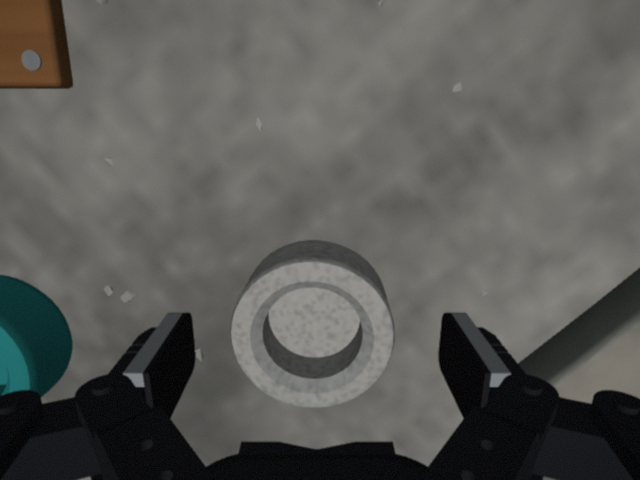

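```bash
python3 - <<'E'
from h import *
s=read_state();C=cam('wrist',s)
P=ray(C,(313,333),.03); print(P,tl(P,s),P[:2]-s['ee_pos'][:2])
E
```

```text
[ 0.491  -0.3036  0.03  ] (np.float64(-0.004159136930861166), np.float64(0.00029131219718565686)) [-0.0025 -0.0033]
```

Call:
send_rows(targets=[1,-0.003,-0.003,-0.006,0,1,0,0,-0.006,0,1,0,0,-0.005,0,1,0,0,0,0])

```text
time_s: 54.97
ee_pos: [0.4902, -0.3039, 0.0178]
eef_rot: [-177.9, -1.6, 48.3]
ft_force: [-0.5, 1.3, -0.0]
width: 0.0854
```

Call:
send_rows(targets=[0.5,0,0,0,0,0.5,0,0,0,0,0.5,0,0,0,0,0.5,0,0,0,0,0.5,0,0,0,0], force=20)

```text
time_s: 55.38
ee_pos: [0.4895, -0.3034, 0.0169]
eef_rot: [-177.7, -1.6, 48.3]
ft_force: [0.4, 0.1, 0.4]
width: 0.0615
```

Call:
send_rows(targets=[0.5,0,0,0.03,0,0.5,0,0,0.03,0,0.5,-0.012,0.03,0,0,0.5,-0.016,0.03,0,0,0.5,-0.016,0.03,0,-0.6,0.5,-0.016,0.03,0,0,0.5,0,0,0,0])

```text
time_s: 55.97
ee_pos: [0.4255, -0.179, 0.0765]
eef_rot: [-177.6, -1.7, 47.5]
ft_force: [-1.0, 0.2, -3.0]
width: 0.0612
```

```bash
python3 - <<'E'
from h import *
s=read_state();C,f=snap('wrist','w74')
print(s['time_s'],s['ee_pos'],s['eef_rot'],s['width'],s['ft_force'],tl([.4525,-.1413],s),proj(C,[.4525,-.1413,.017]))
E
```

```text
55.9667 [ 0.4255 -0.179   0.0765] [-177.6228   -1.6595   47.4773] 0.061196098535076626 [-0.9559  0.2368 -3.0316] (np.float64(0.04605954350830419), np.float64(-0.005610318337949339)) [305.9242 179.1758]
```

View pics/w74.png

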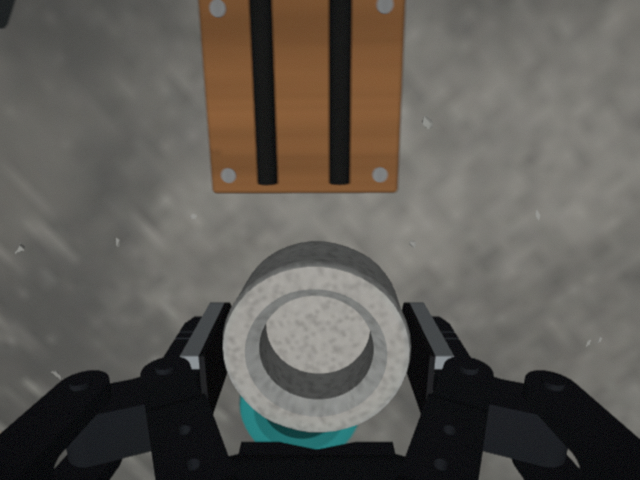

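Call:
send_rows(targets=[0.5,0.003,0.012,0,0,0.5,0,0.002,-0.018,0,0.5,0,0,-0.02,0,0.5,0,0,-0.009,0,0.5,0,0,0,0])

```text
time_s: 56.43
ee_pos: [0.4335, -0.1697, 0.0309]
eef_rot: [-178.4, -1.7, 47.5]
ft_force: [-0.2, 0.2, -1.4]
width: 0.0614
```

```bash
python3 - <<'E'
from h import *
s=read_state();
print(s['time_s'],s['ee_pos'],s['eef_rot'],s['width'],s['ft_force'],tl([.4525,-.1413],s))
E
```

```text
56.4333 [ 0.4335 -0.1697  0.0309] [-178.3692   -1.6796   47.495 ] 0.061372679357293916 [-0.2311  0.1854 -1.3829] (np.float64(0.03374481669771923), np.float64(-0.0051576823157743045))
```

Call:
send_rows(targets=[0.5,-0.006,0.005,-0.0015,0,0.5,0,0,0,0])

```text
time_s: 56.6
ee_pos: [0.4275, -0.1652, 0.0294]
eef_rot: [-178.3, -1.7, 47.4]
ft_force: [-0.9, -0.1, -2.0]
width: 0.0616
```

```bash
python3 - <<'E'
from h import *
s=read_state();C,f=snap('wrist','w75')
print(s['time_s'],s['ee_pos'],s['eef_rot'],s['width'],s['ft_force'],tl([.4525,-.1413],s))
E
```

```text
56.6 [ 0.4275 -0.1652  0.0294] [-178.33     -1.6734   47.4488] 0.06155677219397139 [-0.9397 -0.0737 -1.9505] (np.float64(0.03452151487073804), np.float64(0.002225777645002554))
```

View pics/w75.png

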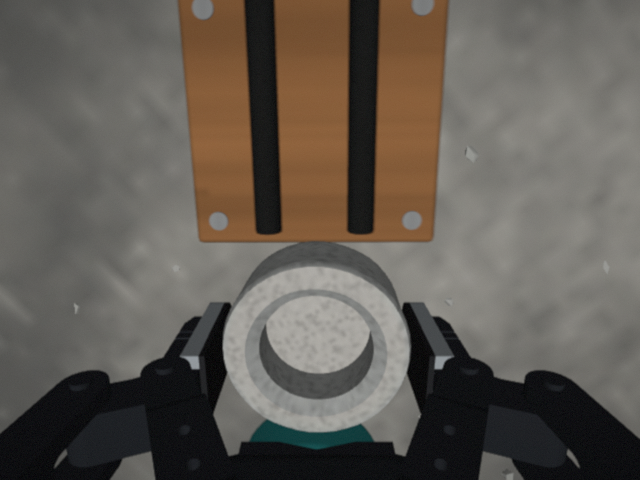

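Aligned (rods centred at column 316, cup at 317). Push.

Call:
send_rows(targets=[0.5,0.004,0.0044,0,0,0.5,0.004,0.0044,0,0,0.5,0.004,0.0044,0,0])

```text
time_s: 56.9
ee_pos: [0.4383, -0.1578, 0.0332]
eef_rot: [-178.5, -0.9, 47.7]
ft_force: [-16.9, -8.8, 7.0]
width: 0.061
```

```bash
python3 - <<'E'
from h import *
s=read_state();C,f=snap('wrist','w76',(180,180,460,460),2)
C,f=snap('side','s31',(230,280,370,400),5)
print(s['time_s'],s['ee_pos'],tl([.4525,-.1413],s))
E
```

```text
56.9 [ 0.4383 -0.1578  0.0332] (np.float64(0.021765211509671114), np.float64(-0.0006137706825738556))
```

View pics/w76.png

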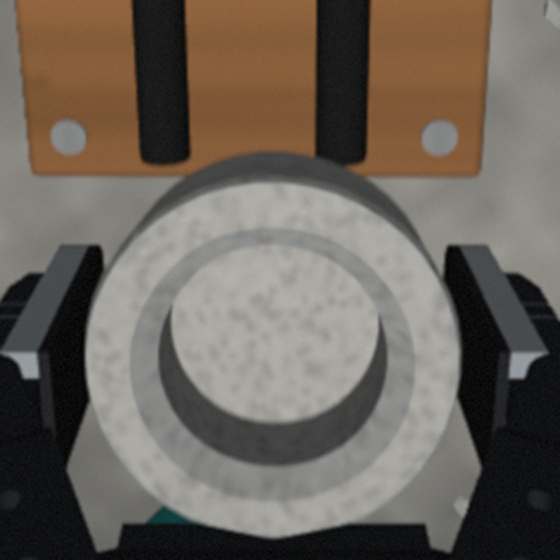

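View pics/s31.png

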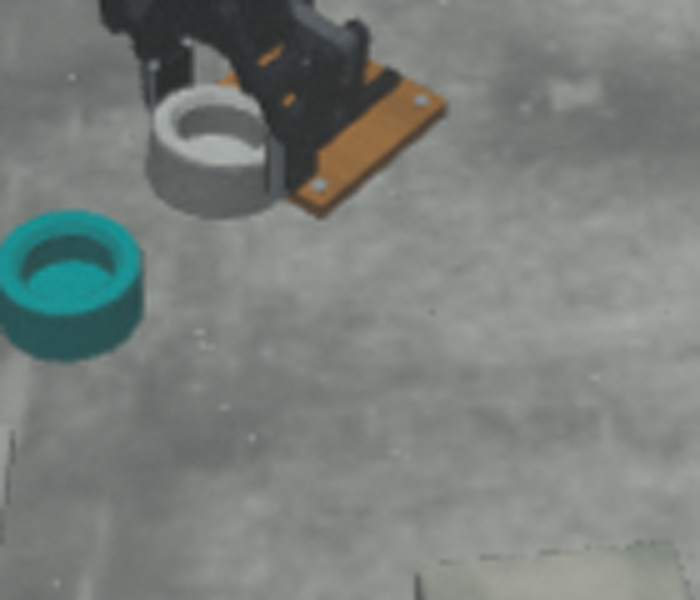

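Call:
send_rows(targets=[0.5,0.005,0.0055,0,0,0.5,0.005,0.0055,0.001,0,0.5,0.005,0.0055,0.001,0])

```text
time_s: 57.25
ee_pos: [0.4508, -0.1444, 0.0382]
eef_rot: [-178.3, -0.2, 47.9]
ft_force: [-4.7, -1.9, -0.6]
width: 0.061
```

```bash
python3 - <<'E'
from h import *
s=read_state();C,f=snap('wrist','w77',(180,180,460,460),2)
print(s['time_s'],s['ee_pos'],s['eef_rot'],tl([.4525,-.1413],s),s['ft_force'])
E
```

```text
57.25 [ 0.4508 -0.1444  0.0382] [-178.2916   -0.1798   47.8851] (np.float64(0.0034408239246638975), np.float64(-0.0008243207299637992)) [-4.7194 -1.8603 -0.6167]
```

View pics/w77.png

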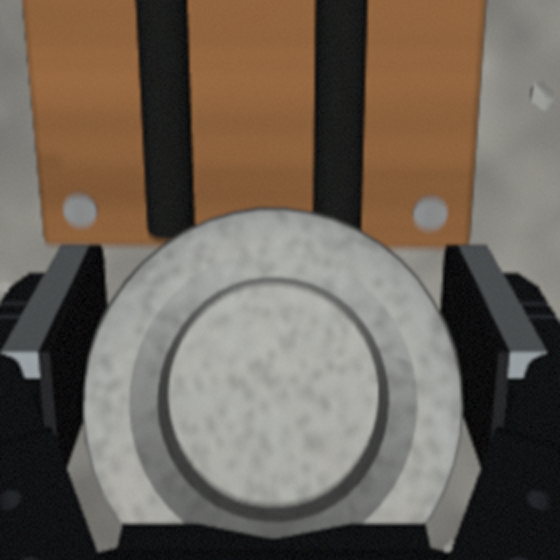

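Call:
send_rows(targets=[0.5,0.004,0.0044,0.0005,0,0.5,0.004,0.0044,0.0005,0,0.5,0.004,0.0044,0,0])

```text
time_s: 57.55
ee_pos: [0.4646, -0.1307, 0.0412]
eef_rot: [-178.4, -0.2, 47.9]
ft_force: [-0.3, -0.4, 0.7]
width: 0.0609
```

```bash
python3 - <<'E'
from h import *
s=read_state();C,f=snap('wrist','w78',(180,180,460,460),2)
print(s['time_s'],s['ee_pos'],s['eef_rot'],tl([.4525,-.1413],s),s['ft_force'])
E
```

```text
57.55 [ 0.4646 -0.1307  0.0412] [-178.4384   -0.1843   47.9034] (np.float64(-0.0159899771087118), np.float64(-0.0019018778505887777)) [-0.3033 -0.4135  0.7116]
```

View pics/w78.png

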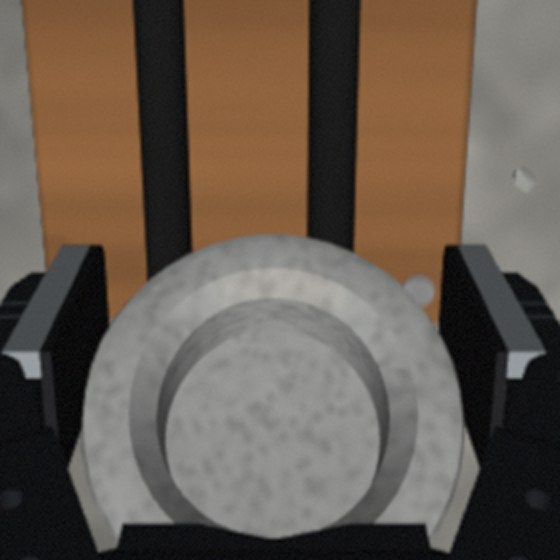

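Call:
send_rows(targets=[0.5,0.003,0.0033,-0.0015,0,0.5,0.003,0.0033,-0.0015,0])

```text
time_s: 57.77
ee_pos: [0.4728, -0.123, 0.0396]
eef_rot: [-178.5, -0.3, 47.9]
ft_force: [-3.0, 0.8, 3.2]
width: 0.0607
```

```bash
python3 - <<'E'
from h import *
s=read_state();C,f=snap('wrist','w79',(180,180,460,460),2)
C,f=snap('side','s32',(230,270,370,390),5)
print(s['time_s'],s['ee_pos'],s['eef_rot'],tl([.4525,-.1413],s),s['ft_force'])
E
```

```text
57.7667 [ 0.4728 -0.123   0.0396] [-178.5224   -0.3018   47.9217] (np.float64(-0.027229131310606624), np.float64(-0.002781699428851206)) [-2.9821  0.8392  3.2274]
```

View pics/w79.png

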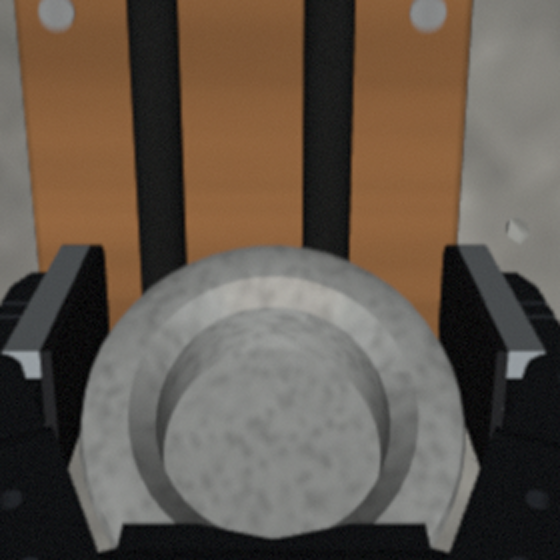

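View pics/s32.png

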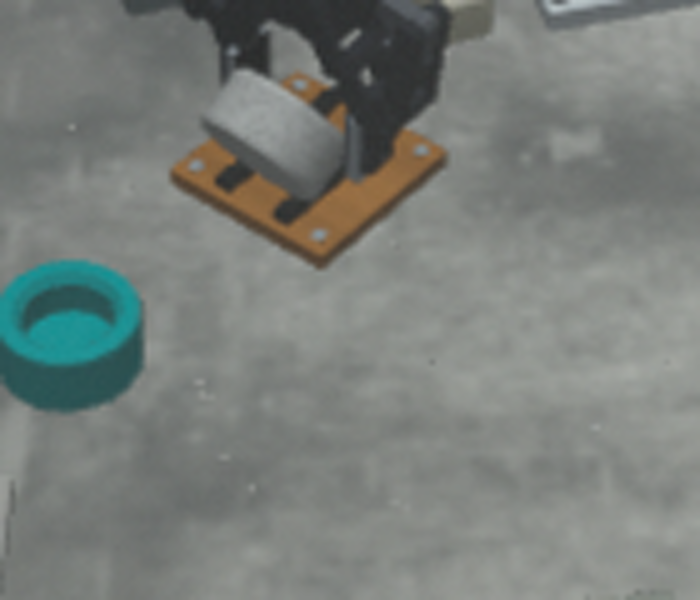

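Call:
send_rows(targets=[0.5,0.004,0.0044,-0.0015,0,0.5,0.003,0.0033,-0.002,0,0.5,0.003,0.0033,-0.002,0])

```text
time_s: 58.12
ee_pos: [0.484, -0.1117, 0.0339]
eef_rot: [-178.6, -0.3, 47.9]
ft_force: [-2.4, 0.0, 0.4]
width: 0.0604
```

```bash
python3 - <<'E'
from h import *
s=read_state();C,f=snap('wrist','w80',(180,180,460,460),2)
C,f=snap('side','s33',(230,270,370,390),5)
print(s['time_s'],s['ee_pos'],s['eef_rot'],tl([.4525,-.1413],s),s['ft_force'])
E
```

```text
58.1167 [ 0.484  -0.1117  0.0339] [-178.6309   -0.3333   47.9157] (np.float64(-0.04307541826603017), np.float64(-0.003521486128817373)) [-2.3882  0.04    0.388 ]
```

View pics/s33.png

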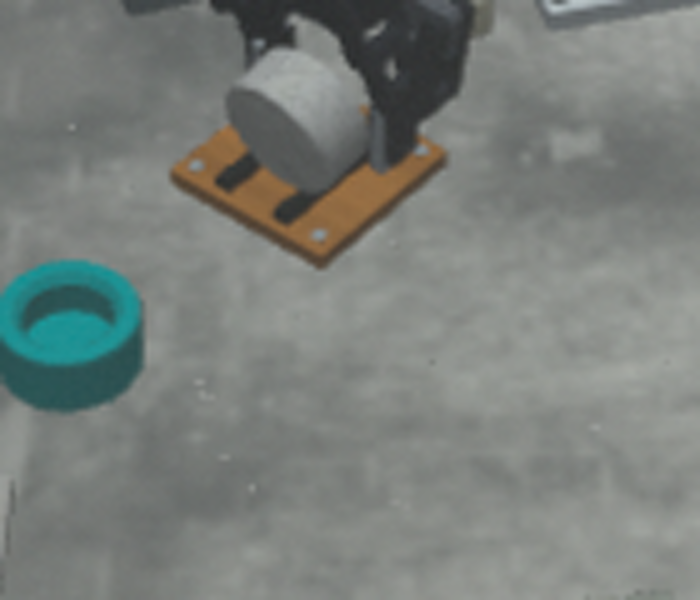

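View pics/w80.png

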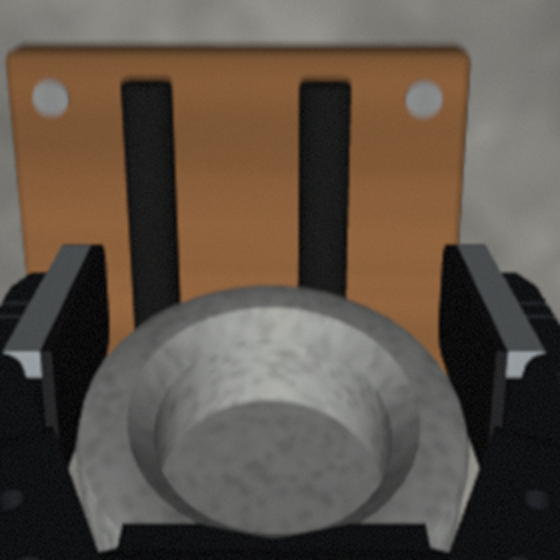

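Call:
send_rows(targets=[0.5,0.002,0.0022,-0.002,0,0.5,0.001,0.0011,-0.002,0,0.5,0,0,-0.002,0])

```text
time_s: 58.47
ee_pos: [0.4887, -0.1073, 0.0284]
eef_rot: [-178.7, -0.5, 47.9]
ft_force: [-1.4, 4.7, 14.3]
width: 0.0603
```

```bash
python3 - <<'E'
from h import *
s=read_state();C,f=snap('wrist','w81',(180,180,460,460),2)
C,f=snap('side','s34',(230,270,370,390),5)
print(s['time_s'],s['ee_pos'],s['eef_rot'],tl([.4525,-.1413],s),s['ft_force'])
E
```

```text
58.4667 [ 0.4887 -0.1073  0.0284] [-178.6669   -0.5096   47.8832] (np.float64(-0.04952500066509016), np.float64(-0.004050146050492587)) [-1.4201  4.719  14.2687]
```

View pics/s34.png

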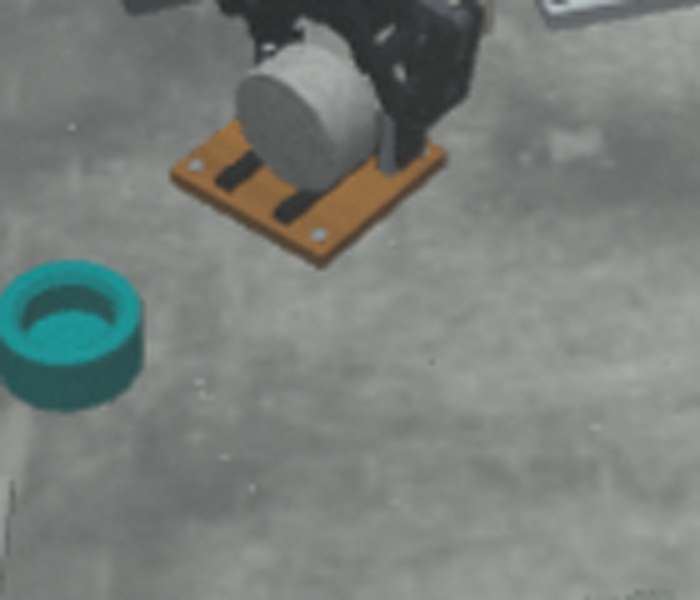

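View pics/w81.png

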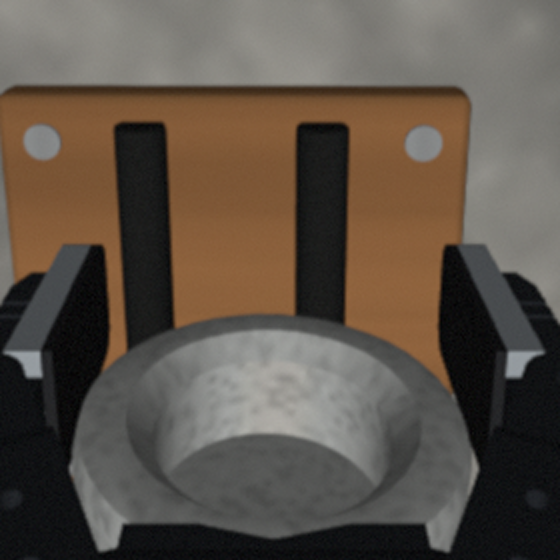

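Call:
send_rows(targets=[0.5,0.001,0.0011,-0.002,0,0.5,0.001,0.0011,-0.002,0,0.7,0,0,0,0,0.8,0,0,0,0,1,0,0,0,0,1,0,0,0.005,0])

```text
time_s: 59.07
ee_pos: [0.4909, -0.1048, 0.0304]
eef_rot: [-178.5, -0.5, 47.9]
ft_force: [-0.0, 0.3, 0.2]
width: 0.0855
```

```bash
python3 - <<'E'
from h import *
s=read_state();C,f=snap('wrist','w82')
C,f=snap('side','s35',(230,270,370,390),5)
print(s['time_s'],s['ee_pos'],s['eef_rot'],s['width'],tl([.4525,-.1413],s),s['ft_force'])
E
```

```text
59.0667 [ 0.4909 -0.1048  0.0304] [-178.5257   -0.4516   47.8949] 0.08554730954146808 (np.float64(-0.05280730098643525), np.float64(-0.003972762854407079)) [-0.0186  0.2987  0.2054]
```

View pics/s35.png

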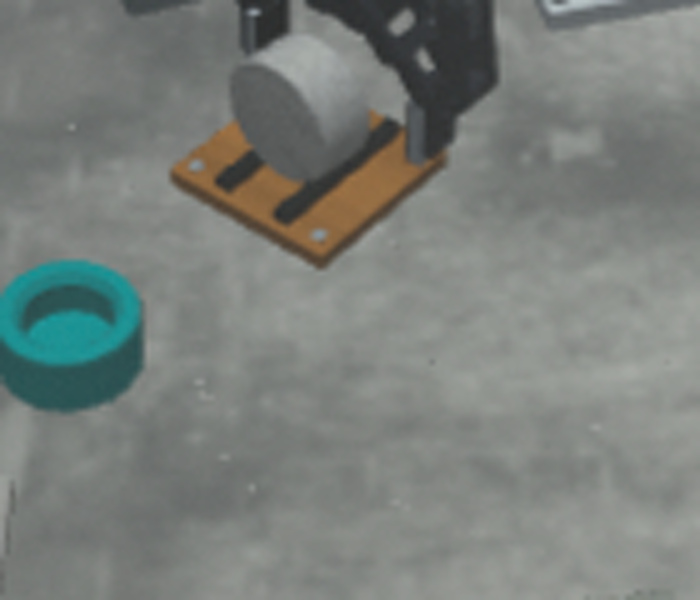

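View pics/w82.png

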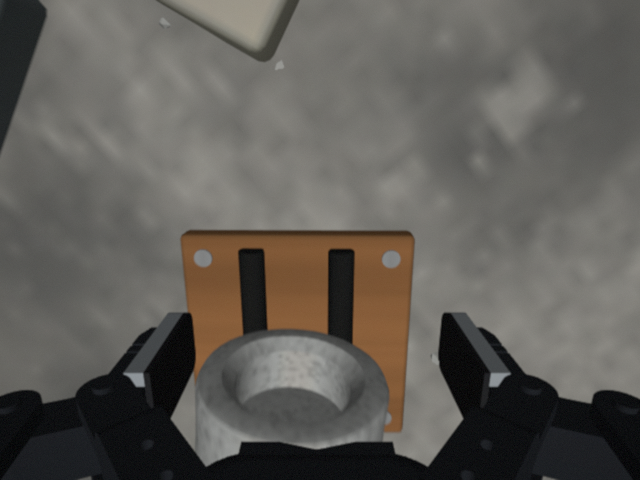

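```bash
python3 - <<'E'
from h import *
s=read_state();C=cam('wrist',s)
for uv,z in (((292,331),.075),((198,390),.044),((389,390),.044)):
  P=ray(C,uv,z);print(P,tl(P,s))
E
```

```text
[ 0.5057 -0.0856  0.075 ] (np.float64(0.02377791561942137), np.float64(-0.003097809353934417))
[ 0.4531 -0.0917  0.044 ] (np.float64(-0.01604381181586754), np.float64(-0.037996835634353326))
[ 0.5016 -0.1341  0.044 ] (np.float64(-0.014905778463421462), np.float64(0.026375873059721826))
```

```bash
python3 - <<'E'
from h import *
s=read_state();C=cam('wrist',s)
print(C[1],tl(C[1],s))
for z in (.013,.02,.03):
  P=ray(C,(292,331),z);print(z,P,tl(P,s))
E
```

```text
[ 0.5446 -0.0541  0.1647] (np.float64(0.07327194413997018), np.float64(0.004681646447447596))
0.013 [ 0.4788 -0.1074  0.013 ] (np.float64(-0.010441731555807379), np.float64(-0.008476442710240348))
0.02 [ 0.4818 -0.1049  0.02  ] (np.float64(-0.006578223003765411), np.float64(-0.00786917765388319))
0.03 [ 0.4861 -0.1014  0.03  ] (np.float64(-0.0010589250722769228), np.float64(-0.007001656144801634))
```

Call:
send_rows(targets=[1,-0.004,0.004,0.004,0,1,-0.0125,-0.0137,0,0,1,-0.0125,-0.0137,0,0,1,0,0,0,0])

```text
time_s: 59.5
ee_pos: [0.4625, -0.1285, 0.037]
eef_rot: [-178.8, -0.5, 48.0]
ft_force: [-0.5, 0.6, 0.5]
width: 0.0851
```

```bash
python3 - <<'E'
from h import *
s=read_state();C,f=snap('wrist','w83')
print(s['time_s'],s['ee_pos'],s['eef_rot'],s['width'],s['ft_force'])
E
```

```text
59.5 [ 0.4625 -0.1285  0.037 ] [-178.8016   -0.5412   48.0204] 0.08507785374710182 [-0.5236  0.5583  0.4911]
```

View pics/w83.png

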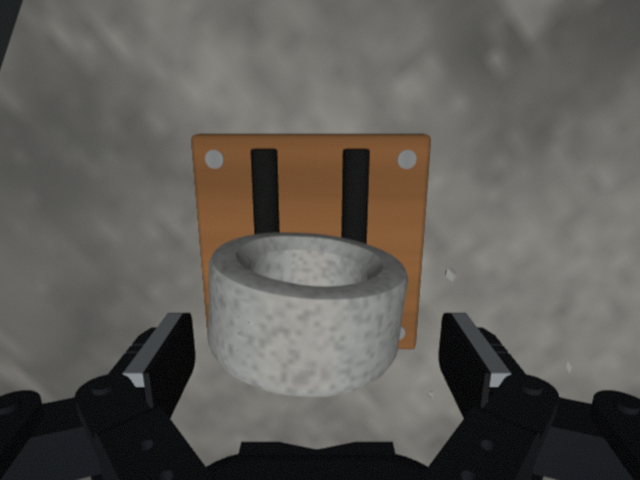

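```bash
python3 - <<'E'
from h import *
s=read_state();C=cam('wrist',s)
for uv,z in (((308,297),.075),((300,394),.075),((210,268),.044),((406,283),.044),((211,342),.044),((397,362),.044),((305,234),.014)):
  P=ray(C,uv,z);print(uv,P,tl(P,s))
E
```

```text
(308, 297) [ 0.4838 -0.1058  0.075 ] (np.float64(0.030190844889109968), np.float64(0.0004451330163371341))
(300, 394) [ 0.4634 -0.1251  0.075 ] (np.float64(0.0021824848923960053), np.float64(-0.0018023488329998569))
(210, 268) [ 0.4566 -0.087   0.044 ] (np.float64(0.026012945269684774), np.float64(-0.03232849776127174))
(406, 283) [ 0.5005 -0.1326  0.044 ] (np.float64(0.02142509457429369), np.float64(0.030754779962587006))
(211, 342) [ 0.4376 -0.1059  0.044 ] (np.float64(-0.0007551045071407199), np.float64(-0.033883939465863315))
(397, 362) [ 0.4801 -0.1533  0.044 ] (np.float64(-0.007614217296526032), np.float64(0.029479363094514596))
(305, 234) [ 0.4804 -0.1042  0.014 ] (np.float64(0.029135616598681375), np.float64(-0.0031171295708228375))
```

Call:
send_rows(targets=[1,0.001,0.0015,-0.002,-4.4,0.5,0,0,0,0,0.5,0,0,0,0,0.5,0,0,0,0,0.5,0,0,0,0,0.5,0,0,0,0], force=25)

```text
time_s: 60.05
ee_pos: [0.4628, -0.1227, 0.0355]
eef_rot: [-178.4, -0.5, 43.9]
ft_force: [-1.3, -0.2, -0.5]
width: 0.0614
```

Call:
send_rows(targets=[0.5,0,0,0.03,0,0.5,0,0,0.04,0,0.5,0,0,0,0])

```text
time_s: 60.3
ee_pos: [0.4609, -0.1209, 0.1047]
eef_rot: [-178.0, -0.4, 44.1]
ft_force: [1.7, -0.8, -1.5]
width: 0.0607
```

```bash
python3 - <<'E'
from h import *
s=read_state();C,f=snap('wrist','w84')
e=np.array([.612,.1405])
a=np.radians(12.9);F=np.array([np.cos(a),np.sin(a)])
print(s['time_s'],s['ee_pos'],s['eef_rot'],s['width'],s['ft_force'],'goal',e-F*(.055+.045))
E
```

```text
60.3 [ 0.4609 -0.1209  0.1047] [-177.9934   -0.3863   44.0726] 0.06068225128342916 [ 1.6997 -0.7761 -1.4595] goal [0.5145 0.1182]
```

View pics/w84.png

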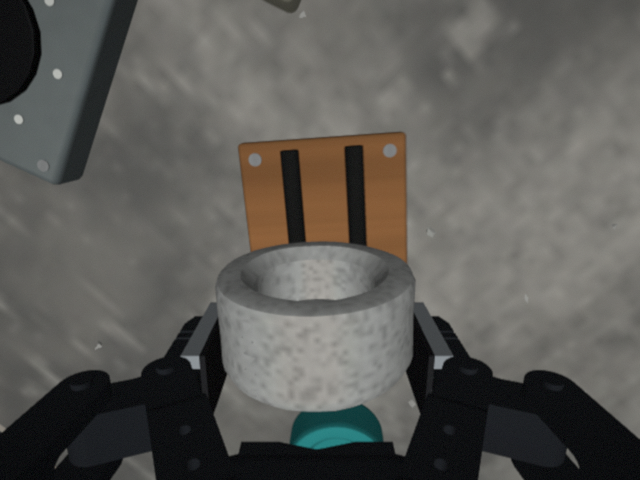

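Call:
send_rows(targets=[0.5,0.008,0.0395,0.01,-6.2,0.5,0.008,0.0395,0.005,-6.2,0.5,0.008,0.0395,0,-6.2,0.5,0.008,0.0395,0,-6.2,0.5,0.008,0.0395,0,-6.2,0.5,0.009,0.0395,0,0,0.5,0,0,0,0], force=20)

```text
time_s: 60.93
ee_pos: [0.5036, 0.1139, 0.1112]
eef_rot: [-177.6, -0.0, 13.0]
ft_force: [0.2, -0.2, -2.9]
width: 0.0608
```

```bash
python3 - <<'E'
from h import *
s=read_state();C,f=snap('wrist','w85')
print(s['time_s'],s['ee_pos'],s['eef_rot'],s['width'],s['ft_force'],tl([.612,.1405],s,12.9),proj(C,[.612,.1405,.014]))
E
```

```text
60.9333 [0.5036 0.1139 0.1112] [-177.5739   -0.0415   13.047 ] 0.06078833036645396 [ 0.1742 -0.156  -2.9317] (np.float64(0.11161012712428821), np.float64(-0.0017306051180225723)) [318.7532  35.2197]
```

View pics/w85.png

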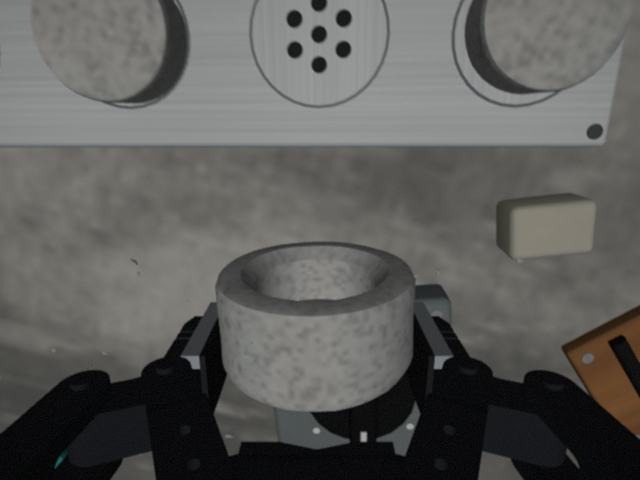

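Call:
send_rows(targets=[0.5,0.014,0.0036,-0.01,0,0.5,0,0,-0.03,0,0.5,0,0,-0.03,0,0.5,0,0,-0.011,0,0.5,0,0,0,0])

```text
time_s: 61.4
ee_pos: [0.5152, 0.1143, 0.0234]
eef_rot: [-177.7, 0.3, 13.2]
ft_force: [0.0, 0.1, -3.3]
width: 0.0611
```

```bash
python3 - <<'E'
from h import *
s=read_state()
print(s['time_s'],s['ee_pos'],s['eef_rot'],s['width'],s['ft_force'],tl([.612,.1405],s,12.9))
E
```

```text
61.4 [0.5152 0.1143 0.0234] [-177.6692    0.2806   13.2476] 0.06110653664991214 [ 0.0049  0.1153 -3.2806] (np.float64(0.10025413978660667), np.float64(-0.003943181480152457))
```

Call:
send_rows(targets=[0.5,-0.001,0.0034,0.005,0,0.5,0.007,0.0016,0,0,0.5,0.007,0.0016,0,0,0.5,0.007,0.0016,0,0])

```text
time_s: 61.73
ee_pos: [0.5344, 0.1214, 0.0301]
eef_rot: [-177.6, 0.6, 13.1]
ft_force: [-13.6, -1.7, 6.8]
width: 0.061
```

```bash
python3 - <<'E'
from h import *
s=read_state();C,f=snap('wrist','w86')
print(s['time_s'],s['ee_pos'],s['eef_rot'],s['width'],s['ft_force'],tl([.612,.1405],s,12.9))
E
```

```text
61.7333 [0.5344 0.1214 0.0301] [-177.6139    0.5733   13.1287] 0.06104485374753585 [-13.5682  -1.6709   6.7895] (np.float64(0.07992240091245953), np.float64(-0.0012585698261243874))
```

View pics/w86.png

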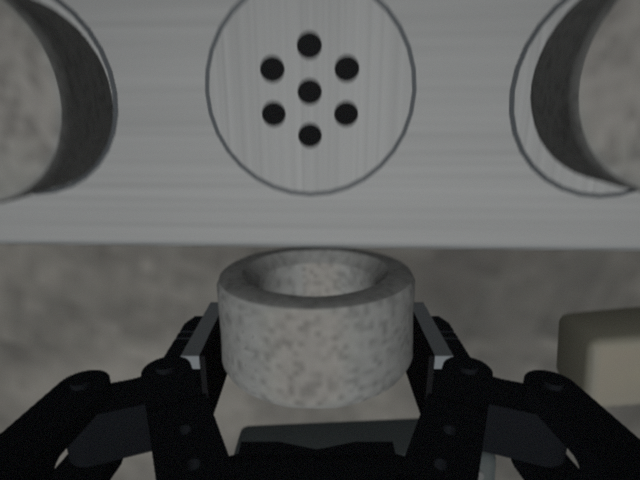

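Call:
send_rows(targets=[0.5,0.01,0.0023,0.001,0,0.5,0.011,0.0025,0.001,0,0.5,0.011,0.0025,0.002,0])

```text
time_s: 62.03
ee_pos: [0.5594, 0.1279, 0.0344]
eef_rot: [-177.5, 2.2, 13.3]
ft_force: [-10.5, -2.7, 0.1]
width: 0.0608
```

```bash
python3 - <<'E'
from h import *
s=read_state();C,f=snap('wrist','w87');snap('side','s36',(270,180,410,300),5)
print(s['time_s'],s['ee_pos'],s['eef_rot'],s['width'],s['ft_force'],tl([.612,.1405],s,12.9))
E
```

```text
62.0333 [0.5594 0.1279 0.0344] [-177.4938    2.1969   13.3137] 0.06075135280068589 [-10.5355  -2.7298   0.0954] (np.float64(0.05412672006353254), np.float64(-0.000503109601710194))
```

View pics/w87.png

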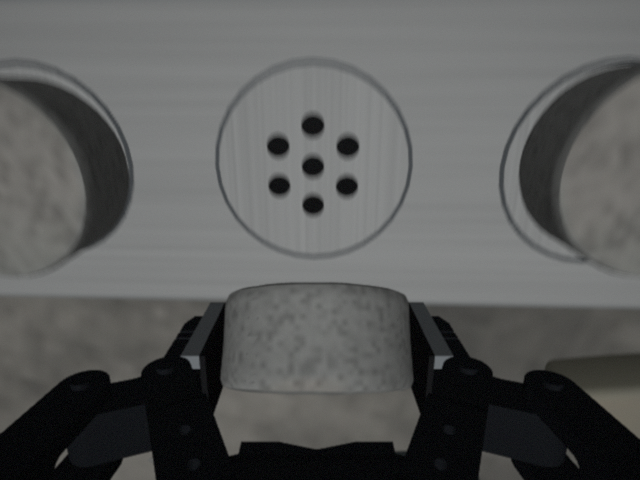

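View pics/s36.png

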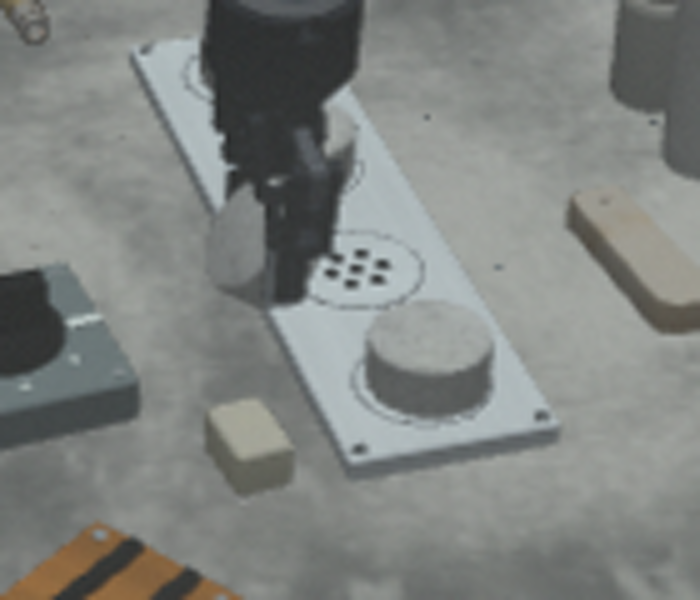

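Rotating well. Continue.

Call:
send_rows(targets=[0.5,0.011,0.0023,0.002,0,0.5,0.01,0.0023,0.001,0])

```text
time_s: 62.3
ee_pos: [0.579, 0.1325, 0.0386]
eef_rot: [-177.5, 2.7, 13.4]
ft_force: [-0.1, 1.0, -3.3]
width: 0.061
```

```bash
python3 - <<'E'
from h import *
s=read_state();C,f=snap('wrist','w88')
print(s['time_s'],s['ee_pos'],s['eef_rot'],s['width'],s['ft_force'],tl([.612,.1405],s,12.9))
E
```

```text
62.3 [0.579  0.1325 0.0386] [-177.452    2.675   13.377] 0.06095256136575488 [-0.0885  0.9717 -3.2706] (np.float64(0.03397416092834648), np.float64(-0.00041115302566005366))
```

View pics/w88.png

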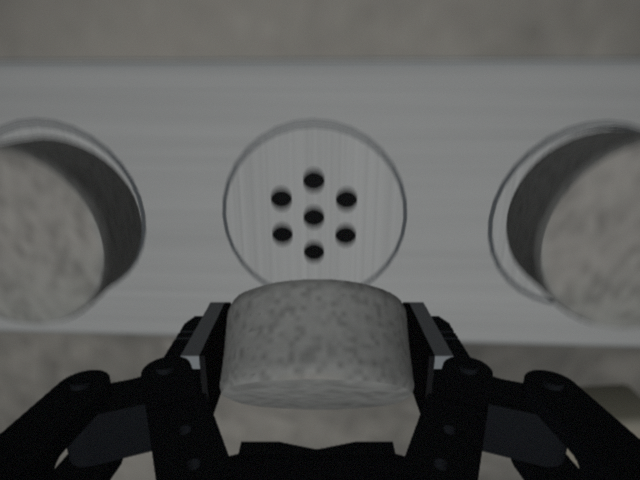

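Call:
send_rows(targets=[0.5,0.008,0.0018,-0.003,0,0.5,0.008,0.0018,-0.003,0])

```text
time_s: 62.52
ee_pos: [0.6002, 0.1367, 0.037]
eef_rot: [-177.5, 2.2, 13.4]
ft_force: [-6.9, -1.5, 10.0]
width: 0.0609
```

```bash
python3 - <<'E'
from h import *
s=read_state();C,f=snap('wrist','w89')
print(s['time_s'],s['ee_pos'],s['eef_rot'],s['width'],s['ft_force'],tl([.612,.1405],s,12.9))
E
```

```text
62.5167 [0.6002 0.1367 0.037 ] [-177.5359    2.2347   13.3977] 0.06092089357173426 [-6.9389 -1.5376  9.9652] (np.float64(0.012294496481121067), np.float64(-0.0010484017607350327))
```

View pics/w89.png

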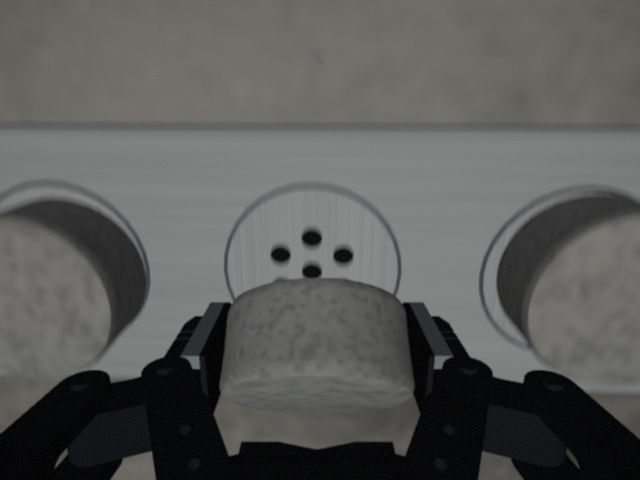

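Call:
send_rows(targets=[0.5,0.004,0.001,-0.003,0,0.5,0.004,0.001,-0.004,0,0.5,0.003,0.0007,-0.004,0])

```text
time_s: 62.82
ee_pos: [0.618, 0.1403, 0.0333]
eef_rot: [-177.6, 1.7, 13.4]
ft_force: [-3.5, -0.0, 7.1]
width: 0.0609
```

```bash
python3 - <<'E'
from h import *
s=read_state();C,f=snap('wrist','w90')
print(s['time_s'],s['ee_pos'],s['eef_rot'],s['width'],s['ft_force'],tl([.612,.1405],s,12.9))
E
```

```text
62.8167 [0.618  0.1403 0.0333] [-177.622     1.73     13.4339] 0.06090625263434314 [-3.4621 -0.0418  7.0914] (np.float64(-0.005806877685737252), np.float64(-0.0015033878163012082))
```

View pics/w90.png

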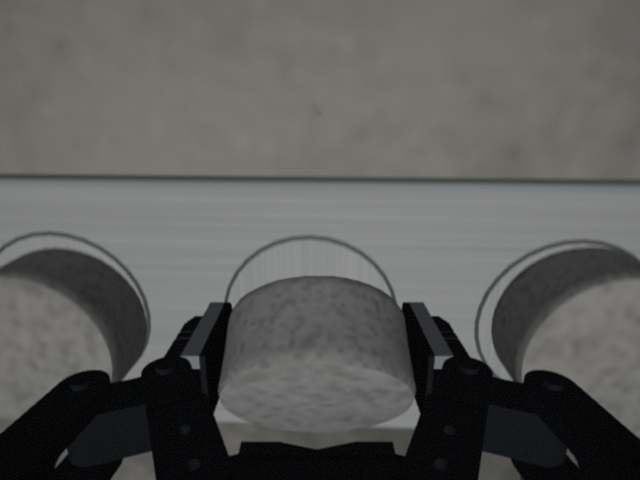

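Call:
send_rows(targets=[0.5,0.002,0.0006,-0.004,0,0.5,0.001,0.0003,-0.004,0,0.5,0.001,0.0003,-0.003,0])

```text
time_s: 63.12
ee_pos: [0.627, 0.1423, 0.029]
eef_rot: [-177.7, 1.4, 13.5]
ft_force: [-6.0, -1.1, 7.4]
width: 0.061
```

```bash
python3 - <<'E'
from h import *
s=read_state();C,f=snap('wrist','w91')
print(s['time_s'],s['ee_pos'],s['eef_rot'],s['width'],s['ft_force'],tl([.612,.1405],s,12.9))
E
```

```text
63.1167 [0.627  0.1423 0.029 ] [-177.6846    1.3592   13.4704] 0.06098868787546804 [-5.9919 -1.1388  7.3528] (np.float64(-0.015063033956525824), np.float64(-0.001623185582984656))
```

View pics/w91.png

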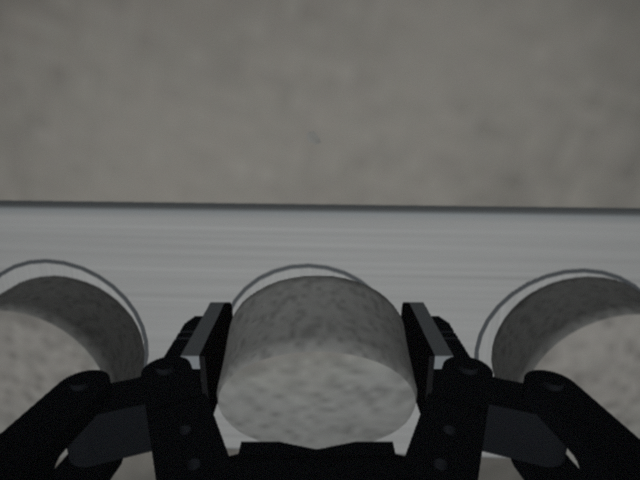

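Call:
send_rows(targets=[0.5,0,0,-0.004,0,0.5,0,0,-0.003,0,0.5,0,0,-0.002,0])

```text
time_s: 63.42
ee_pos: [0.6309, 0.1431, 0.0266]
eef_rot: [-177.7, 1.1, 13.5]
ft_force: [-5.8, -0.8, 6.0]
width: 0.0613
```

```bash
python3 - <<'E'
from h import *
s=read_state();C,f=snap('wrist','w92')
print(s['time_s'],s['ee_pos'],s['eef_rot'],s['width'],s['ft_force'],tl([.612,.1405],s,12.9))
E
```

```text
63.4167 [0.6309 0.1431 0.0266] [-177.7108    1.1089   13.5076] 0.06133249066096612 [-5.7516 -0.8372  5.9874] (np.float64(-0.018991258849938245), np.float64(-0.001696763766184868))
```

View pics/w92.png

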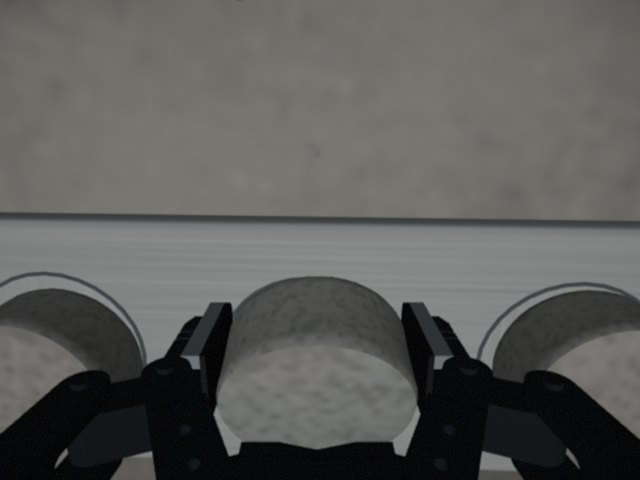

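Call:
send_rows(targets=[0.6,0,0,0,0,0.7,0,0,0,0,0.9,0,0,0,0,1,0,0,0,0,1,0,0,0,0,1,0,0,0.03,0,1,0,0,0.04,0,1,-0.03,-0.007,0.03,0])

```text
time_s: 64.13
ee_pos: [0.6042, 0.1364, 0.1247]
eef_rot: [-177.7, 1.1, 13.5]
ft_force: [1.2, 0.2, 1.1]
width: 0.0855
```

```bash
python3 - <<'E'
from h import *
s=read_state();C,f=snap('wrist','w93')
print(s['time_s'],s['ee_pos'],s['eef_rot'],s['width'],s['ft_force'],proj(C,[.612,.1405,.014]))
E
```

```text
64.1333 [0.6042 0.1364 0.1247] [-177.6895    1.1015   13.4813] 0.0855120095079153 [1.2154 0.2115 1.106 ] [317.4397 224.1595]
```

View pics/w93.png

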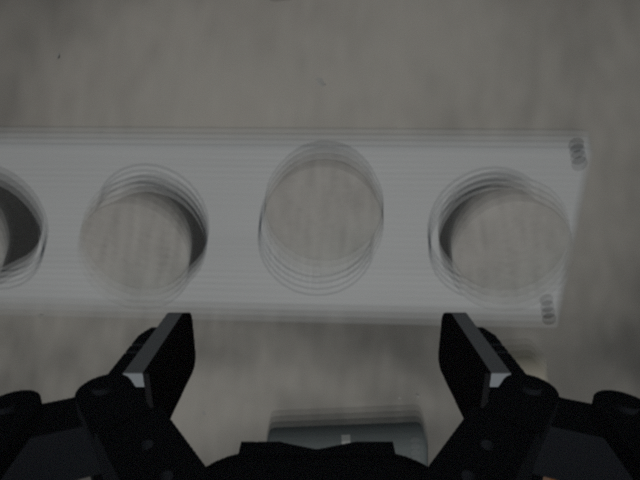

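Motion blur; settle and retake.

Call:
send_rows(targets=[1,-0.03,-0.007,0.01,0,1,0,0,0,0,1,0,0,0,0])

```text
time_s: 64.43
ee_pos: [0.5674, 0.1287, 0.1395]
eef_rot: [-177.7, 1.1, 13.5]
ft_force: [0.7, 0.5, -0.1]
width: 0.0852
```

```bash
python3 - <<'E'
from h import *
s=read_state();C,f=snap('wrist','w94')
print(s['time_s'],s['ee_pos'],s['eef_rot'],[proj(C,[*p,.014]) for p in ((.589,.238),(.612,.1405),(.635,.043))])
E
```

```text
64.4333 [0.5674 0.1287 0.1395] [-177.7273    1.0836   13.5323] [array([156.8435, 155.9635]), array([320.2277, 157.5732]), array([488.2512, 159.2286])]
```

View pics/w94.png

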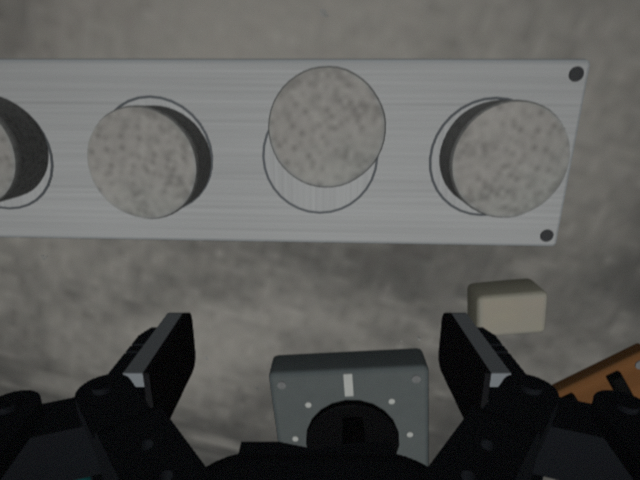

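```bash
python3 - <<'E'
from h import *
s=read_state();C=cam('wrist',s)
# measured: cup top centres and outlet ring centres
for n,c,o in (('o2',(148,161),None),('o3',(327,126),(320,156)),('o4',(511,158),(488,157))):
  P=ray(C,c,.044);print(n,P, tl(P,s,12.9), ray(C,o,.014)if o else '', tl(ray(C,o,.014),s,12.9) if o else '')
E
```

```text
o2 [0.5917 0.2311 0.044 ] (np.float64(0.046426165887206605), np.float64(-0.09429416588758344))  
o3 [0.6325 0.1411 0.044 ] (np.float64(0.0661405899703352), np.float64(0.002590366246866855)) [0.6129 0.141  0.014 ] (np.float64(0.04700737740944274), np.float64(-0.0017194478657054637))
o4 [0.6396 0.0434 0.044 ] (np.float64(0.05124366268901601), np.float64(0.09936217789242352)) [0.6362 0.0438 0.014 ] (np.float64(0.048055508609103535), np.float64(0.09823869783881628))
```

Call:
send_rows(targets=[1,0.0325,0.006,-0.02,0,1,0.0325,0.006,-0.02,0,1,0,0,0,0,1,0,0,-0.03,0])

```text
time_s: 64.82
ee_pos: [0.6405, 0.1419, 0.0708]
eef_rot: [-177.8, 0.5, 13.5]
ft_force: [0.8, 0.1, 1.3]
width: 0.0852
```

```bash
python3 - <<'E'
from h import *
s=read_state()
print(s['time_s'],s['ee_pos'],s['eef_rot'],tl([.6325,.1411],s,12.9))
E
```

```text
64.8167 [0.6405 0.1419 0.0708] [-177.836     0.5089   13.5426] (np.float64(-0.007995219426839232), np.float64(-0.000993080931036284))
```

Call:
send_rows(targets=[1,-0.006,-0.001,-0.01,0,1,0,0,-0.018,0,1,0,0,-0.006,0,1,0,0,0,0])

```text
time_s: 65.15
ee_pos: [0.6309, 0.1408, 0.0283]
eef_rot: [-177.7, 1.2, 13.6]
ft_force: [1.1, 0.6, 0.2]
width: 0.0852
```

```bash
python3 - <<'E'
from h import *
s=read_state()
print(s['time_s'],s['ee_pos'],s['eef_rot'],tl([.6325,.1411],s,12.9),s['ft_force'])
E
```

```text
65.15 [0.6309 0.1408 0.0283] [-177.7005    1.165    13.5578] (np.float64(0.0016559297431361375), np.float64(8.091234254205207e-05)) [1.0908 0.5907 0.158 ]
```

Call:
send_rows(targets=[0.5,0,0,0,0,0.5,0,0,0,0,0.5,0,0,0,0,0.5,0,0,0,0,0.5,-0.006,0,0,0,0.5,-0.006,0,0,0,0.5,-0.005,0,0,0,0.5,0,0,0,0])

```text
time_s: 65.82
ee_pos: [0.614, 0.1411, 0.0341]
eef_rot: [-177.8, 0.8, 13.6]
ft_force: [-0.2, 0.3, -2.2]
width: 0.0615
```

Call:
send_rows(targets=[0.5,0,0,-0.002,0,0.5,0,0,-0.002,0])

```text
time_s: 65.98
ee_pos: [0.6136, 0.1412, 0.0305]
eef_rot: [-177.8, 0.8, 13.6]
ft_force: [-5.3, -0.2, 14.1]
width: 0.0615
```

Call:
send_rows(targets=[0.6,0,0,0,0,0.7,0,0,0,0,0.9,0,0,0,0,1,0,0,0,0,1,0,0,0.03,0,1,0,0,0.04,0,1,-0.02,-0.005,0.035,0,1,-0.03,-0.007,0.01,0])

```text
time_s: 66.65
ee_pos: [0.5642, 0.1287, 0.1457]
eef_rot: [-177.7, 0.9, 13.6]
ft_force: [0.9, 0.1, 0.5]
width: 0.0853
```

Call:
send_rows(targets=[1,-0.02,0,0.02,0,1,0,0,0,0,1,0,0,0,0])

```text
time_s: 66.9
ee_pos: [0.5427, 0.1281, 0.1712]
eef_rot: [-177.9, 0.5, 13.5]
ft_force: [-0.4, 0.8, -1.2]
width: 0.0853
```

```bash
python3 - <<'E'
from h import *
s=read_state();C,f=snap('wrist','w95')
print(s['time_s'],s['ee_pos'],s['eef_rot'])
E
```

```text
66.9 [0.5427 0.1281 0.1712] [-177.8501    0.5241   13.5397]
```

View pics/w95.png

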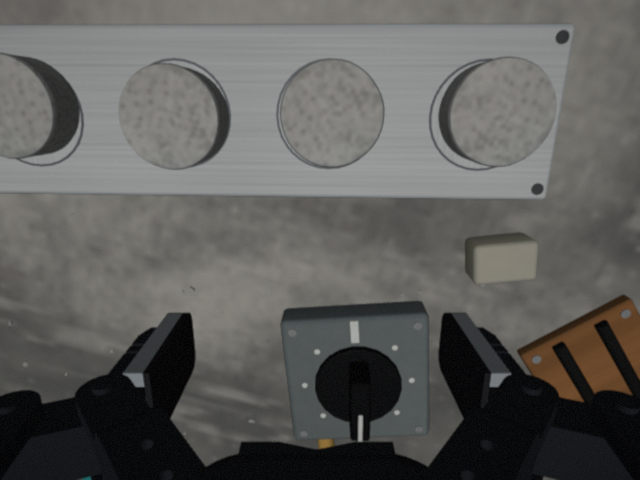

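Call:
send_rows(targets=[1,-0.035,-0.012,0,0,1,-0.035,-0.012,0,0,1,-0.03,-0.012,0,0,1,0,0,0,0,1,0,0,0,0])

```text
time_s: 67.37
ee_pos: [0.4406, 0.0911, 0.1645]
eef_rot: [-177.7, 1.0, 13.6]
ft_force: [0.4, 0.6, -0.4]
width: 0.0859
```

```bash
python3 - <<'E'
from h import *
s=read_state();C,f=snap('wrist','w96')
print(s['time_s'],s['ee_pos'],s['eef_rot'],tl(C[1],s))
E
```

```text
67.3667 [0.4406 0.0911 0.1645] [-177.686     1.0469   13.5708] (np.float64(0.07778040426315254), np.float64(0.006757791109514299))
```

View pics/w96.png

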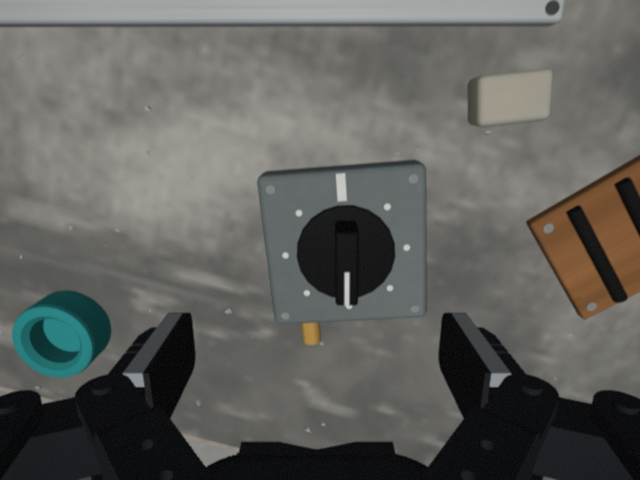

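```bash
python3 - <<'E'
from h import *
f=cv2.imread('pics/w96.png');cv2.imwrite('pics/w96c.png',cv2.resize(f[150:330,250:435],None,fx=3.3,fy=3.3,interpolation=cv2.INTER_CUBIC))
E
```

```text
(no output)
```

View pics/w96c.png

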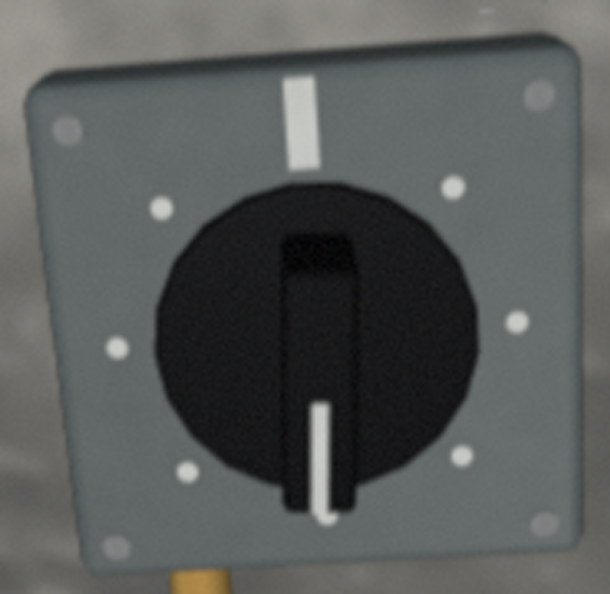

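```bash
python3 - <<'E'
from h import *
s=read_state();C=cam('wrist',s)
q=lambda u,v,z: ray(C,(250+u/3.3,150+v/3.3),z)[:2]
ang=lambda d:np.degrees(np.arctan2(d[1],d[0]))
m1,m2=q(300,80,.026),q(304.5,168,.026)
d=q(326,517,.026)
print('mark dir',ang(m1-m2),'mark-dot',ang(m1-d))
L=[q(161,208,.026),q(453,188,.026),q(117,348,.026),q(516,322,.026),q(188,472,.026),q(461,456,.026)]
c=np.mean(L,axis=0)
# opposite pairs
print('c',c,(L[0]+L[5])/2,(L[1]+L[4])/2,(L[2]+L[3])/2)
print('0-5',ang(L[0]-L[5])-45,'1-4',ang(L[1]-L[4])+45,'2-3',ang(L[2]-L[3])-90)
p1,p2=q(319.5,405,.061),q(320,512,.061)
print('ptr',p1,p2,ang(p2-p1),'from c',ang(p2-c),'len',np.linalg.norm(p2-p1),np.linalg.norm(p2-c),np.linalg.norm(p1-c))
t1,t2=q(283,275,.061),q(355,272,.061); b1,b2=q(285,510,.061),q(354,510,.061)
print('bar side dirs',ang(b1-t1),ang(b2-t2),'width',np.linalg.norm(t1-t2),np.linalg.norm(b1-b2),'len',np.linalg.norm(b1-t1),'centre',(t1+t2+b1+b2)/4)
E
```

```text
mark dir 17.566178704667486 mark-dot 18.041707532926647
c [0.4261 0.0716] [0.4261 0.0716] [0.4261 0.0715] [0.4261 0.0716]
0-5 18.266530267828152 1-4 18.43295265268153 2-3 18.405556853270767
ptr [0.4252 0.0714] [0.4043 0.0658] -164.85348416598146 from c -165.0483428638289 len 0.021602607892078365 0.02251241974787045 0.0009128979185007713
bar side dirs -165.10387501370997 -164.87569218118583 width 0.01268288635158598 0.012860817531819507 len 0.04602418725292336 centre [0.427 0.072]
```

Call:
send_rows(targets=[1,-0.007,-0.0095,0,7,1,-0.007,-0.0095,0,7,1,0,0,0,7,1,0,0,0,7,1,0,0,0,7,1,0,0,0,7,1,0,0,0,7,1,0,0,0,7])

```text
time_s: 68.08
ee_pos: [0.4363, 0.0719, 0.1639]
eef_rot: [-177.6, 1.1, 71.1]
ft_force: [0.2, 0.2, -0.2]
width: 0.0856
```

Call:
send_rows(targets=[1,0,0,0,7,1,0,0,0,7,1,0,0,0,7,1,0,0,0,7,1,0,0,0,7,1,0,0,0,7,1,0,0,0,7,1,0,0,0,7])

```text
time_s: 68.75
ee_pos: [0.4486, 0.0734, 0.1635]
eef_rot: [-177.7, 1.1, 128.4]
ft_force: [0.0, 0.0, -0.1]
width: 0.0855
```

Call:
send_rows(targets=[1,0,0,0,7,1,0,0,0,7,1,0,0,0,7,1,0,0,0,7,1,0,0,0,7,1,0,0,0,7,1,0,0,0,7,1,0,0,0,7])

```text
time_s: 69.42
ee_pos: [0.4608, 0.0754, 0.1629]
eef_rot: [-177.7, 1.1, -174.3]
ft_force: [-0.5, 0.3, 0.5]
width: 0.0852
```

```bash
python3 - <<'E'
from h import *
s=read_state();C,f=snap('wrist','w97')
print(s['time_s'],s['ee_pos'],s['eef_rot'],s['joint_pos'])
E
```

```text
69.4167 [0.4608 0.0754 0.1629] [-177.702     1.0735 -174.3051] [ -3.5462  -6.5264 119.6974  -2.3048  65.4179 -98.2865]
```

View pics/w97.png

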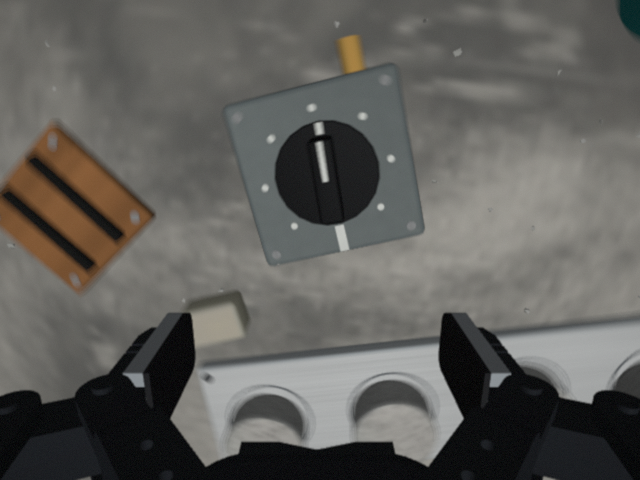

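Call:
send_rows(targets=[0.6,-0.017,-0.002,-0.02,4.7,0.6,-0.017,-0.002,-0.02,4.7,0.6,0,0,0,0,0.6,0,0,0,0])

```text
time_s: 69.8
ee_pos: [0.4318, 0.0716, 0.1235]
eef_rot: [-177.7, 1.3, -164.8]
ft_force: [-0.1, 0.1, 1.7]
width: 0.0512
```

```bash
python3 - <<'E'
from h import *
s=read_state();C,f=snap('wrist','w98')
print(s['time_s'],s['ee_pos'],s['eef_rot'],s['width'],proj(C,[.4265,.072,.061]))
E
```

```text
69.8 [0.4318 0.0716 0.1235] [-177.7023    1.3226 -164.8255] 0.05124887054376544 [328.3555 254.6409]
```

View pics/w98.png

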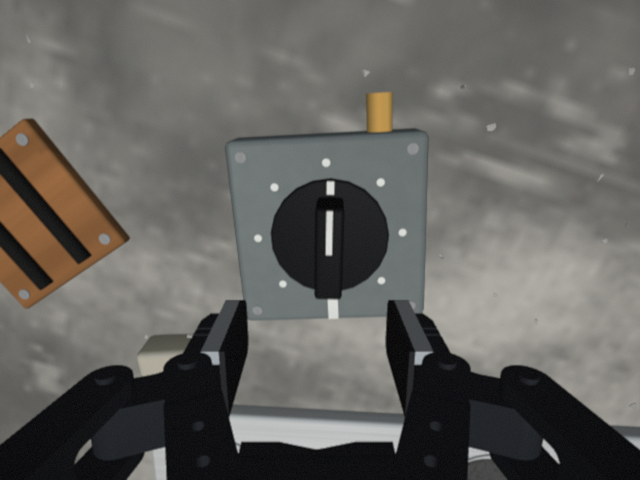

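Call:
send_rows(targets=[0.4,-0.005,0.0005,-0.03,0,0.4,0,0,-0.03,0,0.4,0,0,-0.013,0,0.4,0,0,0,0])

```text
time_s: 70.18
ee_pos: [0.4365, 0.0721, 0.0547]
eef_rot: [-177.4, 2.1, -165.4]
ft_force: [0.6, -0.1, -0.2]
width: 0.0341
```

Call:
send_rows(targets=[0.4,-0.0095,0,-0.007,0,0.4,0,0,0,0])

```text
time_s: 70.35
ee_pos: [0.4292, 0.0721, 0.0489]
eef_rot: [-177.4, 2.3, -165.5]
ft_force: [-0.4, -0.1, 0.1]
width: 0.0345
```

Close on the bar.

Call:
send_rows(targets=[0.4,-0.002,0,-0.001,0,0.15,0,0,0,0,0.1,0,0,0,0,0.1,0,0,0,0,0.1,0,0,0,0], force=25)

```text
time_s: 70.77
ee_pos: [0.4289, 0.0742, 0.0508]
eef_rot: [-177.6, 2.7, -165.8]
ft_force: [3.0, -2.6, -8.6]
width: 0.0136
```

```bash
python3 - <<'E'
from h import *
s=read_state();C,f=snap('wrist','w99')
print(s['time_s'],s['ee_pos'],s['eef_rot'],s['width'],s['ft_force'],s['wrist_torque'])
E
```

```text
70.7667 [0.4289 0.0742 0.0508] [-177.6264    2.6707 -165.788 ] 0.013617123001019112 [ 2.9695 -2.5864 -8.5793] [-0.0577 -0.2856 -0.0187]
```

View pics/w99.png

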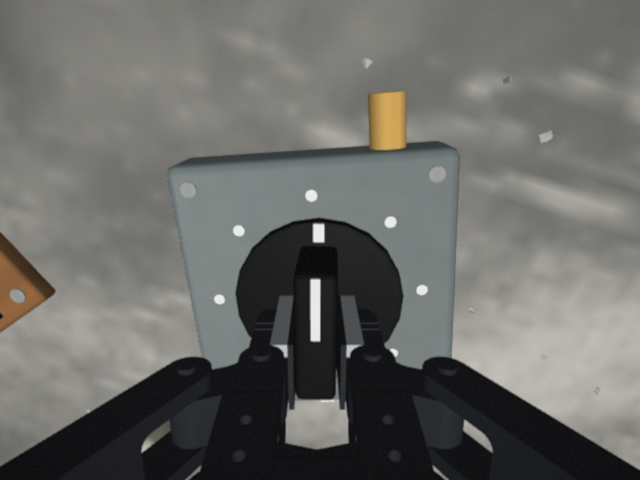

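Call:
send_rows(targets=[0.1,0,0,0,-6,0.1,0,0,0,-6,0.1,0,0,0,-6])

```text
time_s: 71.07
ee_pos: [0.4289, 0.0733, 0.0508]
eef_rot: [-177.6, 2.7, 175.5]
ft_force: [1.5, -0.9, -5.1]
width: 0.0136
```

Forces are small; continue.

Call:
send_rows(targets=[0.1,0,0,0,-7,0.1,0,0,0,-7,0.1,0,0,0,-7,0.1,0,0,0,-7,0.1,0,0,0,-7,0.1,0,0,0,-7])

```text
time_s: 71.57
ee_pos: [0.4281, 0.0715, 0.0508]
eef_rot: [-177.4, 2.8, 132.5]
ft_force: [-0.6, -1.3, -4.2]
width: 0.0137
```

Call:
send_rows(targets=[0.1,0,0,0,-7,0.1,0,0,0,-7,0.1,0,0,0,-7,0.1,0,0,0,-7,0.1,0,0,0,-7])

```text
time_s: 71.98
ee_pos: [0.4267, 0.0707, 0.0507]
eef_rot: [-177.2, 2.8, 96.7]
ft_force: [-1.8, -0.2, -3.1]
width: 0.0135
```

Call:
send_rows(targets=[0.1,0,0,0,-7,0.1,0,0,0,-7,0.1,0,0,0,-7,0.1,0,0,0,-7,0.1,0,0,0,-7])

```text
time_s: 72.4
ee_pos: [0.425, 0.071, 0.0508]
eef_rot: [-177.0, 2.8, 60.9]
ft_force: [-0.5, 1.8, -2.3]
width: 0.0136
```

Call:
send_rows(targets=[0.1,0,0,0,-7,0.1,0,0,0,-7,0.1,0,0,0,-7,0.1,0,0,0,-7,0.1,0,0,0,-7,0.1,0,0,0,0])

```text
time_s: 72.9
ee_pos: [0.4238, 0.0721, 0.0508]
eef_rot: [-176.9, 2.8, 24.9]
ft_force: [-0.1, 2.6, -5.9]
width: 0.0139
```

```bash
python3 - <<'E'
from h import *
s=read_state();C,f=snap('wrist','w100')
print(s['time_s'],s['ee_pos'],s['eef_rot'],s['width'],s['ft_force'],s['joint_pos'])
E
```

```text
72.9 [0.4238 0.0721 0.0508] [-176.8991    2.796    24.9386] 0.013908453113680561 [-0.1312  2.5791 -5.9217] [ -6.2315   2.7459 124.8495   1.4496  56.4092  58.0613]
```

View pics/w100.png

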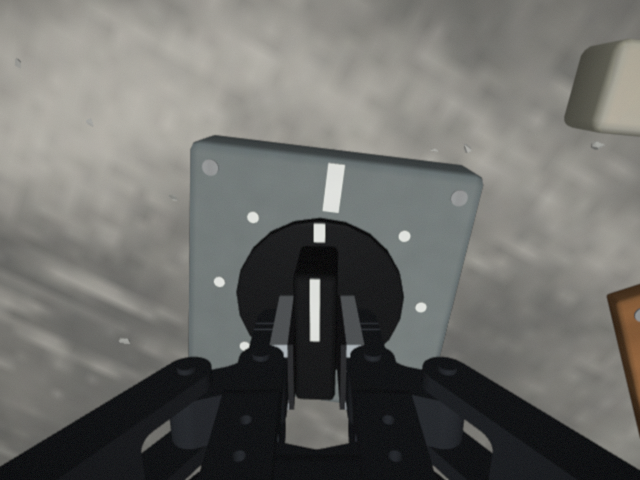

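Call:
send_rows(targets=[0.1,0,0,0,-6.8,0.1,0,0,0,0])

```text
time_s: 73.12
ee_pos: [0.4237, 0.0724, 0.0508]
eef_rot: [-176.9, 2.8, 18.5]
ft_force: [0.6, 2.3, -5.2]
width: 0.0135
```

```bash
python3 - <<'E'
from h import *
s=read_state();C,f=snap('wrist','w101')
print(s['time_s'],s['ee_pos'],s['eef_rot'],s['width'],s['ft_force'])
E
```

```text
73.1167 [0.4237 0.0724 0.0508] [-176.8975    2.7858   18.5209] 0.013521554229805551 [ 0.6297  2.3188 -5.2082]
```

View pics/w101.png

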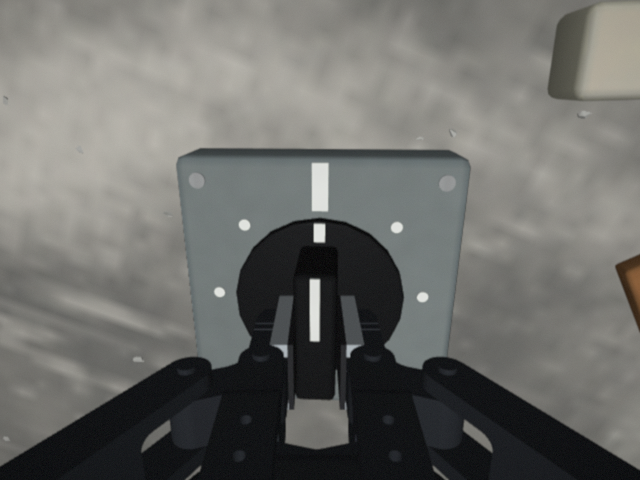

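Pointer (319,232) lies in line with the long mark (320,187). Release, lift, check the knob and cups.

Call:
send_rows(targets=[0.3,0,0,0,0,0.5,0,0,0,0,0.6,0,0,0,0,0.6,0,0,0.03,0,0.6,0,0,0.04,0,0.6,0.02,0,0.04,0,0.8,0.02,0.02,0.02,0,0.8,0,0,0,0])

```text
time_s: 73.83
ee_pos: [0.463, 0.0918, 0.1869]
eef_rot: [-176.9, 3.0, 19.6]
ft_force: [1.5, -0.4, 0.3]
width: 0.0678
```

```bash
python3 - <<'E'
from h import *
s=read_state();C,f=snap('wrist','w102');snap('side','s40',(200,130,440,330),3)
print(s['time_s'],s['ee_pos'],s['eef_rot'],s['width'],s['ft_force'])
E
```

```text
73.8333 [0.463  0.0918 0.1869] [-176.8897    2.9581   19.5945] 0.06775545743965206 [ 1.4907 -0.446   0.2657]
```

View pics/w102.png

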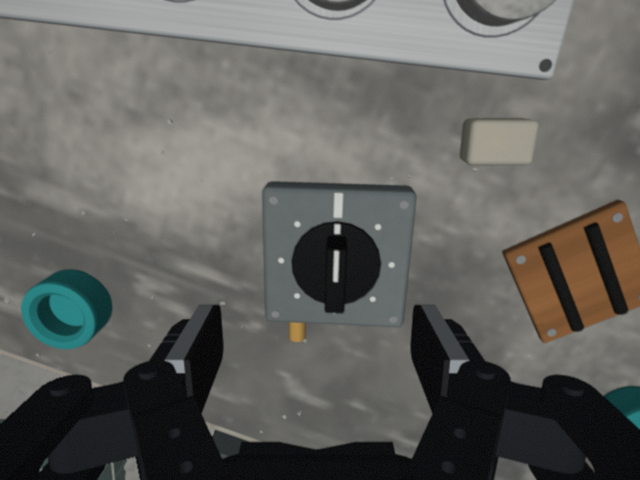

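View pics/s40.png

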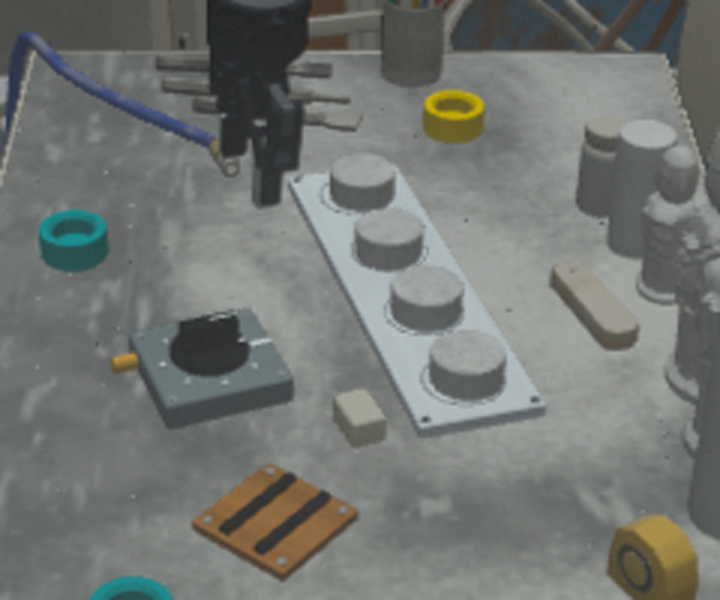

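Call:
send_rows(targets=[0.8,0.02,0.04,0.03,-6,0.8,0.015,0.04,0.03,0,0.8,0,0.025,0.03,0,0.8,0,0,0,0,0.8,0,0,0,0])

```text
time_s: 74.35
ee_pos: [0.4808, 0.1828, 0.255]
eef_rot: [-176.6, 4.7, 13.3]
ft_force: [-0.4, -0.9, -0.7]
width: 0.0679
```

```bash
python3 - <<'E'
from h import *
s=read_state();C,f=snap('wrist','w103')
print(s['time_s'],s['ee_pos'],s['eef_rot'],s['ft_force'])
E
```

```text
74.35 [0.4808 0.1828 0.255 ] [-176.6407    4.6563   13.26  ] [-0.4023 -0.868  -0.689 ]
```

View pics/w103.png

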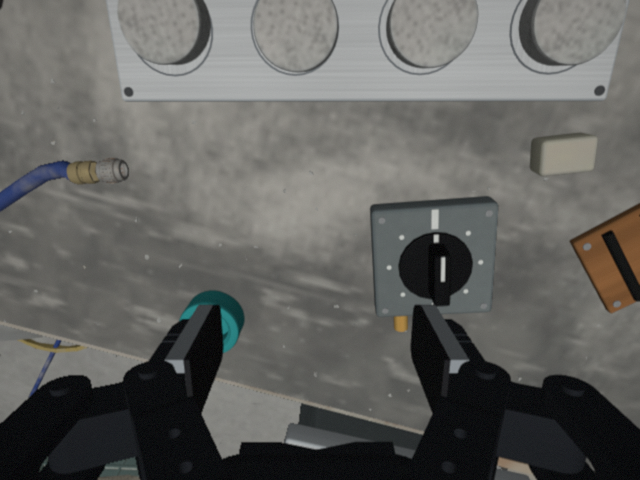

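Call:
send_rows(targets=[0.8,0.03,0.007,0,0,0.8,0.03,0.007,0,0,0.8,0.02,0.007,0,0,0.8,0,0,0,0,0.8,0,0,0,0])

```text
time_s: 74.82
ee_pos: [0.5569, 0.1982, 0.2433]
eef_rot: [-176.6, 5.8, 13.0]
ft_force: [-0.8, -1.0, 0.0]
width: 0.0684
```

```bash
python3 - <<'E'
from h import *
s=read_state();C,f=snap('wrist','w104')
print(s['time_s'],s['ee_pos'],s['eef_rot'],[proj(C,[*p,.014]).round(0) for p in ((.567,.337),(.589,.238),(.612,.1405),(.635,.043))])
E
```

```text
74.8167 [0.5569 0.1982 0.2433] [-176.5979    5.7763   13.041 ] [array([172., 125.]), array([292., 127.]), array([415., 126.]), array([542., 126.])]
```

View pics/w104.png

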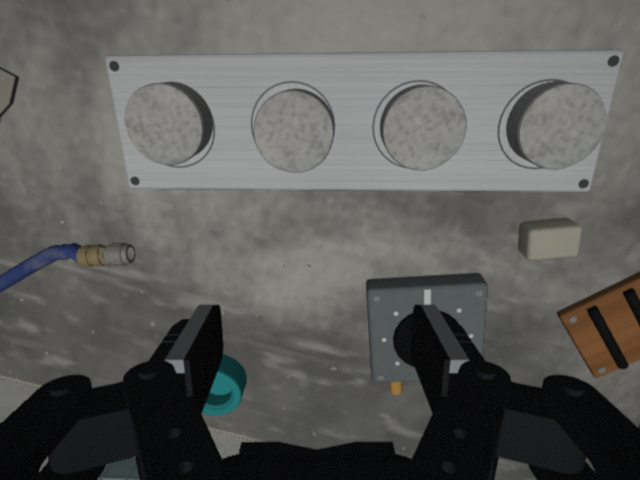

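```bash
python3 - <<'E'
from h import *
s=read_state();C=cam('wrist',s)
O=[(.567,.337),(.589,.238),(.612,.1405),(.635,.043)]
R=[(176,122),(292,124),(414,126),(540,126)]
for c,o,r in zip([(164,124),(294,131),(424,127),(562,125)],O,R):
  P=ray(C,c,.044)[:2];Q=ray(C,r,.014)[:2];print(P,np.linalg.norm(P-o),np.linalg.norm(P-Q))
C,f=cam('wrist',s),cv2.imread('pics/w102.png')
cv2.imwrite('pics/w102c.png',cv2.resize(f[175:335,255:425],None,fx=3.5,fy=3.5,interpolation=cv2.INTER_CUBIC))
E
```

```text
[0.5727 0.3318] 0.00767766972216843 0.003152183568351023
[0.5904 0.2335] 0.004751688915356353 0.005014985531708407
[0.6154 0.1399] 0.003495519966350094 0.004119311452732952
[0.6394 0.044 ] 0.0044948139712838574 0.005158469585816735
```

View pics/w102c.png

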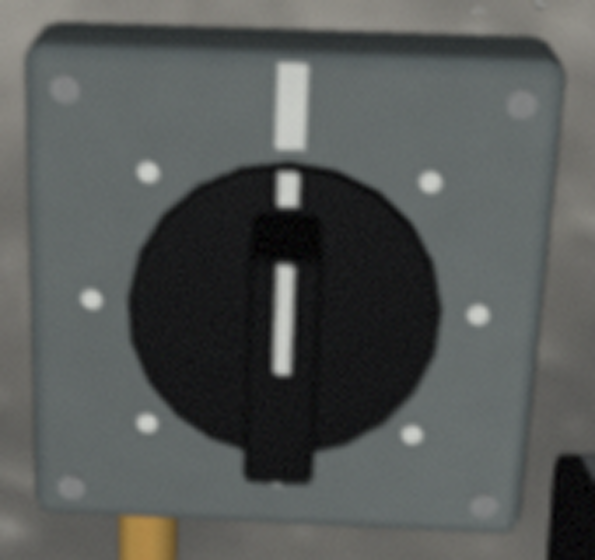

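```bash
python3 -c "
from bench import *
print(hand_in())"
```

```text
the job is handed in; nothing more can be done
None
```

I turned all four grey cups over and stood them mouth down on the board, each on its own outlet, using the cradle between the two halves of each turn. I then turned the selector about 177° clockwise, the shorter way, to the long mark. I handed in at about 75 s with the gripper open, clear of everything.

- **Cups:** the last wrist view puts them about 3–8 mm (outlet 1), 5 mm (outlet 2), 4 mm (outlet 3) and 5 mm (outlet 4) from their outlets, against a limit of 18 mm. All four look flat in the side view. For outlet 1, two measurements of the same view disagreed, giving 3 mm and 8 mm. For outlet 2, the final 5 mm compares with about 2 mm and 7 mm in earlier views.
- **Selector:** the pointer lines up with the long mark to about 2° by eye. It started only about 3° short of exactly opposite the mark, so the shorter way was a close call. The margin came from one close view.
- **What needed mending:**
    - The cup on outlet 2 was knocked about 26 mm aside during the run, so I placed it again.
    - The cup on outlet 3 first landed 19 mm too far forward, and I slid it back.
    - The last cup took two tries to grasp, because the tool drifted about 9 mm on the way down.
- **Bystanders:** they looked unmoved in the final views, but I did not measure them. The rubbing stone was last seen before the last cup was moved.

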